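# Stand the toppled oil tins back in the drop-front rack

### The arm

A 6-joint arm with a two-finger parallel gripper is mounted at the origin on a cart in front of the work surface, level with it; the furniture and walls round the work are solid. World frame = base frame: x ahead of the robot, y to its left, z up, the work surface at z = 0. Lengths are in m, angles in rad, forces in N, time in s.
With the tool pointing down it reaches from about 0.35 to 0.775 m from the base axis. Payload 7.3 kg.
Tool frame: the origin (TCP) lies at the very end of the fingers, on their centre line; the grasp point (between the pads) lies 19 mm behind it; z points along the fingers, x is the direction in which the jaws open and shut, and the axes are right-handed (so a half turn about z gives the same grasp; the last joint's range is limited). The gripper opens to 92 mm and grips with 3 to 60 N. Pads are 19 mm wide; open, the fingers measure 130 mm over their backs; the gripper's body (75 mm by 190 mm) begins 47 mm behind the grasp point.
Start: joints at [0.963, 0.342, 1.524, -0, 1.275, -0.146], TCP at [0.234, 0.47, 0.191] pointing down, gripper open.
Joint ranges: [-2.53, 2.53], [-0.77, 2.02], [0.04, 2.7], [-1, 4.14], [0.28, 2.66], [-3.11, 3.11]. Speed limits (rad/s): [2.57, 2.57, 3.14, 3.14, 3.14, 3.14].

### API

Orientations are given as a unit quaternion [w, x, y, z].
In Python, from station import r, camera, camera_params gives the robot as it stands.
- The arm moves only by the tool carry_out, never from a script. Its argument "series" is a list of rows, each a list of 3 entries, a list of its own where there are three numbers: the shift along the tool's x, y, z in m, then the turn about the tool's z in rad, then the opening, from 0 (shut) to 1 (fully open). In form: [[[tx, ty, tz], twist, jaw], ...]. A call has exactly 8 rows; each row shifts and turns the pose as measured when the row begins, along the tool's axes as they then stand; what a row does not reach is not made up. A row lasts 1/12 s, in which the tool goes at most 41.7 mm and 7.16 degrees, less where a joint would pass 70% of its speed; a pose out of reach is approached as far as the arm can. A call with a gripper value outside its range is refused whole. The fingers move at their own pace and stop on an object; "force" is the grip in N (left out, the last holds). Time passes only in rows, so rows that do not move let the fingers close, or fill a call up. It gives the time, the measured TCP pose, the force and the opening at its end, in the units of the state.
- r.get_obs(): the state, without advancing time (a new reading comes with each control period).
- camera(name): name is "side" or "top"; returns (picture, depth): 400x640x3 uint8, red, green, blue; 400x640 float32, m along the optical axis (not along the pixel's ray), 0 where there is no reading.
- camera_params(name): a dict with "K" (3x3 intrinsics, pixels), "camera_from_world" (4x4, takes a point from world to camera coordinates). Camera axes: x right, y down, z forward; pixel columns grow to the right and rows downward; lengths in m; the calibration is good to about 2 mm. A picture is of the moment at which its call begins. camera_params takes no time and is no camera call.
- r.close_job(): hands the job in, once; it reports no verdict.
The state is a dict: "t": time; "qpos": joint angles; "joint_vel": joint speeds; "joint_torque": joint torques, N m; "position": TCP position; "tool_rot": TCP orientation; "force": force on the tool from outside, world axes, zero at the start; "wrist_torque": the same for the moment, N m; "gripper_width": opening from 0.0 (shut) to 1.0 (fully open).
Only numpy, scipy, OpenCV 4.12 (cv2) and the standard library are available. Lean on these libraries where they do the work, as an engineer would, in place of code of your own. Each camera call takes 0.05 s, during which the arm holds its last target.

### The job

The oil tins have been knocked over and will weep from their caps. Pull the rack's front gate fully down by its handle bar, put every tin that lies on the bench upright, cap up, in the lanes of the rack, one to a lane and clear of the gate, then push the gate back up until it is fully closed. Leave the pliers and the roll of tape where they are.

Things in the scene. Friction and masses are not known exactly. Their poses are not given: they have to be found in the camera images.
- tin_green_center (a point): square oil tin, green, white label, black screw cap: 46 x 46 mm, 130 mm long; painted body 90 mm, cone and neck 16 mm, round cap 28 mm thick and 24 mm long; about 0.25 kg. Point: its middle; x axis from base (at -65 mm) to cap end (at +65 mm; cap from +41 mm), straight up when it stands (point then 65 mm above its support). It starts lying on a side on the bench, point 23 mm up, cap to the robot's right within 0.55 rad; may be absent
- tin_red_center (a point): square oil tin, red, white label, black screw cap: 46 x 46 mm, 130 mm long; painted body 90 mm, cone and neck 16 mm, round cap 28 mm thick and 24 mm long; about 0.25 kg. Point: its middle; x axis from base (at -65 mm) to cap end (at +65 mm; cap from +41 mm), straight up when it stands (point then 65 mm above its support). It starts lying on a side on the bench, point 23 mm up, cap to the robot's right within 0.55 rad; may be absent
- tin_yellow_center (a point): square oil tin, yellow, white label, black screw cap: 46 x 46 mm, 130 mm long; painted body 90 mm, cone and neck 16 mm, round cap 28 mm thick and 24 mm long; about 0.25 kg. Point: its middle; x axis from base (at -65 mm) to cap end (at +65 mm; cap from +41 mm), straight up when it stands (point then 65 mm above its support). It starts lying on a side on the bench, point 23 mm up, cap to the robot's right within 0.55 rad; may be absent
- rack_floor (a point): middle of the floor of the fixed blue steel rack facing the robot (x to its back, y left, z up). Floor 50 mm above the bench, from the hinge line at x = -45 mm to the back wall at +41 mm, y within 138 mm. Three upright 3 mm dividers at y = -69, 0, +69 mm, 90 mm high, make four lanes 66 mm wide. Open above; the back wall is 150 mm high, the side walls slope down to 48 mm in front
- gate_hinge (a point): middle of the hinge line at the foot of the rack's front gate, 45 mm above the bench; axes as the rack's (x to the back, y left, z up)
- gate (a joint): bottom-hinged front gate of the rack: 0 = closed (upright), grows as its top comes down towards the robot, 1.57 = fully down (level, inner face just below the rack floor). Friction hinge: stays where it is left, takes 2 to 4 N at the bar; may start ajar, up to 0.35. Blue plate 270 mm wide, 5 mm thick, free edge 68 mm from the hinge line
- gate_bar (a point): middle of the gate's handle: round steel bar 10 mm thick along y, 102 mm from the hinge line, held 34 mm beyond the gate's free edge in the gate's plane by two legs 130 mm apart (114 mm straight, 29 mm clear to the gate edge). Above the gate when closed; out in front, 45 mm above the bench, when down. Turns with the gate
- vice_top (a point): fixed bench vice between the robot and the rack, keep clear of it. Point: top of its jaws, the highest part, 182 mm above the bench. From here it reaches 105 mm towards the robot, 102 mm to the back (base plate 115 mm), 60 mm to the left and right (base plate 80 mm); its handle end stands out 95 mm to the right at 80 mm height. A wall stands 335 mm right of this point, the bench ends 255 mm right of it
- case_corner (a point): fixed open tool case left of the rack, keep clear of it. Point: on its right wall, where the lid starts. In front of it (nearer the robot) and leftwards the case is 104 mm high, behind it the open lid stands about 400 mm high
- shelf_edge (a point): front lower edge of the deep fixed shelf behind and above the rack; the shelf runs from here back and along y, 45 mm thick. Keep the hand in front of it
- pliers: blue-handled slip-joint pliers, 58 x 200 x 13 mm, flat on the bench right of the rack; leave alone. Origin under the middle, long axis y
- red_tape: red roll of thread tape, 50 x 60 x 14 mm, flat on the bench in front of the rack on the left; leave alone. Origin under the middle

How it is judged:
By the outcome, as a careful person would: the job done as asked, in the order asked, and still so for the second after the job is handed in, with the robot touching nothing.
Of tin_green, tin_red, tin_yellow only 2 to 3 are there at a start; the rules pass over those that are not, and their reading is None.
At some moment in a run one of tin_green, tin_red, tin_yellow may be knocked a few centimetres aside while the robot is not near it.
It also fails if it takes over 210 s, if anything falls off the work surface, if the arm or the gripper's body presses on something with over 40 N, if the wrist force passes 120 N, or if a joint passes its speed limit or range.

## Working session

There is one attempt and no reset: what is moved stays moved. The work goes in short steps, Python scripts to look and compute and a tool call to move; the robot and the scene stay as the last step left them, time stands still between calls to the robot, and variables do not carry over. Pictures are saved under pics/ and viewed, and the job is handed in when it is done.

Besides the shell and the picture viewer there is one more tool, called after ">>>" as name([rows], argument=value, ...), one row to a line, values as JSON. carry_out: Moves the arm, as the interface text tells. Its arguments: {"type":"object","properties":{"series":{"type":"array","items":{"type":"array"}},"force":{"type":"number"}},"required":["series"]}

```bash
ls; mkdir -p pics; cat > h.py <<'E'
import numpy as np, cv2
from scipy.spatial.transform import Rotation as R
from station import r, camera, camera_params
def snap(name,fn):
    p,d=camera(name); cv2.imwrite('pics/%s.png'%fn,p[:,:,::-1]); np.save('pics/%s.npy'%fn,d); return p,d
def w2p(name,P):
    c=camera_params(name); K=np.array(c['K']);T=np.array(c['camera_from_world']); q=T[:3,:3]@np.asarray(P)+T[:3,3]; u=K@q; return u[:2]/u[2]
def p2w(name,u,v,d):
    c=camera_params(name); K=np.array(c['K']);T=np.array(c['camera_from_world'])
    q=np.linalg.inv(K)@np.array([u,v,1.])*d; return T[:3,:3].T@(q-T[:3,3])
def atz(name,u,v,z):
    c=camera_params(name); K=np.array(c['K']);T=np.array(c['camera_from_world'])
    o=-T[:3,:3].T@T[:3,3]; dr=T[:3,:3].T@(np.linalg.inv(K)@np.array([u,v,1.])); return o+dr*(z-o[2])/dr[2]
def cloud(name,d):
    c=camera_params(name); K=np.array(c['K']);T=np.array(c['camera_from_world'])
    v,u=np.mgrid[:400,:640]; q=np.stack([(u-K[0,2])/K[0,0]*d,(v-K[1,2])/K[1,1]*d,d],-1); w=(q-T[:3,3])@T[:3,:3]; w[d==0]=np.nan; return w
E
python3 - <<'E'
from h import *
np.set_printoptions(precision=4,suppress=True)
for n in('side','top'):
    snap(n,n+'0'); c=camera_params(n);T=np.array(c['camera_from_world']);print(n,c['K'],-T[:3,:3].T@T[:3,3],T[:3,:3])
print(r.get_obs())
E
```

```text
pics
side [[384.5349   0.     318.7789]
 [  0.     384.5349 201.9678]
 [  0.       0.       1.    ]] [0.1371 0.1761 1.0251] [[-0.5328 -0.8461 -0.0146]
 [-0.7134  0.4584 -0.53  ]
 [ 0.4552 -0.2719 -0.8479]]
top [[392.388    0.     321.0131]
 [  0.     392.388  203.9255]
 [  0.       0.       1.    ]] [ 0.5058 -0.0901  1.3035] [[-0.0005 -1.     -0.0053]
 [-0.9974  0.0008 -0.0715]
 [ 0.0715  0.0052 -0.9974]]
{'t': 0.1, 'qpos': array([ 0.963 ,  0.3427,  1.5249, -0.    ,  1.2754, -0.1459]), 'joint_vel': array([ 0.0003, -0.0007, -0.0022,  0.0015, -0.0005,  0.0014]), 'joint_torque': array([  0.0016, -43.2005, -24.4694,   0.0721,   0.0526,  -0.0001]), 'position': array([0.2337, 0.4697, 0.1908]), 'tool_rot': array([ 0.0003,  0.8502,  0.5265, -0.0006]), 'force': array([-0.0017, -0.0342,  0.5544]), 'wrist_torque': array([ 0.0036,  0.0328, -0.0011]), 'gripper_width': 1.0032046192766801}
```

View pics/side0.png

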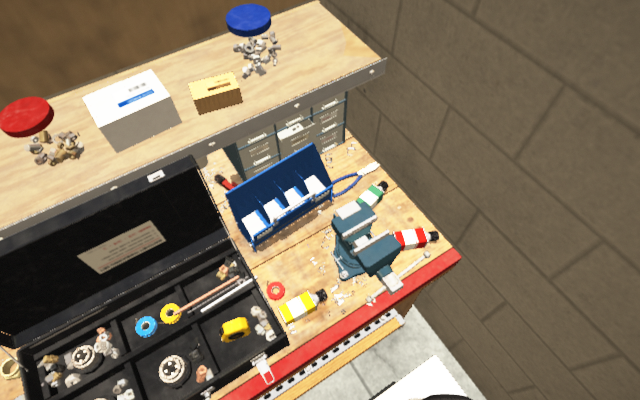

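View pics/top0.png

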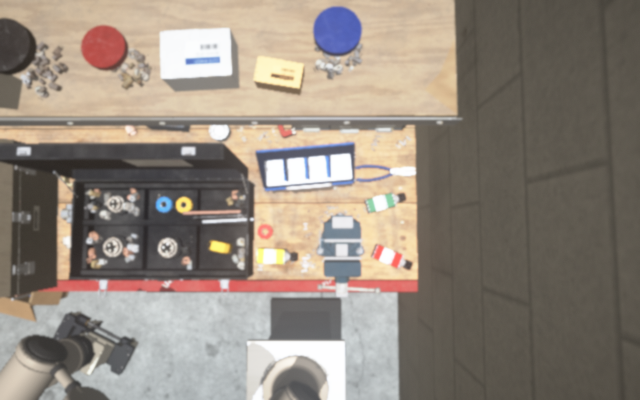

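```bash
python3 - <<'E'
import cv2
a=cv2.imread('pics/top0.png')[120:300,230:430]; cv2.imwrite('pics/top0c.png',cv2.resize(a,None,fx=3.3,fy=3.3,interpolation=cv2.INTER_CUBIC))
a=cv2.imread('pics/side0.png')[140:330,210:470]; cv2.imwrite('pics/side0c.png',cv2.resize(a,None,fx=3,fy=3,interpolation=cv2.INTER_CUBIC))
E
```

```text
(no output)
```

View pics/top0c.png

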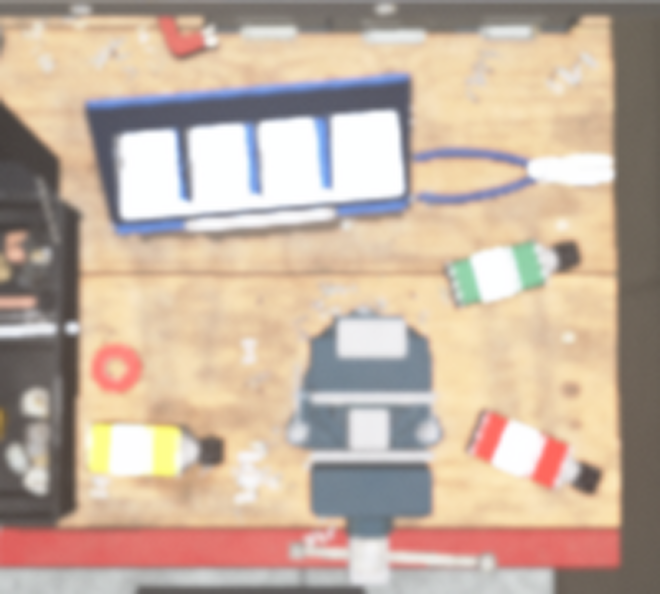

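View pics/side0c.png

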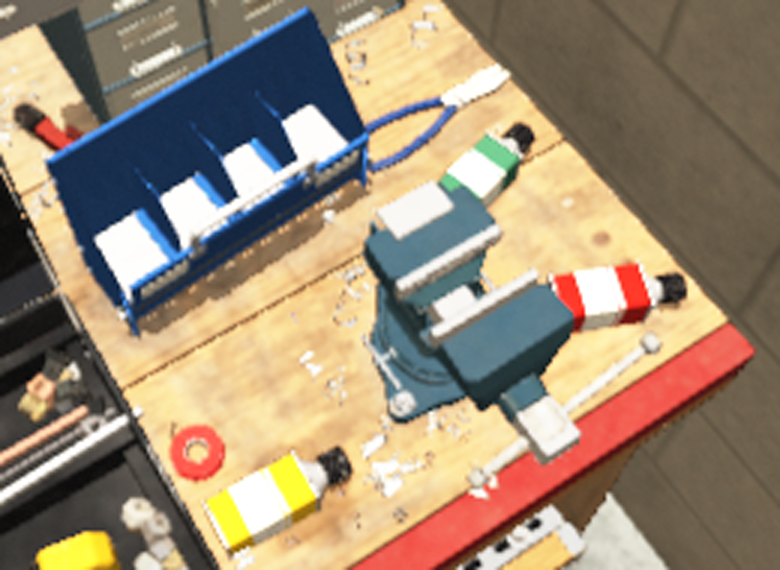

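```bash
cat > meas.py <<'E'
from h import *
np.set_printoptions(precision=4,suppress=True)
def tins(pref):
    out={}
    for n in('top','side'):
        p=cv2.imread('pics/%s.png'%(n+pref)); d=np.load('pics/%s.npy'%(n+pref)); w=cloud(n,d); hsv=cv2.cvtColor(p,cv2.COLOR_BGR2HSV)
        for c,lo,hi in(('green',50,85),('red',172,8),('yellow',22,34)):
            H=hsv[...,0]; m=((H>=lo)&(H<=hi)) if lo<hi else ((H>=lo)|(H<=hi))
            m&=(hsv[...,1]>120)&(hsv[...,2]>60)
            m&=(w[...,2]>.02)&(w[...,2]<.2)&(w[...,0]>.3)&(w[...,0]<.9)&(w[...,1]<.14)&(w[...,1]>-.45)
            k=cv2.connectedComponents(m.astype(np.uint8))
            P=w[m]
            if len(P)>5: print(n,c,len(P),'med',np.median(P,0),'min',np.percentile(P,2,0),'max',np.percentile(P,98,0))
E
python3 - <<'E'
from meas import *
tins('0')
d=np.load('pics/top0.npy');
def c(x,y): return 230+x/3.3,120+y/3.3
def P(x,y,z,l):
    u,v=c(x,y); dd=d[int(round(v)),int(round(u))]; print(l,'atz',atz('top',u,v,z),'depth',p2w('top',u,v,dd))
for x,y,z,l in [(117,215,.05,'floorFL'),(405,197,.05,'floorFR'),(118,135,.05,'floorBL'),(398,112,.05,'floorBR'),(88,104,.2,'backtopL'),(409,78,.2,'backtopR'),(186,222,.145,'barL'),(335,212,.145,'barR'),(260,217,.145,'barM'),(370,340,.182,'vicejaw'),(372,425,.18,'jaw2'),
 (90,449,.046,'yel base'),(180,449,.046,'yel bodyend'),(222,449,.037,'yel cap'),(456,281,.046,'g base'),(540,260,.046,'g bodyend'),(577,255,.037,'gcap'),(479,432,.046,'r base'),(560,468,.046,'r body end'),(597,481,.037,'r cap'),(78,210,.1,'case'),(115,370,.01,'tape'),(615,20,0,'edge')]: P(x,y,z,l)
w=cloud('top',d)
for n in('side','top'):
    w=cloud(n,np.load('pics/%s0.npy'%n))
    m=(w[...,2]>.1)&(w[...,2]<.25)&(w[...,0]>.55)&(w[...,0]<.85)&(w[...,1]<.15)&(w[...,1]>-.2)
    q=w[m]; print(n,len(q)); 
    # bar: low-x
    for x0 in np.arange(.55,.78,.01):
        s=q[(q[:,0]>=x0)&(q[:,0]<x0+.01)]
        if len(s): print(round(x0,3),len(s),s.mean(0),s[:,1].min(),s[:,1].max(),s[:,2].min(),s[:,2].max())
E
```

```text
top red 167 med [ 0.4358 -0.2715  0.0451] min [ 0.401  -0.3334  0.0209] max [0.8537 0.0526 0.0506]
top yellow 21 med [0.4517 0.0536 0.0453] min [0.4087 0.0407 0.0405] max [0.4551 0.1134 0.0487]
side red 298 med [ 0.4273 -0.2747  0.0445] min [ 0.3925 -0.3355  0.021 ] max [0.8966 0.0708 0.0496]
side yellow 299 med [0.4268 0.0589 0.0454] min [0.4056 0.0377 0.0377] max [0.4495 0.1178 0.0492]
floorFL atz [0.6563 0.0951 0.05  ] depth [0.6516 0.0894 0.0888]
floorFR atz [ 0.6736 -0.1856  0.05  ] depth [ 0.6705 -0.1838  0.0734]
floorBL atz [0.7351 0.0949 0.05  ] depth [0.735  0.0948 0.0505]
floorBR atz [ 0.7575 -0.1793  0.05  ] depth [ 0.7501 -0.1767  0.0865]
backtopL atz [0.7347 0.0989 0.2   ] depth [0.7354 0.0994 0.1971]
backtopR atz [ 0.757  -0.1783  0.2   ] depth [ 0.7571 -0.1783  0.1997]
barL atz [0.6385 0.0188 0.145 ] depth [0.6392 0.0194 0.1386]
barR atz [ 0.6474 -0.1153  0.145 ] depth [ 0.6482 -0.1154  0.1383]
barM atz [ 0.6429 -0.0478  0.145 ] depth [ 0.642  -0.0481  0.1532]
vicejaw atz [ 0.5314 -0.1445  0.182 ] depth [ 0.5314 -0.1445  0.1828]
jaw2 atz [ 0.4582 -0.146   0.18  ] depth
[... 5083 characters left out ...]
8709024783
0.71 38 [ 0.7153 -0.0037  0.1466] -0.18236733377759604 0.10048709755477178 0.10904807043774449 0.18745034510208047
0.72 46 [ 0.7251 -0.011   0.1492] -0.18165818532688108 0.10173157268441303 0.10071289201282539 0.20350166121899954
0.73 165 [0.7371 0.0439 0.157 ] -0.18062640403892483 0.10119361697437804 0.10048600413269884 0.20378466842335521
0.74 330 [ 0.745  -0.0067  0.16  ] -0.18317990824880295 0.07840912141217929 0.10044590383858128 0.2040491797505542
0.75 338 [ 0.7548 -0.1127  0.1618] -0.18266550480197447 -0.018689676838598433 0.10102026545324688 0.2049662215636573
0.76 26 [ 0.7611 -0.1688  0.1678] -0.1784242037208201 -0.15028770533193925 0.10810504825395036 0.20228410843935427
```

```bash
python3 - <<'E'
from meas import *
A=[]
for n in('side','top'):
    w=cloud(n,np.load('pics/%s0.npy'%n)).reshape(-1,3)
    q=w[(w[:,2]>.11)&(w[:,2]<.19)&(w[:,0]>.725)&(w[:,0]<.77)&(w[:,1]<.08)&(w[:,1]>-.16)]
    for i in range(3):
        f=np.polyfit(q[:,1],q[:,0],1); q=q[abs(q[:,0]-np.polyval(f,q[:,1]))<.004]
    print(n,'back',f,np.arctan(-f[0]),len(q))
    b=w[(w[:,2]>.138)&(w[:,2]<.17)&(w[:,0]>.62)&(w[:,0]<.665)&(w[:,1]<.08)&(w[:,1]>-.16)]
    f2=np.polyfit(b[:,1],b[:,0],1); print('bar',f2,b[:,1].min(),b[:,1].max(),b[:,2].mean(),b[:,2].max(),len(b))
    yaw=np.arctan(f[0])  # 
    rot=lambda P:np.stack([P[:,0]*np.cos(yaw)-P[:,1]*np.sin(yaw),P[:,0]*np.sin(yaw)+P[:,1]*np.cos(yaw)],1)
    s=w[(w[:,2]>.06)&(w[:,2]<.2)&(w[:,0]>.60)&(w[:,0]<.8)&(w[:,1]<.135)&(w[:,1]>-.21)]
    e=rot(s); print('extent in rack frame', np.percentile(e,[1,99],0))
    bb=rot(b); print('bar rackframe',bb.mean(0),np.percentile(bb,[1,99],0),' back x',np.mean(rot(q)[:,0]))
    fl=w[(abs(w[:,2]-.05)<.006)&(w[:,0]>.64)&(w[:,0]<.77)&(w[:,1]<.11)&(w[:,1]>-.2)]; e=rot(fl); print('floor',np.percentile(e,[1,99],0))
    top=w[(w[:,2]>.19)&(w[:,2]<.21)&(w[:,0]>.70)&(w[:,0]<.78)&(w[:,1]<.13)&(w[:,1]>-.21)];e=rot(top); print('backtop',np.percentile(e,[1,99],0))
    sh=w[(w[:,0]>.7)&(w[:,2]>.25)&(w[:,2]<.6)&(w[:,1]<.0)&(w[:,1]>-.4)]; print('shelf',sh.min(0), np.percentile(sh,[1,50],0))
    print('vice', [np.percentile(v,[1,99],0) for v in [w[(w[:,2]>.172)&(w[:,2]<.19)&(w[:,0]<.57)&(w[:,0]>.3)&(w[:,1]<-.05)&(w[:,1]>-.25)]]])
    # green
    g=w[(w[:,2]>.04)&(w[:,2]<.052)&(w[:,0]>.56)&(w[:,0]<.66)&(w[:,1]<-.22)&(w[:,1]>-.4)]
    for nm,g in(('g',g),('r',w[(w[:,2]>.038)&(w[:,2]<.052)&(w[:,0]>.36)&(w[:,0]<.5)&(w[:,1]<-.235)&(w[:,1]>-.4)]),('y',w[(w[:,2]>.038)&(w[:,2]<.052)&(w[:,0]>.38)&(w[:,0]<.48)&(w[:,1]<.125)&(w[:,1]>-.02)])):
        r_=cv2.minAreaRect((g[:,:2]*1000).astype(np.float32)); print(nm,len(g),g[:,:2].mean(0),r_)
E
```

```text
side back [-0.0866  0.7432] 0.08638518795194138 1302
bar [-0.0852  0.6349] -0.11515927656742167 0.020139263333332835 0.14790504793946804 0.15512974398421597 181
extent in rack frame [[ 0.6301 -0.2425]
 [ 0.7429  0.0391]]
bar rackframe [ 0.6325 -0.1002] [[ 0.6279 -0.1677]
 [ 0.6388 -0.0362]]  back x 0.7404086868932827
floor [[ 0.6492 -0.2416]
 [ 0.7417  0.0391]]
backtop [[ 0.7267 -0.2432]
 [ 0.7445  0.0389]]
shelf [ 0.7742 -0.3999  0.3067] [[ 0.7795 -0.3944  0.3134]
 [ 0.9114 -0.1443  0.3575]]
vice [array([[ 0.38  , -0.1978,  0.1725],
       [ 0.5467, -0.0932,  0.1835]])]
g 317 [ 0.602 -0.284] ((603.71630859375, -293.57818603515625), (46.14500427246094, 111.19756317138672), 16.301963806152344)
r 475 [ 0.4257 -0.2984] ((420.7894287109375, -311.83062744140625), (126.15039825439453, 47.36365509033203), 67.13082122802734)
y 655 [0.4273 0.0768] ((428.2432861328125, 60.003116607666016), (126.50823974609375, 47.564735412597656), 87.43065643310547)
top back [-0.0869  0.7451] 0.08669617202662824 414
bar [-0.085   0.6384] -0.1168899623623892 0.02052484722169713 0.147716538131177 0.1540622827373815 156
extent in rack frame [[ 0.6322 -0.2432]
 [ 0.7457  0.0369]]
bar rackframe [ 0.6359 -0.1029] [[ 0.6312 -0.171 ]
 [ 0.6414 -0.0366]]  back x 0.7422914093432714
floor [[ 0.6583 -0.2404]
 [ 0.7424  0.0327]]
backtop [[ 0.7309 -0.2433]
 [ 0.7469  0.0371]]
shelf [ 0.7762 -0.4     0.3082] [[ 0.7825 -0.3957  0.3175]
 [ 0.9091 -0.1992  0.3574]]
vice [array([[ 0.3839, -0.1983,  0.1722],
       [ 0.5516, -0.0955,  0.1844]])]
g 400 [ 0.6024 -0.277 ] ((607.2642211914062, -294.1041564941406), (45.79646682739258, 128.11976623535156), 15.161829948425293)
r 426 [ 0.4302 -0.2981] ((424.919677734375, -311.0502624511719), (122.36087799072266, 46.4029541015625), 67.39238739013672)
y 429 [0.4315 0.0742] ((430.94268798828125, 58.85796356201172), (125.44650268554688, 45.99275207519531), 87.58690643310547)
```

>>> carry_out([
  [[0,0,-0.014],0.12,1],
  [[0,0,-0.014],0.12,1],
  [[0,0,-0.014],0.12,1],
  [[0,0,-0.014],0.12,1],
  [[0,0,-0.014],0.12,1],
  [[0,0,-0.014],0.12,1],
  [[0,0,-0.014],0.12,1],
  [[0,0,-0.014],0.12,1],
])

```text
t: 0.77
position: [0.2316, 0.4667, 0.3003]
tool_rot: [0.007, 0.998, 0.057, -0.006]
force: [0.4, 0.9, 0.0]
gripper_width: 1.0
```

```bash
cat >> h.py <<'E'
def st():
    o=r.get_obs(); q=o['tool_rot']; M=R.from_quat([q[1],q[2],q[3],q[0]]).as_matrix(); return o,np.array(o['position']),M
O=np.array([.7063,-.0416]); ex=np.array([.9963,.0864]); ey=np.array([-.0864,.9963])
def rk(x,y,z): return np.r_[O+x*ex+y*ey,z]
def torack(p): return np.r_[(p[:2]-O)@ex,(p[:2]-O)@ey,p[2]]
def go(T,ang=None):
    o,p,M=st(); a=np.arctan2(M[1,0],M[0,0]); d=M.T@(np.asarray(T)-p)
    print('t %.2f'%o['t'],'p',p.round(4),'rack',torack(p).round(4),'ang %.3f'%a,'tilt',M[:,2].round(3),'F',np.round(o['force'],1),'w %.3f'%o['gripper_width'],'q',np.round(o['qpos'],2))
    tw=None
    if ang is not None: tw=(a-ang+np.pi)%(2*np.pi)-np.pi
    print(' tool delta (present axes)',d.round(4),'len %.3f'%np.linalg.norm(d),'twist',tw)
    if ang is not None:
        c,s=np.cos(ang),np.sin(ang); N=np.array([[c,s,0],[s,-c,0],[0,0,-1.]]).T
        print(' delta in axes at target angle',(N.T@(np.asarray(T)-p)).round(4), 'alt twist', (tw+np.pi)%(2*np.pi)-np.pi if tw<0 else tw-np.pi)
def goto(T,ang=None): go(T,ang)
E
python3 -c "
from h import *
go([.45,.05,.30],.0865)"
```

```text
t 0.77 p [0.2316 0.4667 0.3003] rack [-0.429   0.5475  0.3003] ang 0.113 tilt [-0.011 -0.015 -1.   ] F [0.4 0.9 0. ] w 1.000 q [ 0.96  0.29  1.31 -0.    1.57  0.85]
 tool delta (present axes) [0.1698 0.4388 0.0044] len 0.470 twist 0.02695643624971744
 delta in axes at target angle [1.816e-01 4.340e-01 3.000e-04] alt twist -3.1146362173400757
```

>>> carry_out([
  [[0.015,0.037,0],0.026,1],
  [[0.015,0.037,0],0,1],
  [[0.015,0.037,0],0,1],
  [[0.015,0.037,0],0,1],
  [[0.015,0.037,0],0,1],
  [[0.015,0.037,0],0,1],
  [[0.015,0.037,0],0,1],
  [[0.015,0.037,0],0,1],
])

```text
t: 1.43
position: [0.3772, 0.1775, 0.3022]
tool_rot: [0.006, 0.999, 0.046, -0.006]
force: [1.7, 0.0, 0.1]
gripper_width: 1.0
```

```bash
python3 -c "
from h import *
go(rk(-.066,.035,.26),.0865)"
```

```text
t 1.43 p [0.3772 0.1775 0.3022] rack [-0.3089  0.2468  0.3022] ang 0.092 tilt [-0.011 -0.012 -1.   ] F [1.7 0.  0.1] w 1.000 q [ 0.26  0.08  1.56 -0.01  1.52  0.17]
 tool delta (present axes) [0.2423 0.2126 0.0415] len 0.325 twist 0.005393595388138994
 delta in axes at target angle [0.2429 0.2118 0.0422] alt twist -3.136199058201654
```

>>> carry_out([
  [[0.024,0.03,0],0,1],
  [[0.024,0.03,0],0,1],
  [[0.024,0.03,0],0,1],
  [[0.024,0.03,0],0,1],
  [[0.028,0.026,0],0,1],
  [[0.028,0.026,0],0,1],
  [[0.03,0.024,0],0,0.6],
  [[0.03,0.024,0],0,0.6],
])

```text
t: 2.1
position: [0.6126, -0.0384, 0.301]
tool_rot: [0.005, 0.999, 0.043, -0.007]
force: [1.3, 0.7, 0.9]
gripper_width: 0.902
```

```bash
python3 -c "
from h import *
go(rk(-.066,.035,.135),.0865)"
```

```text
t 2.10 p [ 0.6126 -0.0384  0.301 ] rack [-0.093   0.0113  0.301 ] ang 0.087 tilt [-0.014 -0.011 -1.   ] F [1.3 0.7 0.9] w 0.902 q [-0.18  0.48  1.02 -0.01  1.66 -0.27]
 tool delta (present axes) [ 0.0295 -0.0254  0.1653] len 0.170 twist 0.0003667646544429637
 delta in axes at target angle [ 0.027  -0.0237  0.166 ] alt twist -3.14122588893535
```

>>> carry_out([
  [[0.014,-0.012,0.005],0,0.5],
  [[0.013,-0.012,0.01],0,0.5],
  [[0,0,0.028],0,0.5],
  [[0,0,0.028],0,0.5],
  [[0,0,0.028],0,0.5],
  [[0,0,0.026],0,0.5],
  [[0,0,0.02],0,0.5],
  [[0,0,0.01],0,0.5],
])

```text
t: 2.77
position: [0.6418, -0.0213, 0.1321]
tool_rot: [0.006, 0.999, 0.039, -0.009]
force: [-0.1, 0.2, -0.6]
gripper_width: 0.501
```

```bash
python3 -c "
from h import *
go(rk(-.066,.035,.135),.0865)
snap('side','side1')
a=cv2.imread('pics/side1.png')[130:290,180:400]; cv2.imwrite('pics/side1c.png',cv2.resize(a,None,fx=3.5,fy=3.5))"
```

```text
t 2.77 p [ 0.6418 -0.0213  0.1321] rack [-0.0625  0.0258  0.1321] ang 0.077 tilt [-0.018 -0.012 -1.   ] F [-0.1  0.2 -0.6] w 0.501 q [-0.14  0.62  1.24 -0.01  1.3  -0.22]
 tool delta (present axes) [-0.0036 -0.0092 -0.003 ] len 0.010 twist -0.009241631204431666
 delta in axes at target angle [-0.0035 -0.0092 -0.0029] alt twist -0.009241631204431666
```

View pics/side1c.png

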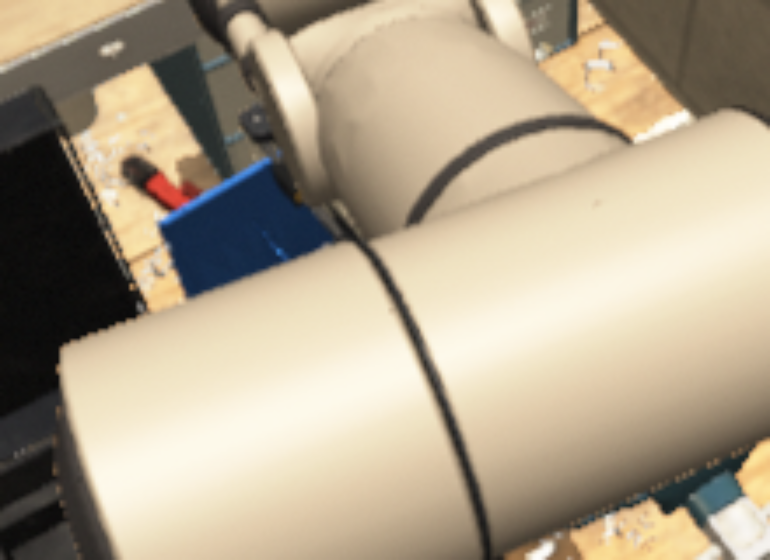

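The side camera sees only the arm over the rack, so I'll confirm the bar by the closed opening.

>>> carry_out([
  [[0,-0.004,0],0,0.5],
  [[0,0,0],0,0],
  [[0,0,0],0,0],
  [[0,0,0],0,0],
  [[0,0,0],0,0],
  [[0,0,0],0,0],
  [[0,0,0],0,0],
  [[0,0,0],0,0],
], force=25)

```text
t: 3.48
position: [0.6423, -0.0168, 0.134]
tool_rot: [0.006, 0.999, 0.039, -0.008]
force: [0.3, -0.7, -0.4]
gripper_width: 0.044
```

```bash
cat >> h.py <<'E'
def arc(th0,th1,n,dx=0,dz=0):
    ths=np.linspace(th0,th1,n+1); q=np.stack([-.045-.102*np.sin(ths),.045+.102*np.cos(ths)],1); d=np.diff(q,axis=0)
    print('arc rows (rack dx, down dz):',[(round(a,4),round(-b,4)) for a,b in d])
E
python3 -c "
from h import *
go(rk(-.066,.035,.135),.0865)
arc(.2,1.57,16)"
```

```text
t 3.48 p [ 0.6423 -0.0168  0.134 ] rack [-0.0617  0.0302  0.134 ] ang 0.078 tilt [-0.016 -0.012 -1.   ] F [ 0.3 -0.7 -0.4] w 0.044 q [-0.14  0.61  1.24 -0.01  1.31 -0.21]
 tool delta (present axes) [-0.0044 -0.0047 -0.001 ] len 0.007 twist -0.008957555880962698
 delta in axes at target angle [-0.0043 -0.0048 -0.001 ] alt twist -0.008957555880962698
arc rows (rack dx, down dz): [(np.float64(-0.0085), np.float64(0.0021)), (np.float64(-0.0083), np.float64(0.0028)), (np.float64(-0.008), np.float64(0.0035)), (np.float64(-0.0077), np.float64(0.0042)), (np.float64(-0.0073), np.float64(0.0048)), (np.float64(-0.0068), np.float64(0.0054)), (np.float64(-0.0063), np.float64(0.006)), (np.float64(-0.0058), np.float64(0.0065)), (np.float64(-0.0052), np.float64(0.007)), (np.float64(-0.0046), np.float64(0.0074)), (np.float64(-0.004), np.float64(0.0078)), (np.float64(-0.0033), np.float64(0.0081)), (np.float64(-0.0026), np.float64(0.0083)), (np.float64(-0.0019), np.float64(0.0085)), (np.float64(-0.0011), np.float64(0.0087)), (np.float64(-0.0004), np.float64(0.0087))]
```

>>> carry_out([
  [[0,0,0],0,0],
  [[0,0,0],0,0],
  [[0,0,0],0,0],
  [[0,0,0],0,0],
  [[-0.004,0,0.001],0,0],
  [[-0.004,0,0.001],0,0],
  [[-0.004,0,0.001],0,0],
  [[-0.004,0,0.001],0,0],
])

```text
t: 4.15
position: [0.6254, -0.0183, 0.1302]
tool_rot: [0.006, 0.999, 0.039, -0.008]
force: [-0.6, -0.0, -0.0]
gripper_width: 0.007
```

```bash
python3 -c "
from h import *
go(rk(-.066,.035,.135),.0865)"
```

```text
t 4.15 p [ 0.6254 -0.0183  0.1302] rack [-0.0786  0.0302  0.1302] ang 0.077 tilt [-0.015 -0.012 -1.   ] F [-0.6 -0.  -0. ] w 0.007 q [-0.14  0.58  1.3  -0.02  1.27 -0.22]
 tool delta (present axes) [ 0.0125 -0.0049 -0.005 ] len 0.014 twist -0.009035815437968608
 delta in axes at target angle [ 0.0126 -0.0048 -0.0048] alt twist -0.009035815437968608
```

```bash
python3 -c "
from h import *
snap('top','top2')
a=cv2.imread('pics/top2.png')[120:300,230:430]; cv2.imwrite('pics/top2c.png',cv2.resize(a,None,fx=3.3,fy=3.3))"
```

```text
(no output)
```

View pics/top2c.png

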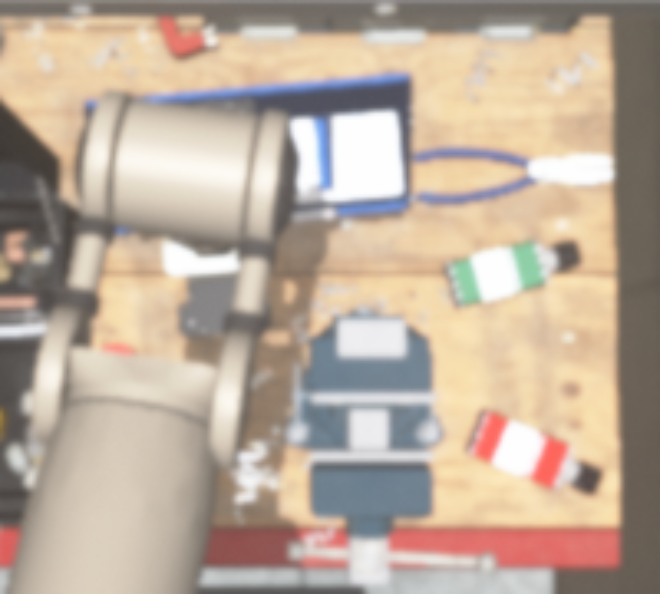

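>>> carry_out([
  [[0,0,-0.03],0,0.5],
  [[0,0,-0.03],0,0.5],
  [[0.007,0,0],0,0.5],
  [[0.007,0,0],0,0.5],
  [[0,0,0.01],0,0.5],
  [[0,0,0.02],0,0.5],
  [[0,0,0.018],0,0.5],
  [[0,0,0.015],0,0.5],
])

```text
t: 4.87
position: [0.6382, -0.0176, 0.1281]
tool_rot: [0.006, 0.999, 0.039, -0.006]
force: [-0.4, 0.1, -0.0]
gripper_width: 0.489
```

```bash
python3 -c "
from h import *
go(rk(-.066,.035,.126),.0865)"
```

```text
t 4.87 p [ 0.6382 -0.0176  0.1281] rack [-0.0658  0.0298  0.1281] ang 0.077 tilt [-0.011 -0.013 -1.   ] F [-0.4  0.1 -0. ] w 0.489 q [-0.14  0.61  1.26 -0.02  1.28 -0.21]
 tool delta (present axes) [-0.0002 -0.0052  0.002 ] len 0.006 twist -0.009417792111376055
 delta in axes at target angle [-0.0002 -0.0052  0.0021] alt twist -0.009417792111376055
```

>>> carry_out([
  [[0,-0.004,0.003],0,0.3],
  [[0,0,0],0,0],
  [[0,0,0],0,0],
  [[0,0,0],0,0],
  [[0,0,0],0,0],
  [[0,0,0],0,0],
  [[0,0,0],0,0],
  [[0,0,0],0,0],
])

```text
t: 5.53
position: [0.6348, -0.0129, 0.1212]
tool_rot: [0.006, 0.999, 0.039, -0.009]
force: [0.6, -0.6, 0.4]
gripper_width: 0.01
```

```bash
python3 -c "
from h import *
go(rk(-.066,.035,.126),.0865)"
```

```text
t 5.53 p [ 0.6348 -0.0129  0.1212] rack [-0.0687  0.0348  0.1212] ang 0.077 tilt [-0.017 -0.012 -1.   ] F [ 0.6 -0.6  0.4] w 0.010 q [-0.13  0.61  1.28 -0.02  1.27 -0.21]
 tool delta (present axes) [ 0.0026 -0.0002 -0.0049] len 0.006 twist -0.009283150865214473
 delta in axes at target angle [ 0.0027 -0.0002 -0.0048] alt twist -0.009283150865214473
```

>>> carry_out([
  [[0,0,-0.03],0,0.0],
  [[0,0,-0.03],0,0.0],
  [[-0.03,0.0,-0.02],0,0.5],
  [[-0.035,0,-0.02],0,0.5],
  [[-0.04,0,0],0,0.5],
  [[-0.04,0,0],0,0.5],
  [[-0.04,0,0],0,0.5],
  [[-0.04,0,0],0,0.5],
])

```text
t: 6.2
position: [0.4107, -0.0299, 0.2285]
tool_rot: [0.007, 0.999, 0.039, -0.006]
force: [-0.1, -0.6, 0.5]
gripper_width: 0.389
```

```bash
python3 -c "
from h import *
snap('top','top3');snap('side','side3')
a=cv2.imread('pics/top3.png')[120:300,230:430]; cv2.imwrite('pics/top3c.png',cv2.resize(a,None,fx=3.3,fy=3.3))
a=cv2.imread('pics/side3.png')[120:320,180:440]; cv2.imwrite('pics/side3c.png',cv2.resize(a,None,fx=3,fy=3))"
```

```text
(no output)
```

View pics/top3c.png

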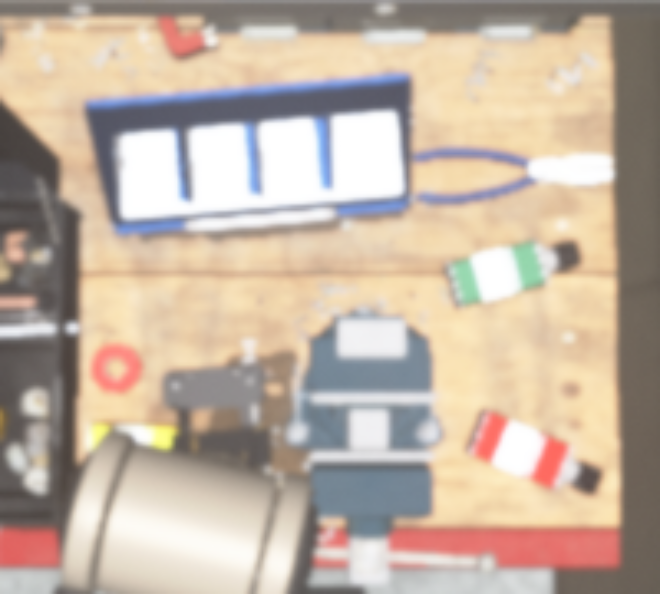

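View pics/side3c.png

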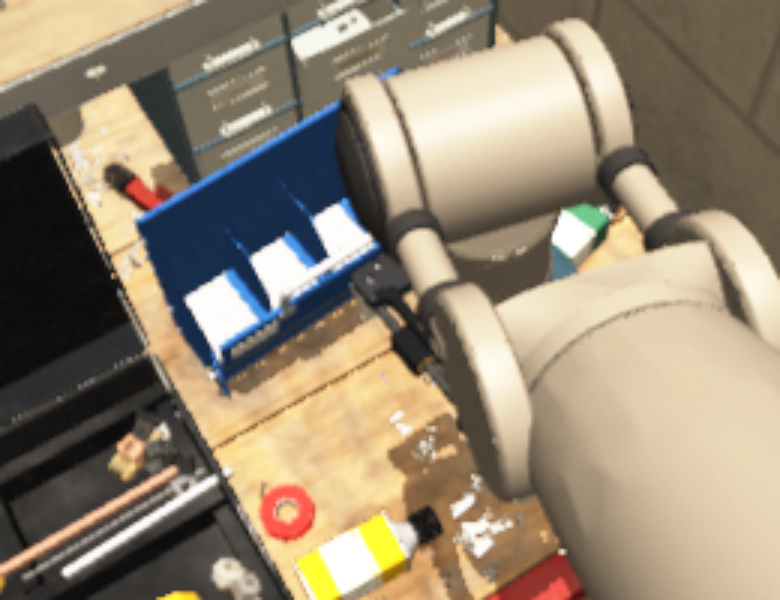

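```bash
python3 - <<'E'
from meas import *
go([.4,0,.2])
for n in('side','top'):
    w=cloud(n,np.load('pics/%s3.npy'%n)).reshape(-1,3)
    w=w[np.isfinite(w[:,0])]
    e=np.stack([(w[:,:2]-O)@ex,(w[:,:2]-O)@ey,w[:,2]],1)
    b=e[(e[:,0]>-.1)&(e[:,0]<-.02)&(abs(e[:,1])<.06)&(e[:,2]>.06)&(e[:,2]<.2)]
    b=b[np.argsort(b[:,2])]
    for z0 in np.arange(.06,.17,.01):
        s=b[(b[:,2]>=z0)&(b[:,2]<z0+.01)]
        if len(s): print(n,round(z0,2),len(s),s.mean(0),s[:,0].min(),s[:,0].max(),s[:,1].min(),s[:,1].max())
print(w2p('top',[.411,-.03,.228]),w2p('side',[.411,-.03,.228]))
E
```

```text
t 6.30 p [ 0.4065 -0.0293  0.2283] rack [-0.2976  0.0382  0.2283] ang 0.078 tilt [-0.015 -0.013 -1.   ] F [ 1.  -0.1  1.1] w 0.469 q [-0.25  0.1   1.74 -0.02  1.32 -0.32]
 tool delta (present axes) [-0.0038 -0.03    0.0281] len 0.041 twist None
side 0.06 26 [-0.0512  0.0243  0.0643] -0.05364373109184555 -0.03037656785285176 -0.009715281553547502 0.059858870794616596
side 0.07 25 [-0.0522  0.0203  0.0748] -0.055610369281575325 -0.02293880449799224 -0.008753007101513418 0.05690200363734107
side 0.08 27 [-0.0552  0.024   0.0849] -0.05825960109959938 -0.024295619783865095 -0.015198958851421937 0.057057984445407745
side 0.09 37 [-0.0552  0.0083  0.0956] -0.060375590740340976 -0.020158338178440514 -0.042224085980435276 0.054052977116555496
side 0.1 25 [-0.0526  0.0044  0.1037] -0.06395913984224202 -0.02218524694771439 -0.03493242383318411 0.05971159898153105
side 0.11 87 [-0.0591  0.0102  0.1129] -0.06426293218756059 -0.02029921735631066 -0.03947692928825561 0.058583554379345266
side 0.14 92 [-0.0677  0.0175  0.1474] -0.07250206328490681 -0.059617023039246764 -0.026710138315137955 0.059229
[... 573 characters left out ...]
85492606 -0.05966893481282366 0.0462210944040374
top 0.1 12 [-0.0464  0.0033  0.1055] -0.05421030632367407 -0.022740671851336415 -0.03773119596231896 0.03938478764940856
top 0.11 1 [-0.0206 -0.0008  0.1139] -0.020571805130766636 -0.020571805130766636 -0.0007850827224070365 -0.0007850827224070365
top 0.13 1 [-0.0679 -0.0517  0.1373] -0.06794676947201475 -0.06794676947201475 -0.05168338565028738 -0.05168338565028738
top 0.14 89 [-0.0641 -0.0017  0.1473] -0.06918544871829566 -0.05888788039300324 -0.05814548329114338 0.058707859679481056
top 0.15 46 [-0.0645  0.0041  0.1516] -0.06792683597182309 -0.06020982465766951 -0.05786060187305419 0.05467884749106212
[300.9886 267.0254] [336.8093 261.4845]
```

```bash
python3 - <<'E'
from meas import *
for n in('side','top'):
    w=cloud(n,np.load('pics/%s3.npy'%n)).reshape(-1,3)
    w=w[np.isfinite(w[:,0])]
    s=w[(abs(w[:,0]-.4065)<.13)&(abs(w[:,1]+.03)<.13)&(w[:,2]>.2)]
    for z0 in np.arange(.2,.40,.01):
        q=s[(s[:,2]>=z0)&(s[:,2]<z0+.01)]
        if len(q): print(n,round(z0,2),len(q),q.min(0)[:2],q.max(0)[:2],q.mean(0))
a=cv2.imread('pics/side3.png')[180:320,280:400]; cv2.imwrite('pics/side3d.png',cv2.resize(a,None,fx=5,fy=4.2,interpolation=cv2.INTER_CUBIC))
E
```

```text
side 0.26 1 [ 0.4267 -0.0166] [ 0.4267 -0.0166] [ 0.4267 -0.0166  0.2652]
side 0.3 4 [ 0.4305 -0.0163] [ 0.4355 -0.0146] [ 0.4335 -0.0158  0.3043]
side 0.31 1 [ 0.4295 -0.0156] [ 0.4295 -0.0156] [ 0.4295 -0.0156  0.3102]
side 0.32 4 [ 0.4808 -0.018 ] [0.4873 0.0136] [0.4833 0.0045 0.3276]
side 0.33 44 [ 0.3155 -0.0253] [0.4847 0.0145] [0.428  0.0046 0.3351]
side 0.34 157 [ 0.3753 -0.0052] [0.4903 0.0151] [0.4377 0.0044 0.3452]
side 0.35 80 [ 0.3097 -0.0135] [0.4939 0.0153] [0.439  0.0041 0.3523]
side 0.36 252 [ 0.4126 -0.0173] [0.4992 0.0157] [0.4727 0.0002 0.3677]
side 0.37 67 [ 0.4119 -0.015 ] [0.4943 0.0148] [ 0.4613 -0.0005  0.3712]
side 0.38 2 [ 0.4152 -0.0016] [ 0.4177 -0.001 ] [ 0.4164 -0.0013  0.3804]
top 0.33 2 [ 0.4497 -0.0629] [ 0.4617 -0.0111] [ 0.4557 -0.037   0.3342]
top 0.34 41 [ 0.4333 -0.0632] [0.4816 0.0092] [ 0.4621 -0.0356  0.3457]
top 0.35 159 [ 0.3866 -0.0635] [0.5083 0.0091] [ 0.4539 -0.0355  0.3528]
top 0.36 183 [ 0.326 -0.059] [0.5107 0.0148] [ 0.4843 -0.0195  0.3685]
top 0.37 403 [ 0.3195 -0.0592] [0.5107 0.0144] [ 0.4521 -0.0245  0.3719]
```

View pics/side3d.png

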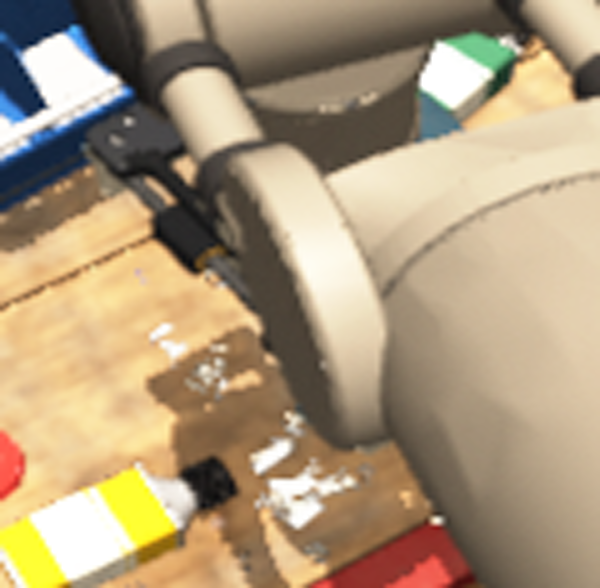

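>>> carry_out([
  [[0.04,0,-0.001],0,0],
  [[0.04,0,-0.001],0,0],
  [[0.04,0,0],0,0],
  [[0.04,0,0],0,0],
  [[0.04,0,0],0,0],
  [[0.04,0,0],0,0],
  [[0.02,0,0],0,0],
  [[0,0,0],0,0],
])

```text
t: 6.97
position: [0.6751, -0.0084, 0.2304]
tool_rot: [0.008, 0.999, 0.037, -0.002]
force: [0.2, -0.6, -0.2]
gripper_width: 0.008
```

```bash
python3 -c "
from h import *
go(rk(-.034,.035,.13),.0865)"
```

```text
t 6.97 p [ 0.6751 -0.0084  0.2304] rack [-0.0282  0.0358  0.2304] ang 0.074 tilt [-0.003 -0.015 -1.   ] F [ 0.2 -0.6 -0.2] w 0.008 q [-0.12  0.62  0.97 -0.02  1.56 -0.19]
 tool delta (present axes) [-0.0054 -0.0007  0.1005] len 0.101 twist -0.012281027182589277
 delta in axes at target angle [-0.0058  0.0008  0.1004] alt twist -0.012281027182589277
```

>>> carry_out([
  [[-0.006,0,0.005],0,0],
  [[0,0,0.02],0,0],
  [[0,0,0.025],0,0],
  [[0,0,0.025],0,0],
  [[0,0,0.02],0,0],
  [[0,0,0.008],0,0],
  [[0,0,0],0,0],
  [[0,0,0],0,0],
])

```text
t: 7.63
position: [0.6642, -0.0109, 0.1251]
tool_rot: [0.008, 0.999, 0.037, -0.001]
force: [0.2, -0.0, 0.5]
gripper_width: 0.005
```

```bash
python3 -c "
from h import *
go(rk(-.034,.035,.13),.0865)"
```

```text
t 7.63 p [ 0.6642 -0.0109  0.1251] rack [-0.0393  0.0343  0.1251] ang 0.074 tilt [-0.001 -0.016 -1.   ] F [ 0.2 -0.   0.5] w 0.005 q [-0.12  0.65  1.19 -0.02  1.3  -0.19]
 tool delta (present axes) [ 0.0053 -0.0007 -0.0049] len 0.007 twist -0.012359620571274377
 delta in axes at target angle [ 0.0053 -0.0007 -0.0049] alt twist -0.012359620571274377
```

>>> carry_out([
  [[-0.004,0,0],0,0],
  [[-0.004,0,0],0,0],
  [[-0.004,0,0],0,0],
  [[-0.004,0,0],0,0],
  [[-0.004,0,0],0,0],
  [[-0.004,0,0],0,0],
  [[-0.004,0,0],0,0],
  [[-0.004,0,0],0,0],
])

```text
t: 8.3
position: [0.6318, -0.0139, 0.1323]
tool_rot: [0.009, 0.999, 0.037, 0.005]
force: [0.3, -0.5, -0.3]
gripper_width: 0.007
```

```bash
python3 -c "
from h import *
go(rk(-.034,.035,.13),.0865)
snap('top','top4')
a=cv2.imread('pics/top4.png')[120:300,230:430]; cv2.imwrite('pics/top4c.png',cv2.resize(a,None,fx=3.3,fy=3.3))"
```

```text
t 8.30 p [ 0.6318 -0.0139  0.1323] rack [-0.0719  0.034   0.1323] ang 0.074 tilt [ 0.011 -0.018 -1.   ] F [ 0.3 -0.5 -0.3] w 0.007 q [-0.13  0.58  1.31 -0.02  1.24 -0.2 ]
 tool delta (present axes) [ 0.0378 -0.0015  0.0026] len 0.038 twist -0.012375091371122249
 delta in axes at target angle [ 0.0379 -0.001   0.0023] alt twist -0.012375091371122249
```

View pics/top4c.png

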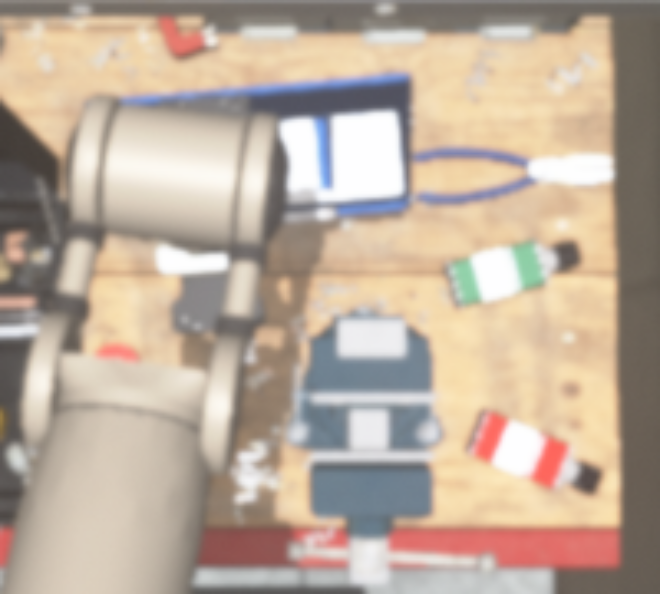

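```bash
python3 - <<'E'
from meas import *
snap('side','side4')
for n in('side','top'):
    w=cloud(n,np.load('pics/%s4.npy'%n)).reshape(-1,3)
    w=w[np.isfinite(w[:,0])]
    e=np.stack([(w[:,:2]-O)@ex,(w[:,:2]-O)@ey,w[:,2]],1)
    s=e[(abs(e[:,0]+.072)<.1)&(abs(e[:,1]-.034)<.06)&(e[:,2]>.1)]
    for z0 in np.arange(.1,.30,.01):
        q=s[(s[:,2]>=z0)&(s[:,2]<z0+.01)]
        if len(q): print(n,round(z0,2),len(q),q.min(0)[:2],q.max(0)[:2],q.mean(0))
    b=e[(e[:,0]>-.12)&(e[:,0]<-.02)&(abs(e[:,1])<.06)&(e[:,2]>.135)&(e[:,2]<.16)]; print('bar?',len(b),b[:5],b.mean(0) if len(b) else 0)
a=cv2.imread('pics/side4.png')[120:320,180:440]; cv2.imwrite('pics/side4c.png',cv2.resize(a,None,fx=3,fy=3))
E
```

```text
side 0.1 11 [-0.0144  0.069 ] [0.0269 0.0704] [0.008  0.0698 0.1045]
side 0.11 13 [-0.0194  0.0682] [0.0254 0.071 ] [0.0009 0.0698 0.1155]
side 0.12 16 [-0.0199  0.0671] [0.0242 0.0706] [-0.0016  0.0692  0.1252]
side 0.13 18 [-0.0103  0.0664] [0.0263 0.0702] [0.0064 0.0688 0.1361]
side 0.14 4 [0.001  0.0672] [0.0223 0.0698] [0.0095 0.0689 0.1413]
side 0.2 2 [-0.087   0.0445] [-0.0843  0.0455] [-0.0857  0.045   0.2016]
side 0.23 12 [-0.0896  0.0529] [0.0142 0.0713] [-0.032   0.0677  0.2375]
side 0.24 53 [-0.1066  0.056 ] [0.0093 0.0718] [-0.0399  0.0659  0.2465]
side 0.25 98 [-0.1102  0.0584] [0.0122 0.0718] [-0.07    0.0662  0.2544]
side 0.26 15 [-0.1234  0.061 ] [0.0179 0.0716] [-0.0416  0.0661  0.2667]
side 0.27 96 [-0.1319  0.0548] [0.0225 0.0716] [-0.0262  0.0632  0.2752]
side 0.28 7 [-0.1202  0.0586] [-0.101   0.0607] [-0.1092  0.06    0.2823]
bar? 0 [] 0
top 0.14 1 [-0.0605 -0.0254] [-0.0605 -0.0254] [-0.0605 -0.0254  0.1448]
top 0.15 3 [-0.0672 -0.0252] [-0.0641 -0.022 ] [-0.0662 -0.0241  0.1512]
top 0.24 7 [-0.1306 -0.0033] [0.0148 0.0656] [-0.0665  0.0359  0.247 ]
top 0.25 2 [-0.1227  0.0644] [-0.1202  0.0648] [-0.1214  0.0646  0.2512]
top 0.26 9 [-0.1646 -0.0008] [-0.1378  0.0673] [-0.1518  0.023   0.2675]
top 0.27 390 [-0.1647 -0.0025] [0.0254 0.0729] [-0.0897  0.0398  0.2751]
top 0.28 11 [-0.1207 -0.0019] [0.0191 0.0589] [-0.0594  0.0263  0.2831]
top 0.29 3 [-0.1204  0.037 ] [-0.1203  0.0419] [-0.1203  0.0395  0.2958]
bar? 42 [[-0.0592 -0.0405  0.148 ]
 [-0.0593 -0.0434  0.1464]
 [-0.0598 -0.0464  0.1482]
 [-0.0598 -0.0493  0.1466]
 [-0.0602 -0.0523  0.147 ]] [-0.0643 -0.0416  0.1486]
```

View pics/side4c.png

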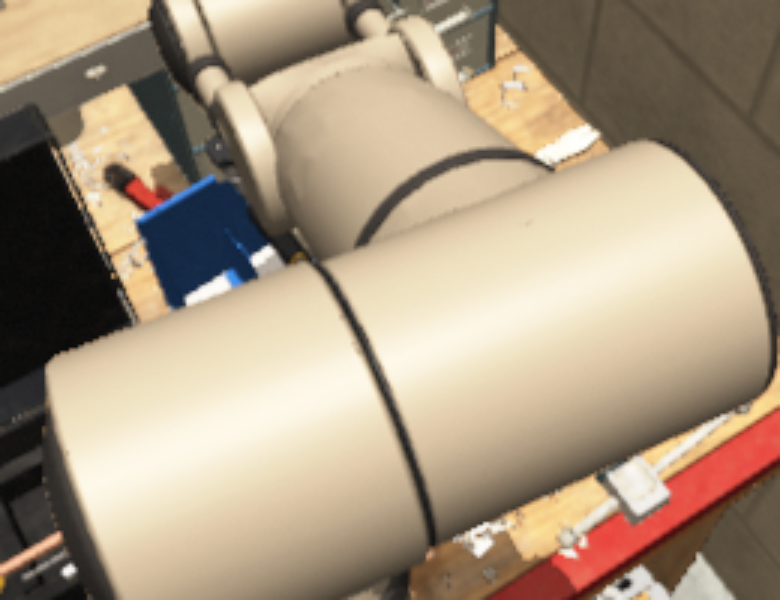

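>>> carry_out([
  [[0,0,-0.03],0,0.45],
  [[0.004,0,-0.02],0,0.45],
  [[0.006,0,0],0,0.45],
  [[0,0,0],0,0.45],
  [[0,0,0.025],0,0.45],
  [[0,0,0.025],0,0.45],
  [[0,0,0.02],0,0.45],
  [[0,0,0.01],0,0.45],
])

```text
t: 9.07
position: [0.6431, -0.0136, 0.0991]
tool_rot: [0.009, 0.999, 0.037, 0.006]
force: [-0.0, 0.6, 0.9]
gripper_width: 0.445
```

```bash
python3 -c "
from h import *
go(rk(-.062,.035,.095),.0865)"
```

```text
t 9.07 p [ 0.6431 -0.0136  0.0991] rack [-0.0605  0.0333  0.0991] ang 0.074 tilt [ 0.013 -0.018 -1.   ] F [-0.   0.6  0.9] w 0.445 q [-0.13  0.63  1.31 -0.02  1.19 -0.2 ]
 tool delta (present axes) [-0.0015 -0.0017  0.0041] len 0.005 twist -0.012272308462720094
 delta in axes at target angle [-0.0015 -0.0017  0.0041] alt twist -0.012272308462720094
```

>>> carry_out([
  [[0,0,0.0],0,0.3],
  [[0,0,0],0,0],
  [[0,0,0],0,0],
  [[0,0,0],0,0],
  [[0,0,0],0,0],
  [[0,0,0],0,0],
  [[0,0,0],0,0],
  [[0,0,0],0,0],
])

```text
t: 9.73
position: [0.6397, -0.0133, 0.0936]
tool_rot: [0.008, 0.999, 0.037, 0.001]
force: [0.0, -0.3, -3.0]
gripper_width: 0.097
```

```bash
python3 -c "
from h import *
go(rk(-.062,.035,.095),.0865)"
```

```text
t 9.73 p [ 0.6397 -0.0133  0.0936] rack [-0.0639  0.0339  0.0936] ang 0.074 tilt [ 0.002 -0.017 -1.   ] F [ 0.  -0.3 -3. ] w 0.097 q [-0.13  0.63  1.32 -0.02  1.19 -0.2 ]
 tool delta (present axes) [ 0.0019 -0.0011 -0.0014] len 0.003 twist -0.012091703086877903
 delta in axes at target angle [ 0.0019 -0.0011 -0.0014] alt twist -0.012091703086877903
```

>>> carry_out([
  [[-0.0085,0,0.0021],0,0],
  [[-0.0083,0,0.0028],0,0],
  [[-0.008,0,0.0035],0,0],
  [[-0.0077,0,0.0042],0,0],
  [[-0.0073,0,0.0048],0,0],
  [[-0.0068,0,0.0054],0,0],
  [[-0.0063,0,0.006],0,0],
  [[0,0,0],0,0],
], force=30)

```text
t: 10.4
position: [0.6009, -0.0169, 0.0764]
tool_rot: [0.01, 0.999, 0.038, 0.021]
force: [8.1, -0.1, -15.2]
gripper_width: 0.096
```

```bash
python3 -c "
from h import *
go(rk(-.062,.035,.095),.0865)
o,p,M=st(); e=torack(p); print('theta by x',np.arcsin((-.045-e[0])/.102),'by z',np.arccos((e[2]+.052-.045)/.102))
arc(.8,1.57,8)"
```

```text
t 10.40 p [ 0.6009 -0.0169  0.0764] rack [-0.1029  0.0337  0.0764] ang 0.076 tilt [ 0.043 -0.018 -0.999] F [  8.1  -0.1 -15.2] w 0.096 q [-0.15  0.56  1.51 -0.01  1.03 -0.22]
 tool delta (present axes) [ 0.0416 -0.0013 -0.0169] len 0.045 twist -0.010719852543842112
 delta in axes at target angle [ 0.0409 -0.0013 -0.0186] alt twist -0.010719852543842112
theta by x 0.6032403995426281 by z 0.6141789196401879
arc rows (rack dx, down dz): [(np.float64(-0.0065), np.float64(0.0074)), (np.float64(-0.0058), np.float64(0.008)), (np.float64(-0.005), np.float64(0.0085)), (np.float64(-0.0041), np.float64(0.0089)), (np.float64(-0.0033), np.float64(0.0093)), (np.float64(-0.0023), np.float64(0.0095)), (np.float64(-0.0014), np.float64(0.0097)), (np.float64(-0.0005), np.float64(0.0098))]
```

```bash
python3 -c "
from h import *
arc(.61,1.2,7)"
```

```text
arc rows (rack dx, down dz): [(np.float64(-0.0068), np.float64(0.0052)), (np.float64(-0.0064), np.float64(0.0058)), (np.float64(-0.0059), np.float64(0.0063)), (np.float64(-0.0053), np.float64(0.0068)), (np.float64(-0.0047), np.float64(0.0072)), (np.float64(-0.0041), np.float64(0.0076)), (np.float64(-0.0034), np.float64(0.0079))]
```

>>> carry_out([
  [[-0.007,0,0.0065],0,0],
  [[-0.0067,0,0.0065],0,0],
  [[-0.0062,0,0.0067],0,0],
  [[-0.0056,0,0.007],0,0],
  [[-0.005,0,0.0075],0,0],
  [[-0.0044,0,0.0078],0,0],
  [[-0.0037,0,0.008],0,0],
  [[0,0,0],0,0],
], force=20)

```text
t: 11.07
position: [0.5671, -0.0198, 0.0325]
tool_rot: [0.01, 0.999, 0.038, 0.027]
force: [2.1, -0.1, -3.1]
gripper_width: 0.103
```

```bash
cat >> h.py <<'E'
def th():
    go(rk(-.147,.035,-.007),.0865)
    o,p,M=st(); e=torack(p-M[:,2]*.052); print('bar est',e,'theta atan',np.arctan2(-.045-e[0],e[2]-.045),'radius',np.hypot(-.045-e[0],e[2]-.045))
E
python3 -c "
from h import *
th()"
```

```text
t 11.07 p [ 0.5671 -0.0198  0.0325] rack [-0.1368  0.0337  0.0325] ang 0.077 tilt [ 0.055 -0.018 -0.998] F [ 2.1 -0.1 -3.1] w 0.103 q [-0.16  0.56  1.66 -0.01  0.86 -0.23]
 tool delta (present axes) [-0.0123 -0.0021  0.0389] len 0.041 twist -0.009818919059142228
 delta in axes at target angle [-0.0102 -0.0013  0.0395] alt twist -0.009818919059142228
bar est [-0.13958472  0.03490228  0.08444477] theta atan 1.1756946679911229 radius 0.10248004180569481
```

>>> carry_out([
  [[-0.0035,0,0.009],0,0],
  [[-0.003,0,0.009],0,0],
  [[-0.002,0,0.009],0,0],
  [[-0.001,0,0.008],0,0],
  [[-0.0003,0,0.006],0,0],
  [[0,0,0.004],0,0],
  [[0,0,0.003],0,0],
  [[0,0,0],0,0],
])

```text
t: 11.73
position: [0.558, -0.0209, -0.0148]
tool_rot: [0.01, 0.999, 0.038, 0.025]
force: [-3.3, 1.7, -3.2]
gripper_width: 0.101
```

```bash
python3 -c "
from h import *
th()"
```

```text
t 11.73 p [ 0.558  -0.0209 -0.0148] rack [-0.1459  0.0334 -0.0148] ang 0.077 tilt [ 0.051 -0.018 -0.999] F [-3.3  1.7 -3.2] w 0.101 q [-0.17  0.62  1.72 -0.01  0.75 -0.24]
 tool delta (present axes) [-0.0007 -0.0014 -0.0079] len 0.008 twist -0.009131855506645081
 delta in axes at target angle [-0.0011 -0.0016 -0.0078] alt twist -0.009131855506645081
bar est [-0.14849324  0.03457206  0.03709459] theta atan 1.6470340790328963 radius 0.10379472791307753
```

>>> carry_out([
  [[0,0,0],0,0.26],
  [[0,0,0],0,0.26],
  [[0,0,-0.01],0,0.26],
  [[0,0,-0.02],0,0.26],
  [[0,0,-0.03],0,0.26],
  [[0,0,-0.04],0,0.26],
  [[0,0,-0.04],0,0.5],
  [[0,0,-0.04],0,1],
])

```text
t: 12.4
position: [0.5483, -0.0183, 0.1653]
tool_rot: [0.009, 0.999, 0.038, 0.021]
force: [1.4, -0.9, 0.3]
gripper_width: 0.36
```

```bash
python3 -c "
from h import *
th()"
```

```text
t 12.40 p [ 0.5483 -0.0183  0.1653] rack [-0.1554  0.0369  0.1653] ang 0.076 tilt [ 0.043 -0.017 -0.999] F [ 1.4 -0.9  0.3] w 0.360 q [-0.17  0.38  1.54 -0.01  1.17 -0.24]
 tool delta (present axes) [ 0.0012 -0.0016  0.1725] len 0.173 twist -0.010688020722412706
 delta in axes at target angle [0.0084 0.0019 0.1723] alt twist -0.010688020722412706
bar est [-0.15752538  0.03794319  0.21727428] theta atan 0.5786044728512506 radius 0.20576780018696347
```

```bash
python3 -c "
from h import *
go([.4295,0,.10],-.02)"
```

```text
t 12.40 p [ 0.5483 -0.0183  0.1653] rack [-0.1554  0.0369  0.1653] ang 0.076 tilt [ 0.043 -0.017 -0.999] F [ 1.4 -0.9  0.3] w 0.360 q [-0.17  0.38  1.54 -0.01  1.17 -0.24]
 tool delta (present axes) [-0.1197 -0.0284  0.0598] len 0.137 twist 0.09581197927758733
 delta in axes at target angle [-0.1192 -0.0159  0.0653] alt twist -3.045780674312206
```

>>> carry_out([
  [[-0.02,-0.004,0.004],0.05,0.6],
  [[-0.02,-0.004,0.01],0.046,0.6],
  [[-0.02,-0.002,0.01],0,0.6],
  [[-0.02,-0.002,0.01],0,0.6],
  [[-0.02,-0.002,0.01],0,0.6],
  [[-0.01,-0.002,0.01],0,0.6],
  [[-0.008,0,0.006],0,0.6],
  [[0,0,0],0,0.6],
])

```text
t: 13.07
position: [0.4439, -0.0055, 0.1158]
tool_rot: [0.012, 0.999, -0.013, 0.044]
force: [-0.3, 1.0, 0.3]
gripper_width: 0.602
```

```bash
python3 - <<'E'
from h import *
go([.4295,0,.10],-.02)
snap('top','top5');snap('side','side5')
a=cv2.imread('pics/top5.png')[120:300,230:430]; cv2.imwrite('pics/top5c.png',cv2.resize(a,None,fx=3.3,fy=3.3))
a=cv2.imread('pics/side5.png')[120:320,180:440]; cv2.imwrite('pics/side5c.png',cv2.resize(a,None,fx=3,fy=3))
for n in('side','top'):
    w=cloud(n,np.load('pics/%s5.npy'%n)).reshape(-1,3)
    w=w[np.isfinite(w[:,0])]
    e=np.stack([(w[:,:2]-O)@ex,(w[:,:2]-O)@ey,w[:,2]],1)
    b=e[(e[:,0]>-.16)&(e[:,0]<-.05)&(abs(e[:,1])<.135)&(e[:,2]>.02)&(e[:,2]<.2)]
    for x0 in np.arange(-.16,-.05,.01):
        s=b[(b[:,0]>=x0)&(b[:,0]<x0+.01)]
        if len(s): print(n,round(x0,2),len(s),s.mean(0),s[:,2].min(),s[:,2].max())
E
```

```text
t 13.07 p [ 0.4439 -0.0055  0.1158] rack [-0.2584  0.0586  0.1158] ang -0.025 tilt [ 0.088 -0.024 -0.996] F [-0.3  1.   0.3] w 0.602 q [-0.18  0.23  1.93 -0.01  0.9  -0.15]
 tool delta (present axes) [-0.0158 -0.0055  0.0143] len 0.022 twist -0.00528918787914634
 delta in axes at target angle [-0.0145 -0.0052  0.0158] alt twist -0.00528918787914634
side -0.16 4 [-0.15187264  0.05833446  0.04863895] 0.047439729089799126 0.05162582118529131
side -0.15 18 [-0.14560851  0.06225843  0.04886163] 0.04460968822674563 0.05175337910582204
side -0.14 12 [-0.13490792  0.06452338  0.04783993] 0.045631485942218254 0.04982886229964772
side -0.13 11 [-0.12525488  0.06581932  0.04802508] 0.04542793081707285 0.05110841608870881
side -0.12 86 [-0.11403445  0.09071491  0.04723495] 0.041666175153610215 0.05263084864839506
side -0.11 96 [-0.10524355  0.0921157   0.04758809] 0.04298562144711427 0.052414647719901425
side -0.1 107 [-0.09483114  0.09135247  0.04733989] 0.0430879449795145 0.05195997060929255
side -0.09 95 [-0.08485284  0.09267914  0.0476932 ] 0.04301970856583471 0.05305689660749582
side -0.08 
[... 581 characters left out ...]
25  0.04845014] 0.04324855631724151 0.05367087593606693
top -0.12 121 [-0.11251284  0.00442431  0.04679974] 0.03769850554840312 0.05275451989789288
top -0.11 256 [-0.10506673 -0.00091732  0.04750965] 0.04035719540307368 0.055636837363570314
top -0.1 257 [-0.09501868 -0.00220606  0.04715114] 0.04114534692136248 0.0564893930474093
top -0.09 259 [-0.08501994  0.00242045  0.04726026] 0.04068002371457044 0.05444610322268515
top -0.08 260 [-0.07489008 -0.00103265  0.04719484] 0.040835530003222584 0.054799920528109794
top -0.07 251 [-0.06488142 -0.00092542  0.04728368] 0.039017964275684235 0.05408660523085732
top -0.06 253 [-0.05498226 -0.00307071  0.04686136] 0.03961046159814039 0.0533180484966123
```

View pics/top5c.png

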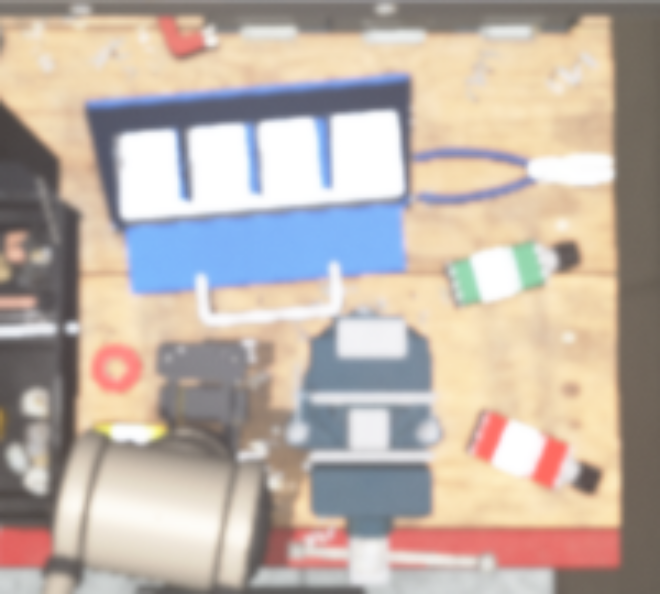

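View pics/side5c.png

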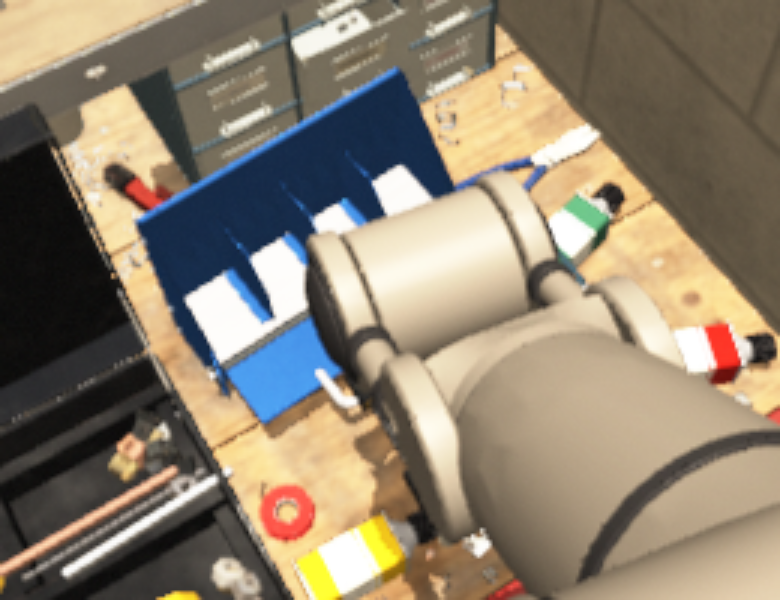

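>>> carry_out([
  [[-0.002,0,0],0,0.6],
  [[-0.002,0,0],0,0.6],
  [[-0.002,0,0],0,0.6],
  [[-0.002,0,0],0,0.6],
  [[-0.002,0,0],0,0.6],
  [[-0.002,0,0],0,0.6],
  [[-0.002,0,0],0,0.6],
  [[0,0,0],0,0.6],
])

```text
t: 13.83
position: [0.4359, -0.0064, 0.1184]
tool_rot: [0.012, 0.999, -0.013, 0.05]
force: [-0.0, -0.1, -0.2]
gripper_width: 0.599
```

```bash
python3 -c "
from h import *
go([.4295,0,.02],-.02)"
```

```text
t 13.83 p [ 0.4359 -0.0064  0.1184] rack [-0.2664  0.0584  0.1184] ang -0.026 tilt [ 0.099 -0.026 -0.995] F [-0.  -0.1 -0.2] w 0.599 q [-0.18  0.2   1.95 -0.01  0.88 -0.15]
 tool delta (present axes) [-0.0163 -0.0085  0.0971] len 0.099 twist -0.005648633294295102
 delta in axes at target angle [-0.0065 -0.0063  0.0984] alt twist -0.005648633294295102
```

>>> carry_out([
  [[0.01,0,0],0,0.6],
  [[0.01,0,0],0,0.6],
  [[0.01,0,0],0,0.6],
  [[0.01,0,0],0,0.6],
  [[0.01,0,0],0,0.6],
  [[0.01,0,0],0,0.6],
  [[0.01,0,0],0,0.6],
  [[0.01,0,0],0,0.6],
])

```text
t: 14.5
position: [0.5247, -0.0088, 0.1272]
tool_rot: [0.013, 0.999, -0.014, 0.051]
force: [-0.1, 0.4, 0.4]
gripper_width: 0.6
```

```bash
python3 -c "
from h import *
go([.4295,0,.02],-.02)"
```

```text
t 14.50 p [ 0.5247 -0.0088  0.1272] rack [-0.1781  0.0484  0.1272] ang -0.026 tilt [ 0.101 -0.026 -0.995] F [-0.1  0.4  0.4] w 0.600 q [-0.16  0.34  1.72 -0.01  0.97 -0.12]
 tool delta (present axes) [-0.1058 -0.0086  0.0968] len 0.144 twist -0.006184275882631152
 delta in axes at target angle [-0.0953 -0.0069  0.1072] alt twist -0.006184275882631152
```

>>> carry_out([
  [[0,0,-0.015],0,0.6],
  [[0,0,-0.015],0,0.6],
  [[0,0,-0.015],0,0.6],
  [[0,0,-0.015],0,0.6],
  [[0,0,-0.015],0,0.6],
  [[0,0,-0.015],0,0.6],
  [[0,0,-0.015],0,0.6],
  [[0,0,-0.015],0,0.6],
])

```text
t: 15.17
position: [0.5217, -0.0057, 0.2479]
tool_rot: [0.012, 0.999, -0.014, 0.049]
force: [0.6, -0.3, -0.2]
gripper_width: 0.598
```

```bash
python3 -c "
from h import *
go([.4295,0,.12],-.02)"
```

```text
t 15.17 p [ 0.5217 -0.0057  0.2479] rack [-0.1808  0.0517  0.2479] ang -0.026 tilt [ 0.097 -0.025 -0.995] F [ 0.6 -0.3 -0.2] w 0.598 q [-0.15  0.23  1.52 -0.01  1.28 -0.12]
 tool delta (present axes) [-0.1044 -0.006   0.1182] len 0.158 twist -0.006334085977544923
 delta in axes at target angle [-0.0923 -0.0038  0.1279] alt twist -0.006334085977544923
```

```bash
cat >> h.py <<'E'
OFF=.037
def tip(T,ang=None):
    "target for real fingertip"
    o,p,M=st(); go(np.asarray(T)+OFF*M[:,2],ang); t=p-OFF*M[:,2]; print(' tip',t.round(4),'rack',torack(t).round(4))
E
python3 -c "
from h import *
tip([.4295,0,.10],-.02)"
```

```text
t 15.17 p [ 0.5217 -0.0057  0.2479] rack [-0.1808  0.0517  0.2479] ang -0.026 tilt [ 0.097 -0.025 -0.995] F [ 0.6 -0.3 -0.2] w 0.598 q [-0.15  0.23  1.52 -0.01  1.28 -0.12]
 tool delta (present axes) [-0.1064 -0.0064  0.1751] len 0.205 twist -0.006334085977544923
 delta in axes at target angle [-0.0887 -0.003   0.1847] alt twist -0.006334085977544923
 tip [ 0.5181 -0.0048  0.2847] rack [-0.1843  0.053   0.2847]
```

>>> carry_out([
  [[-0.036,-0.002,0],0,0.6],
  [[-0.036,-0.002,0],0,0.6],
  [[-0.034,-0.002,0],0,0.6],
  [[0,0,0.035],0,0.6],
  [[0,0,0.035],0,0.6],
  [[0,0,0.035],0,0.6],
  [[0,0,0.035],0,0.6],
  [[0,0,0.03],0,0.6],
])

```text
t: 15.83
position: [0.4511, -0.0033, 0.0779]
tool_rot: [0.015, 0.997, -0.013, 0.069]
force: [-0.4, -0.1, -0.2]
gripper_width: 0.603
```

```bash
python3 -c "
from h import *
tip([.4295,0,.04],-.02)"
```

```text
t 15.83 p [ 0.4511 -0.0033  0.0779] rack [-0.2509  0.0602  0.0779] ang -0.025 tilt [ 0.137 -0.032 -0.99 ] F [-0.4 -0.1 -0.2] w 0.603 q [-0.17  0.28  2.   -0.01  0.72 -0.14]
 tool delta (present axes) [-0.0267 -0.0037  0.0715] len 0.076 twist -0.005005059522234401
 delta in axes at target angle [-0.0166 -0.0018  0.0745] alt twist -0.005005059522234401
 tip [ 0.4461 -0.0021  0.1145] rack [-0.2559  0.0618  0.1145]
```

>>> carry_out([
  [[0,0,0],0,0.6],
  [[0,0,0],0,0.6],
  [[0,0,0],0,0.6],
  [[0,0,0],0,0.6],
  [[0,0,0],0,0.6],
  [[0,0,0],0,0.6],
  [[0,0,0],0,0.6],
  [[0,0,0],0,0.6],
])

```text
t: 16.5
position: [0.4552, -0.0036, 0.0803]
tool_rot: [0.015, 0.997, -0.013, 0.07]
force: [-0.2, -1.0, -0.7]
gripper_width: 0.6
```

```bash
python3 -c "
from h import *
tip([.4295,0,.04],-.02); o,p,M=st(); print(o['qpos'],o['joint_vel'])"
```

```text
t 16.50 p [ 0.4552 -0.0036  0.0803] rack [-0.2469  0.0596  0.0803] ang -0.025 tilt [ 0.139 -0.032 -0.99 ] F [-0.2 -1.  -0.7] w 0.600 q [-0.17  0.28  1.99 -0.01  0.73 -0.14]
 tool delta (present axes) [-0.0311 -0.004   0.0733] len 0.080 twist -0.004853562182619786
 delta in axes at target angle [-0.0206 -0.002   0.077 ] alt twist -0.004853562182619786
 tip [ 0.45   -0.0024  0.117 ] rack [-0.2519  0.0612  0.117 ]
[-0.1703505   0.2764661   1.99298426 -0.01166097  0.72947327 -0.13537204] [ 0.00121219 -0.01777134 -0.0086813  -0.00166018  0.00684122  0.00112485]
```

>>> carry_out([
  [[-0.008,-0.001,0.012],0,0.6],
  [[-0.008,-0.001,0.012],0,0.6],
  [[-0.006,-0.001,0.012],0,0.6],
  [[-0.006,-0.001,0.012],0,0.6],
  [[-0.005,0,0.012],0,0.6],
  [[-0.004,0,0.012],0,0.6],
  [[0,0,0.004],0,0.6],
  [[0,0,0.0],0,0.6],
])

```text
t: 17.17
position: [0.4327, -0.0016, 0.0017]
tool_rot: [0.016, 0.997, -0.013, 0.076]
force: [0.4, 0.4, 0.4]
gripper_width: 0.604
```

```bash
python3 -c "
from h import *
tip([.4295,0,.01],-.02)"
```

```text
t 17.17 p [ 0.4327 -0.0016  0.0017] rack [-0.2691  0.0635  0.0017] ang -0.024 tilt [ 0.151 -0.034 -0.988] F [0.4 0.4 0.4] w 0.604 q [-0.18  0.4   2.14 -0.02  0.45 -0.13]
 tool delta (present axes) [-0.002  -0.0013  0.0283] len 0.028 twist -0.004419952530840376
 delta in axes at target angle [ 0.0023 -0.0004  0.0283] alt twist -0.004419952530840376
 tip [ 4.271e-01 -3.000e-04  3.830e-02] rack [-0.2746  0.0652  0.0383]
```

>>> carry_out([
  [[0,0,0.006],0,0.6],
  [[0,0,0.006],0,0.6],
  [[0,0,0.006],0,0.6],
  [[0,0,0.005],0,0.6],
  [[0,0,0.003],0,0.6],
  [[0,0,0.0],0,0.6],
  [[0,0,0.0],0,0.6],
  [[0,0,0.0],0,0.6],
])

```text
t: 17.83
position: [0.4401, -0.003, -0.0245]
tool_rot: [0.016, 0.997, -0.013, 0.078]
force: [-0.7, -1.0, 0.9]
gripper_width: 0.599
```

```bash
python3 -c "
from h import *
tip([.4295,0,.01],-.02)
snap('side','side6');snap('top','top6')
a=cv2.imread('pics/side6.png')[200:320,240:400]; cv2.imwrite('pics/side6c.png',cv2.resize(a,None,fx=5,fy=5))
"
```

```text
t 17.83 p [ 0.4401 -0.003  -0.0245] rack [-0.2619  0.0615 -0.0245] ang -0.024 tilt [ 0.156 -0.035 -0.987] F [-0.7 -1.   0.9] w 0.599 q [-0.18  0.46  2.15 -0.02  0.37 -0.13]
 tool delta (present axes) [-0.0051 -0.0016  0.0012] len 0.006 twist -0.004305157078607014
 delta in axes at target angle [-0.0048 -0.0016  0.0021] alt twist -0.004305157078607014
 tip [ 0.4343 -0.0017  0.0121] rack [-0.2675  0.0632  0.0121]
```

View pics/side6c.png

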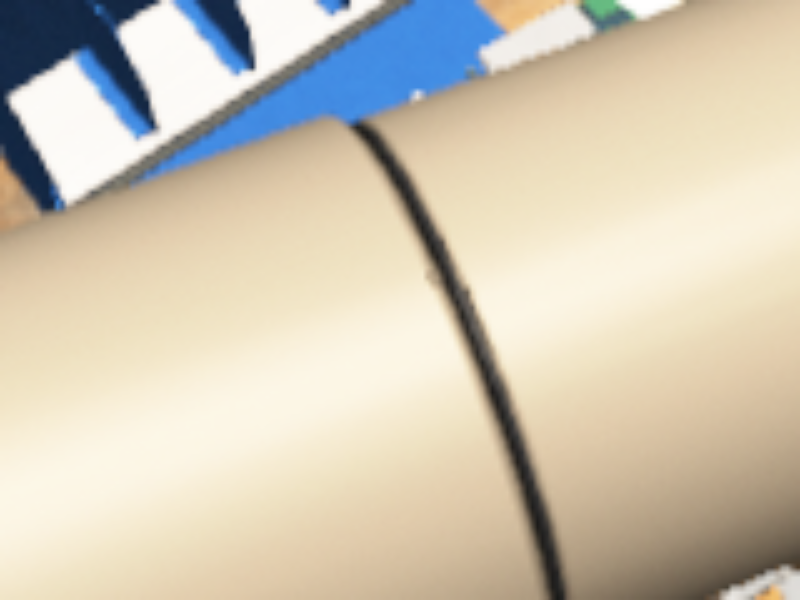

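>>> carry_out([
  [[-0.004,0,0.004],0,0.6],
  [[-0.004,0,0.003],0,0.4],
  [[-0.001,0,0.001],0,0.2],
  [[-0.001,0,0.001],0,0],
  [[0,0,0.0],0,0],
  [[0,0,0.0],0,0],
  [[0,0,0.0],0,0],
  [[0,0,0.0],0,0],
], force=8)

```text
t: 18.6
position: [0.4274, -0.0029, -0.031]
tool_rot: [0.017, 0.997, -0.013, 0.079]
force: [0.0, 0.1, 2.1]
gripper_width: 0.303
```

```bash
python3 -c "
from h import *
tip([.4295,0,.01],-.02)
"
```

```text
t 18.60 p [ 0.4274 -0.0029 -0.031 ] rack [-0.2746  0.0627 -0.031 ] ang -0.023 tilt [ 0.157 -0.035 -0.987] F [0.  0.1 2.1] w 0.303 q [-0.18  0.47  2.19 -0.02  0.33 -0.14]
 tool delta (present axes) [ 0.0085 -0.0016 -0.0032] len 0.009 twist -0.0034420289297063533
 delta in axes at target angle [ 0.0079 -0.0017 -0.0045] alt twist -0.0034420289297063533
 tip [ 0.4216 -0.0016  0.0055] rack [-0.2802  0.0645  0.0055]
```

>>> carry_out([
  [[0,0,-0.01],0,0],
  [[0,0,-0.015],0,0],
  [[0,0,-0.02],0,0],
  [[0,0,-0.02],0,0],
  [[0,0,-0.02],0,0],
  [[0,0,-0.02],0,0],
  [[0,0,-0.02],0,0],
  [[0,0,-0.02],0,0],
], force=6)

```text
t: 19.27
position: [0.3978, 0.0037, 0.1101]
tool_rot: [0.015, 0.997, -0.013, 0.069]
force: [-0.1, -1.7, -2.8]
gripper_width: 0.304
```

```bash
python3 -c "
from h import *
tip([.4295,0,.2],-.02)
snap('side','side7');snap('top','top7')
a=cv2.imread('pics/side7.png')[180:360,240:480]; cv2.imwrite('pics/side7c.png',cv2.resize(a,None,fx=3,fy=3))
a=cv2.imread('pics/top7.png')[160:300,220:420]; cv2.imwrite('pics/top7c.png',cv2.resize(a,None,fx=3,fy=3))
"
```

```text
t 19.27 p [0.3978 0.0037 0.1101] rack [-0.3035  0.0718  0.1101] ang -0.024 tilt [ 0.137 -0.031 -0.99 ] F [-0.1 -1.7 -2.8] w 0.304 q [-0.18  0.13  2.08 -0.01  0.79 -0.15]
 tool delta (present axes) [ 0.0438  0.0053 -0.0475] len 0.065 twist -0.003546681683354702
 delta in axes at target angle [ 0.0369  0.0041 -0.0532] alt twist -0.003546681683354702
 tip [0.3927 0.0048 0.1468] rack [-0.3084  0.0734  0.1468]
```

View pics/side7c.png

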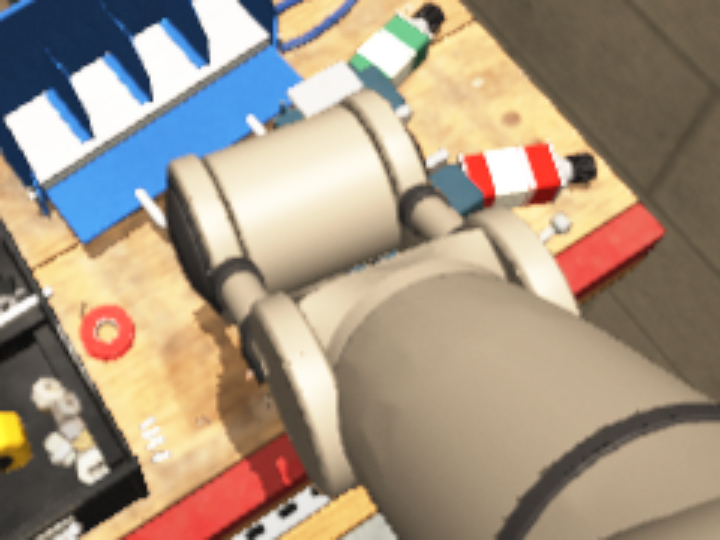

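View pics/top7c.png

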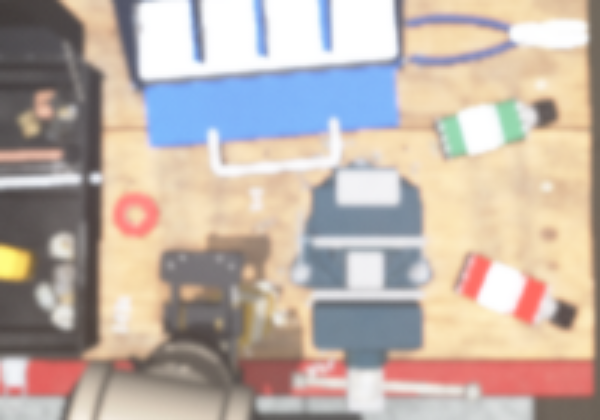

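>>> carry_out([
  [[0,0,-0.012],0.12,0],
  [[0,0,-0.012],0.12,0],
  [[0,0,-0.012],0.12,0],
  [[0,0,-0.012],0.12,0],
  [[0,0,-0.01],0.12,0],
  [[0,0,-0.01],0.12,0],
  [[0,0,-0.01],0.12,0],
  [[0,0,-0.01],0.12,0],
])

```text
t: 20.03
position: [0.3807, 0.0076, 0.189]
tool_rot: [-0.017, 0.871, -0.488, 0.059]
force: [0.2, 0.1, -3.3]
gripper_width: 0.303
```

```bash
python3 -c "
from h import *
tip(rk(-.12,.0345,.22),.0865-np.pi/2)
"
```

```text
t 20.03 p [0.3807 0.0076 0.189 ] rack [-0.3201  0.0771  0.189 ] ang -1.025 tilt [ 0.12  -0.028 -0.992] F [ 0.2  0.1 -3.3] w 0.303 q [-0.18 -0.    1.97 -0.01  1.05  0.85]
 tool delta (present axes) [ 0.1292 -0.1616  0.0312] len 0.209 twist 0.45961206548673683
 delta in axes at target angle [ 0.044  -0.2044  0.0057] alt twist -2.6819805881030563
 tip [0.3763 0.0086 0.2257] rack [-0.3245  0.0785  0.2257]
```

>>> carry_out([
  [[0,0,0],0.12,0],
  [[0,0,0],0.12,0],
  [[0,0,0],0.12,0],
  [[0,0,0],0.1,0],
  [[0.005,-0.015,0],0,0],
  [[0.01,-0.025,0],0,0],
  [[0.01,-0.03,0],0,0],
  [[0.01,-0.03,0],0,0],
])

```text
t: 20.7
position: [0.4755, -0.0189, 0.1875]
tool_rot: [-0.025, 0.728, -0.683, 0.043]
force: [0.1, 0.2, -2.6]
gripper_width: 0.303
```

```bash
python3 -c "
from h import *
tip(rk(-.12,.0345,.22),.0865-np.pi/2)
snap('side','side8');snap('top','top8')
a=cv2.imread('pics/side8.png')[150:330,200:440]; cv2.imwrite('pics/side8c.png',cv2.resize(a,None,fx=3,fy=3))
a=cv2.imread('pics/top8.png')[140:280,220:420]; cv2.imwrite('pics/top8c.png',cv2.resize(a,None,fx=3,fy=3))
"
```

```text
t 20.70 p [ 0.4755 -0.0189  0.1875] rack [-0.228   0.0425  0.1875] ang -1.508 tilt [ 0.096 -0.022 -0.995] F [ 0.1  0.2 -2.6] w 0.303 q [-0.2   0.19  1.75 -0.    1.1   1.31]
 tool delta (present axes) [ 0.0063 -0.1107  0.015 ] len 0.112 twist -0.024167053621093615
 delta in axes at target angle [ 0.0092 -0.1114  0.0043] alt twist -0.024167053621093615
 tip [ 0.472  -0.0181  0.2243] rack [-0.2314  0.0437  0.2243]
```

View pics/side8c.png

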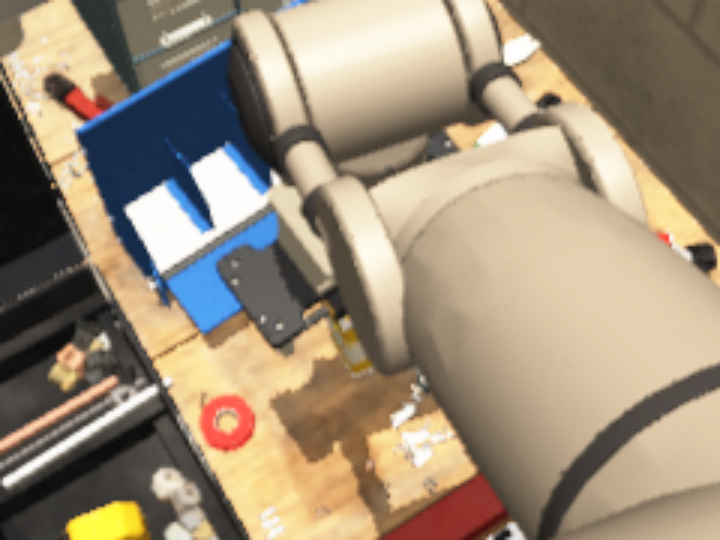

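View pics/top8c.png

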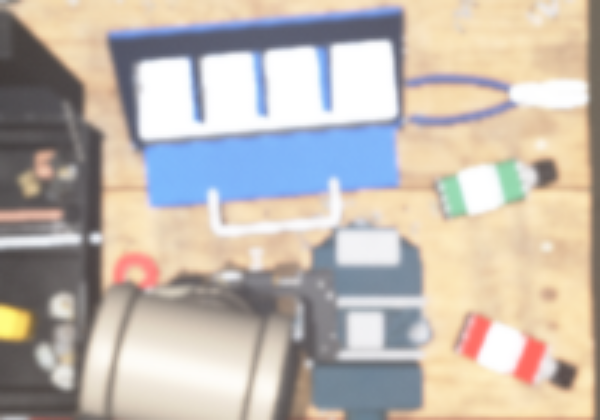

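```bash
cat >> h.py <<'E'
def colpts(n,fn,lo,hi,zmin=.02,zmax=.3,box=None):
    p=cv2.imread('pics/%s.png'%fn); w=cloud(n,np.load('pics/%s.npy'%fn)); h=cv2.cvtColor(p,cv2.COLOR_BGR2HSV); H=h[...,0]
    m=((H>=lo)&(H<=hi)) if lo<hi else ((H>=lo)|(H<=hi))
    m&=(h[...,1]>110)&(h[...,2]>50)&(w[...,2]>zmin)&(w[...,2]<zmax)
    q=w[m]
    if box is not None: q=q[(q[:,0]>box[0])&(q[:,0]<box[1])&(q[:,1]>box[2])&(q[:,1]<box[3])]
    return q
E
python3 -c "
from h import *
q=colpts('side','side8',20,34,.04,.3,(.4,.6,-.15,.1))
print(len(q)); 
for z0 in np.arange(.1,.24,.01):
    s=q[abs(q[:,2]-z0)<.005]
    if len(s): print(round(z0,2),len(s),s.min(0),s.max(0))
"
```

```text
71
0.12 8 [ 0.44443019 -0.01417386  0.1199546 ] [0.4734052  0.00197093 0.12361282]
0.13 19 [ 0.44488922 -0.01244444  0.1250718 ] [0.47138681 0.0024372  0.13452503]
0.14 4 [ 0.4452497  -0.00608255  0.13640674] [0.46488496 0.00186813 0.14037659]
0.16 2 [0.45667238 0.0024037  0.16384696] [0.47199289 0.00333787 0.16494698]
0.17 9 [ 0.44871233 -0.0065803   0.16806555] [0.47635104 0.00396743 0.17475329]
0.18 13 [ 0.44855576 -0.00404937  0.17617291] [0.47097653 0.0038145  0.18367206]
0.19 11 [ 0.45035152 -0.00441534  0.18561527] [0.46362474 0.00395823 0.19406977]
0.2 3 [ 0.45842935 -0.00285092  0.20233578] [ 0.46096453 -0.00049798  0.20450208]
```

>>> carry_out([
  [[0.002,-0.015,0],-0.012,0],
  [[0.002,-0.02,0],-0.012,0],
  [[0.002,-0.02,0],0,0],
  [[0.001,-0.02,0],0,0],
  [[0,-0.015,0],0,0],
  [[0,-0.008,0],0,0],
  [[0,0,0],0,0],
  [[0,0,0],0,0],
])

```text
t: 21.47
position: [0.5726, -0.0176, 0.1789]
tool_rot: [-0.017, 0.737, -0.675, 0.032]
force: [-0.6, -0.0, -3.4]
gripper_width: 0.302
```

```bash
python3 -c "
from h import *
tip(rk(.01,.0345,.21),.0865-np.pi/2)
"
```

```text
t 21.47 p [ 0.5726 -0.0176  0.1789] rack [-0.1311  0.0355  0.1789] ang -1.484 tilt [ 0.071 -0.018 -0.997] F [-0.6 -0.  -3.4] w 0.302 q [-0.16  0.39  1.48 -0.01  1.19  1.33]
 tool delta (present axes) [ 0.0018 -0.1429  0.0157] len 0.144 twist 0.0002205886533168666
 delta in axes at target angle [ 0.0019 -0.1436  0.0058] alt twist -3.1413720649364762
 tip [ 0.57   -0.0169  0.2158] rack [-0.1337  0.0364  0.2158]
```

>>> carry_out([
  [[0,-0.015,0],0,0],
  [[0,-0.02,0],0,0],
  [[0,-0.022,0],0,0],
  [[0,-0.022,0],0,0],
  [[0,-0.02,0],0,0],
  [[0,-0.015,0],0,0],
  [[0,-0.01,0],0,0],
  [[0,0,0],0,0],
])

```text
t: 22.13
position: [0.6896, -0.0058, 0.1813]
tool_rot: [-0.013, 0.737, -0.675, 0.026]
force: [0.2, -0.5, -2.8]
gripper_width: 0.303
```

```bash
python3 -c "
from h import *
tip(rk(.01,.0345,.158),.0865-np.pi/2)
snap('side','side9');snap('top','top9')
a=cv2.imread('pics/side9.png')[120:300,200:440]; cv2.imwrite('pics/side9c.png',cv2.resize(a,None,fx=3,fy=3))
a=cv2.imread('pics/top9.png')[120:260,220:420]; cv2.imwrite('pics/top9c.png',cv2.resize(a,None,fx=3,fy=3))
"
```

```text
t 22.13 p [ 0.6896 -0.0058  0.1813] rack [-0.0135  0.0372  0.1813] ang -1.484 tilt [ 0.055 -0.017 -0.998] F [ 0.2 -0.5 -2.8] w 0.303 q [-0.11  0.63  1.09 -0.01  1.37  1.37]
 tool delta (present axes) [ 0.0022 -0.0222  0.0616] len 0.066 twist 0.00023609765265142357
 delta in axes at target angle [ 0.0034 -0.0255  0.0603] alt twist -3.1413565559371417
 tip [ 0.6876 -0.0051  0.2183] rack [-0.0155  0.0379  0.2183]
```

View pics/side9c.png

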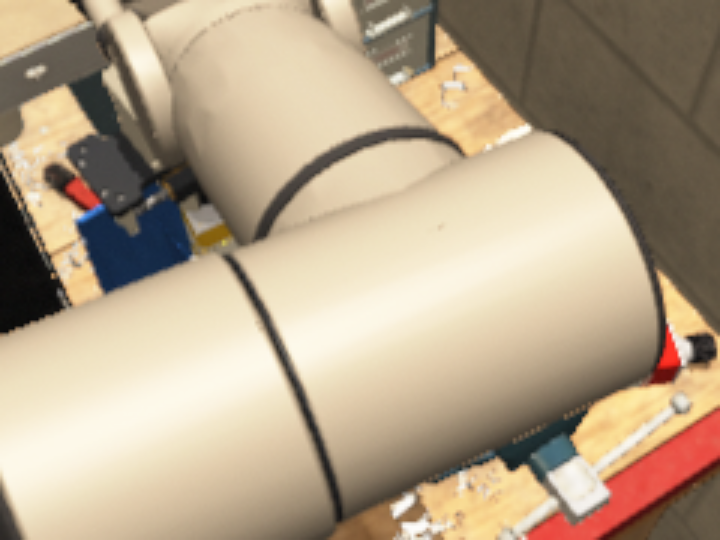

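>>> carry_out([
  [[0.001,-0.009,0.006],0,0],
  [[0.001,-0.007,0.008],0,0],
  [[0.001,-0.004,0.008],0,0],
  [[0,-0.001,0.008],0,0],
  [[0,0,0.008],0,0],
  [[0,0,0.008],0,0],
  [[0,0,0.004],0,0],
  [[0,0,0],0,0],
])

```text
t: 22.9
position: [0.7105, -0.0088, 0.1271]
tool_rot: [-0.011, 0.737, -0.676, 0.024]
force: [-0.4, 0.2, 2.0]
gripper_width: 0.3
```

```bash
python3 -c "
from h import *
tip(rk(.01,.0345,.158),.0865-np.pi/2)
"
```

```text
t 22.90 p [ 0.7105 -0.0088  0.1271] rack [0.007  0.0323 0.1271] ang -1.485 tilt [ 0.05  -0.017 -0.999] F [-0.4  0.2  2. ] w 0.300 q [-0.11  0.71  1.09 -0.01  1.3   1.37]
 tool delta (present axes) [-0.0016 -0.0045  0.0062] len 0.008 twist -0.0005980768797737568
 delta in axes at target angle [-0.0014 -0.0048  0.006 ] alt twist -0.0005980768797737568
 tip [ 0.7086 -0.0082  0.164 ] rack [0.0052 0.0331 0.164 ]
```

>>> carry_out([
  [[0,0,0.003],0,0],
  [[0,0,0.003],0,0],
  [[0,0,0.003],0,0],
  [[0,0,0.002],0,0],
  [[0,0,0],0,0],
  [[0,0,0],0,0],
  [[0,0,0],0,0],
  [[0,0,0],0,0],
])

```text
t: 23.57
position: [0.7148, -0.0101, 0.1253]
tool_rot: [-0.015, 0.736, -0.676, 0.031]
force: [0.4, -0.3, -2.6]
gripper_width: 0.299
```

```bash
python3 -c "
from h import *
tip(rk(.01,.0345,.158),.0865-np.pi/2)
snap('side','side10');snap('top','top10')
for n in('side','top'):
  q=colpts(n,n+'10',18,34,.04,.3,(.6,.8,-.15,.1))
  print(n,len(q), q.min(0) if len(q) else 0, q.max(0) if len(q) else 0)
"
```

```text
t 23.57 p [ 0.7148 -0.0101  0.1253] rack [0.0112 0.0306 0.1253] ang -1.486 tilt [ 0.066 -0.02  -0.998] F [ 0.4 -0.3 -2.6] w 0.299 q [-0.12  0.7   1.09 -0.01  1.28  1.37]
 tool delta (present axes) [-0.0031 -0.0009  0.0042] len 0.005 twist -0.0012054047638669907
 delta in axes at target angle [-0.003  -0.0012  0.0042] alt twist -0.0012054047638669907
 tip [ 0.7124 -0.0094  0.1622] rack [0.0088 0.0315 0.1622]
side 11 [0.66802088 0.01478948 0.23953887] [0.68266196 0.03446174 0.24897429]
top 0 0 0
```

>>> carry_out([
  [[0.0,0,0.004],0,0],
  [[0,0,0.004],0,0],
  [[0,0,0.004],0,0],
  [[0,0,0.003],0,0],
  [[0,0,0.003],0,0],
  [[0,0,0.002],0,0],
  [[0,0,0.002],0,0],
  [[0,0,0.001],0,0],
])

```text
t: 24.33
position: [0.7234, -0.0128, 0.1163]
tool_rot: [-0.021, 0.736, -0.675, 0.041]
force: [-3.3, 0.4, 2.2]
gripper_width: 0.306
```

```bash
python3 -c "
from h import *
tip(rk(.01,.0345,.158),.0865-np.pi/2)
"
```

```text
t 24.33 p [ 0.7234 -0.0128  0.1163] rack [0.0196 0.0272 0.1163] ang -1.487 tilt [ 0.09  -0.025 -0.996] F [-3.3  0.4  2.2] w 0.306 q [-0.12  0.71  1.11 -0.01  1.23  1.37]
 tool delta (present axes) [-0.0059  0.0059 -0.0056] len 0.010 twist -0.002269937508058817
 delta in axes at target angle [-0.0061  0.0063 -0.0049] alt twist -0.002269937508058817
 tip [ 0.7201 -0.0119  0.1531] rack [0.0163 0.0284 0.1531]
```

>>> carry_out([
  [[0,0.002,0.001],0,0.42],
  [[0,0.002,0],0,0.42],
  [[0,0,-0.002],0,0.42],
  [[0,0.002,-0.01],0,0.42],
  [[0,0.005,-0.02],0,0.42],
  [[0,0.005,-0.02],0,0.42],
  [[0,0.01,-0.02],0,0.42],
  [[0,0.01,-0.02],0,0.6],
])

```text
t: 25.0
position: [0.6767, -0.0134, 0.2021]
tool_rot: [-0.019, 0.736, -0.676, 0.038]
force: [-0.3, -0.4, -0.4]
gripper_width: 0.456
```

```bash
python3 -c "
from h import *
tip(rk(-.15,.0345,.3),.0865-np.pi/2)
snap('side','side11');snap('top','top11')
a=cv2.imread('pics/side11.png')[120:300,200:440]; cv2.imwrite('pics/side11c.png',cv2.resize(a,None,fx=3,fy=3))
for n in('side','top'):
  q=colpts(n,n+'11',18,34,.04,.2,(.6,.8,-.15,.1))
  print(n,len(q), q.min(0) if len(q) else 0, q.max(0) if len(q) else 0)
"
```

```text
t 25.00 p [ 0.6767 -0.0134  0.2021] rack [-0.0271  0.0306  0.2021] ang -1.486 tilt [ 0.082 -0.023 -0.996] F [-0.3 -0.4 -0.4] w 0.456 q [-0.13  0.57  1.13 -0.01  1.36  1.36]
 tool delta (present axes) [-0.0007  0.1148 -0.0704] len 0.135 twist -0.001904740595450427
 delta in axes at target angle [-0.0027  0.12   -0.0611] alt twist -0.001904740595450427
 tip [ 0.6736 -0.0126  0.2389] rack [-0.03    0.0318  0.2389]
side 115 [ 0.68809111 -0.03304435  0.05610646] [0.72882768 0.0110542  0.13960717]
top 0 0 0
```

View pics/side11c.png

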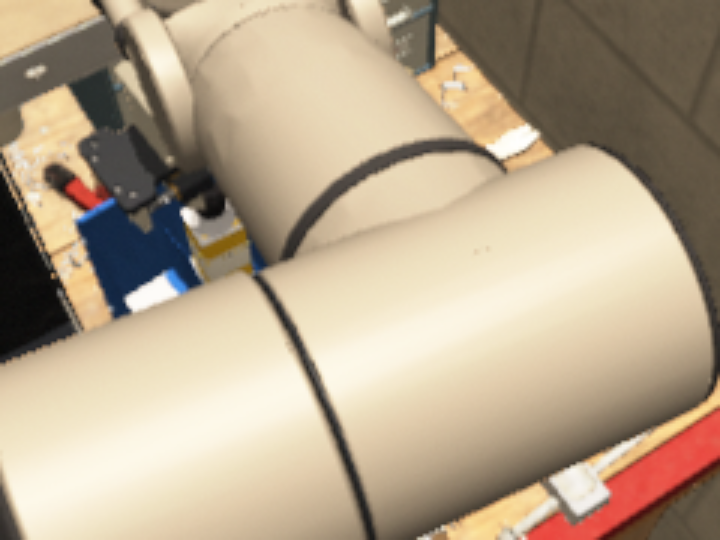

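>>> carry_out([
  [[0.01,0.016,0],0,0.5],
  [[0.035,0.016,0],0,0.5],
  [[0.035,0.012,0],0,0.5],
  [[0.036,0.008,0],0,0.5],
  [[0.036,0.008,0],0,0.5],
  [[0.036,0.008,0],-0.06,0.5],
  [[0.036,0.008,0],-0.12,0.5],
  [[0.03,0,0],-0.12,0.5],
])

```text
t: 25.77
position: [0.6311, -0.2739, 0.2066]
tool_rot: [-0.017, 0.834, -0.55, 0.043]
force: [0.5, -0.4, -0.5]
gripper_width: 0.502
```

>>> carry_out([
  [[0,0,0],-0.12,0.5],
  [[0,0,0],-0.12,0.5],
  [[0,0,0],-0.12,0.5],
  [[0,0,0],-0.12,0.5],
  [[0,0,0],-0.12,0.5],
  [[0,0,0],-0.12,0.5],
  [[0,0,0],-0.12,0.5],
  [[0,0,0],-0.12,0.5],
])

```text
t: 26.43
position: [0.63, -0.2854, 0.1979]
tool_rot: [0.006, 0.995, -0.085, 0.043]
force: [-0.9, 0.1, 0.5]
gripper_width: 0.5
```

```bash
python3 -c "
from h import *
tip([.6205,-.349,.15],.2475)
snap('side','side12');snap('top','top12')
a=cv2.imread('pics/side12.png')[100:300,200:460]; cv2.imwrite('pics/side12c.png',cv2.resize(a,None,fx=3,fy=3))
a=cv2.imread('pics/top12.png')[120:300,230:430]; cv2.imwrite('pics/top12c.png',cv2.resize(a,None,fx=3.3,fy=3.3))
"
```

```text
t 26.43 p [ 0.63   -0.2854  0.1979] rack [-0.0971 -0.2363  0.1979] ang -0.170 tilt [ 0.084 -0.019 -0.996] F [-0.9  0.1  0.5] w 0.500 q [-0.55  0.6   1.09  0.03  1.37 -0.38]
 tool delta (present axes) [-0.0027  0.0641  0.0851] len 0.107 twist -0.4178966919891547
 delta in axes at target angle [-0.0219  0.0607  0.0847] alt twist -0.4178966919891547
 tip [ 0.6269 -0.2847  0.2347] rack [-0.1001 -0.2354  0.2347]
```

View pics/side12c.png

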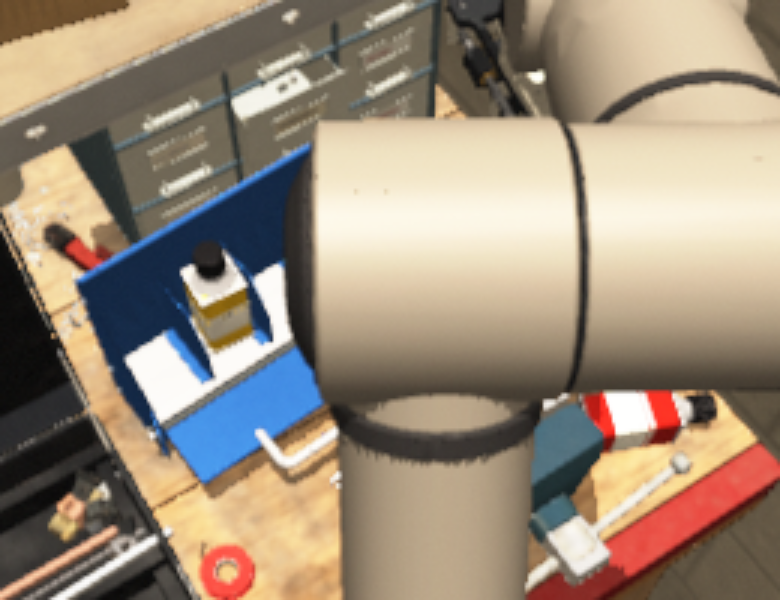

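View pics/top12c.png

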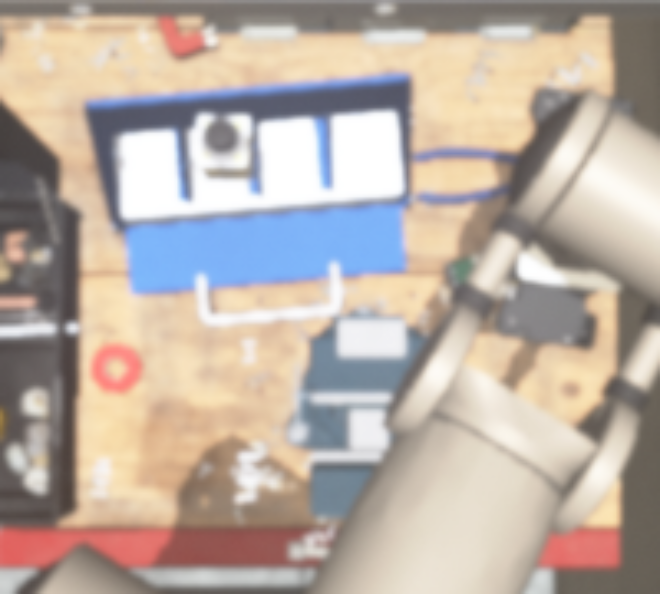

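>>> carry_out([
  [[0,0,0],-0.12,0.5],
  [[0,0,0],-0.12,0.5],
  [[0,0,0],-0.12,0.5],
  [[0,0,0],-0.058,0.5],
  [[-0.006,0.016,0.02],0,0.5],
  [[-0.006,0.016,0.025],0,0.5],
  [[-0.006,0.016,0.025],0,0.5],
  [[-0.003,0.01,0.02],0,0.5],
])

```text
t: 27.2
position: [0.6357, -0.349, 0.1105]
tool_rot: [0.017, 0.992, 0.115, 0.045]
force: [-0.2, 0.5, -0.7]
gripper_width: 0.503
```

```bash
python3 -c "
from h import *
tip([.6205,-.349,.05],.2475)
"
```

```text
t 27.20 p [ 0.6357 -0.349   0.1105] rack [-0.0969 -0.3002  0.1105] ang 0.232 tilt [ 0.094 -0.023 -0.995] F [-0.2  0.5 -0.7] w 0.503 q [-0.63  0.72  1.11  0.04  1.22 -0.87]
 tool delta (present axes) [-0.0199 -0.0061  0.0958] len 0.098 twist -0.015472267883886115
 delta in axes at target angle [-0.0116 -0.0021  0.0973] alt twist -0.015472267883886115
 tip [ 0.6322 -0.3482  0.1473] rack [-0.1003 -0.299   0.1473]
```

>>> carry_out([
  [[-0.004,-0.001,0.012],-0.015,0.5],
  [[-0.004,-0.001,0.014],0,0.5],
  [[-0.004,-0.001,0.014],0,0.5],
  [[-0.003,-0.001,0.014],0,0.5],
  [[-0.003,-0.001,0.014],0,0.5],
  [[-0.003,-0.001,0.014],0,0.5],
  [[-0.002,0,0.01],0,0.5],
  [[0,0,0.004],0,0.5],
])

```text
t: 27.87
position: [0.6171, -0.3527, -0.0014]
tool_rot: [0.013, 0.994, 0.102, 0.042]
force: [0.2, 0.3, -0.7]
gripper_width: 0.499
```

```bash
python3 -c "
from h import *
tip([.6205,-.349,.008],.2475)
snap('side','side13')
a=cv2.imread('pics/side13.png')[140:300,320:480]; cv2.imwrite('pics/side13c.png',cv2.resize(a,None,fx=3.7,fy=3.7))
"
```

```text
t 27.87 p [ 0.6171 -0.3527 -0.0014] rack [-0.1157 -0.3022 -0.0014] ang 0.206 tilt [ 0.086 -0.018 -0.996] F [ 0.2  0.3 -0.7] w 0.499 q [-0.65  0.81  1.26  0.04  0.99 -0.87]
 tool delta (present axes) [ 0.0048 -0.0026  0.0278] len 0.028 twist -0.04177293036056984
 delta in axes at target angle [ 0.0071 -0.0013  0.0274] alt twist -0.04177293036056984
 tip [ 0.6139 -0.352   0.0354] rack [-0.1188 -0.3013  0.0354]
```

View pics/side13c.png

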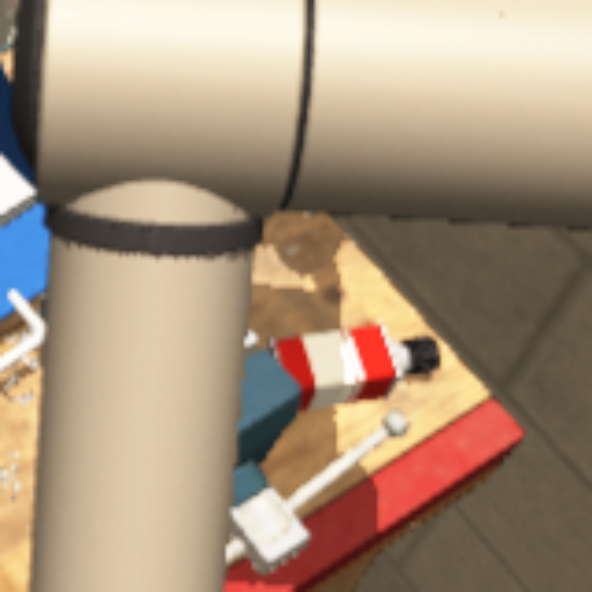

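>>> carry_out([
  [[0.002,0,0.006],-0.042,0.5],
  [[0.002,0,0.007],0,0.5],
  [[0.001,-0.001,0.007],0,0.5],
  [[0,-0.001,0.006],0,0.5],
  [[0,0,0.003],0,0.5],
  [[0,0,0.001],0,0.3],
  [[0,0,0.001],0,0],
  [[0,0,0.001],0,0],
], force=8)

```text
t: 28.58
position: [0.6272, -0.3508, -0.0328]
tool_rot: [0.016, 0.992, 0.119, 0.043]
force: [-1.1, 0.7, 0.9]
gripper_width: 0.33
```

```bash
python3 -c "
from h import *
tip([.6205,-.349,.008],.2475)
"
```

```text
t 28.58 p [ 0.6272 -0.3508 -0.0328] rack [-0.1055 -0.3012 -0.0328] ang 0.241 tilt [ 0.089 -0.021 -0.996] F [-1.1  0.7  0.9] w 0.330 q [-0.63  0.86  1.26  0.04  0.94 -0.9 ]
 tool delta (present axes) [-0.0027 -0.0016 -0.0043] len 0.005 twist -0.006676145775091236
 delta in axes at target angle [-0.003  -0.0018 -0.004 ] alt twist -0.006676145775091236
 tip [ 0.6239 -0.35    0.004 ] rack [-0.1087 -0.3002  0.004 ]
```

Finish closing, then lift lightly.

>>> carry_out([
  [[0,0,0],0,0],
  [[0,0,0],0,0],
  [[0,0,0],0,0],
  [[0,0,0],0,0],
  [[0,0,-0.01],0,0],
  [[0,0,-0.015],0,0],
  [[0,0,-0.02],0,0],
  [[0,0,-0.02],0,0],
], force=6)

```text
t: 29.25
position: [0.6176, -0.3467, 0.0306]
tool_rot: [0.011, 0.992, 0.119, 0.039]
force: [-1.0, 1.0, -1.6]
gripper_width: 0.298
```

>>> carry_out([
  [[0,0,-0.02],0,0],
  [[0,0,-0.02],0,0],
  [[0,0,-0.02],0,0],
  [[0,0,-0.02],0,0],
  [[0,0,-0.02],0,0],
  [[0,0,-0.02],0,0],
  [[0,0,-0.02],0,0],
  [[0,0,-0.01],0,0],
])

```text
t: 29.92
position: [0.6031, -0.3433, 0.2008]
tool_rot: [0.014, 0.992, 0.119, 0.041]
force: [-0.3, 0.2, -2.8]
gripper_width: 0.306
```

```bash
python3 -c "
from h import *
tip(rk(-.12,-.0345,.24),.0865-np.pi/2)
tip(rk(-.12,-.0345,.24),.0865+np.pi/2)
snap('side','side14');snap('top','top14')
a=cv2.imread('pics/side14.png')[80:280,300:460]; cv2.imwrite('pics/side14c.png',cv2.resize(a,None,fx=3,fy=3))
a=cv2.imread('pics/top14.png')[120:300,230:430]; cv2.imwrite('pics/top14c.png',cv2.resize(a,None,fx=3.3,fy=3.3))
"
```

```text
t 29.92 p [ 0.6031 -0.3433  0.2008] rack [-0.1288 -0.2916  0.2008] ang 0.240 tilt [ 0.085 -0.018 -0.996] F [-0.3  0.2 -2.8] w 0.306 q [-0.65  0.6   1.07  0.04  1.39 -0.89]
 tool delta (present axes) [ 0.0509 -0.2513 -0.0077] len 0.256 twist 1.7240449694985287
 delta in axes at target angle [-0.2562 -0.0119 -0.0023] alt twist -1.4175476840912644
 tip [ 0.6    -0.3426  0.2377] rack [-0.1319 -0.2907  0.2377]
t 29.92 p [ 0.6031 -0.3433  0.2008] rack [-0.1288 -0.2916  0.2008] ang 0.240 tilt [ 0.085 -0.018 -0.996] F [-0.3  0.2 -2.8] w 0.306 q [-0.65  0.6   1.07  0.04  1.39 -0.89]
 tool delta (present axes) [ 0.0509 -0.2513 -0.0077] len 0.256 twist -1.417547684091264
 delta in axes at target angle [ 0.2562  0.0119 -0.0023] alt twist -1.417547684091264
 tip [ 0.6    -0.3426  0.2377] rack [-0.1319 -0.2907  0.2377]
```

View pics/side14c.png

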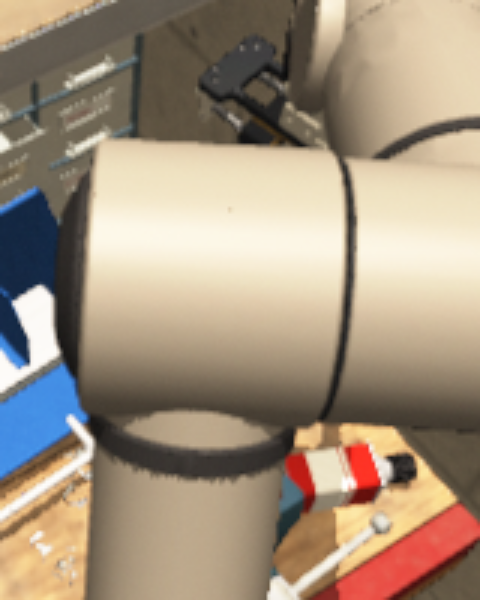

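View pics/top14c.png

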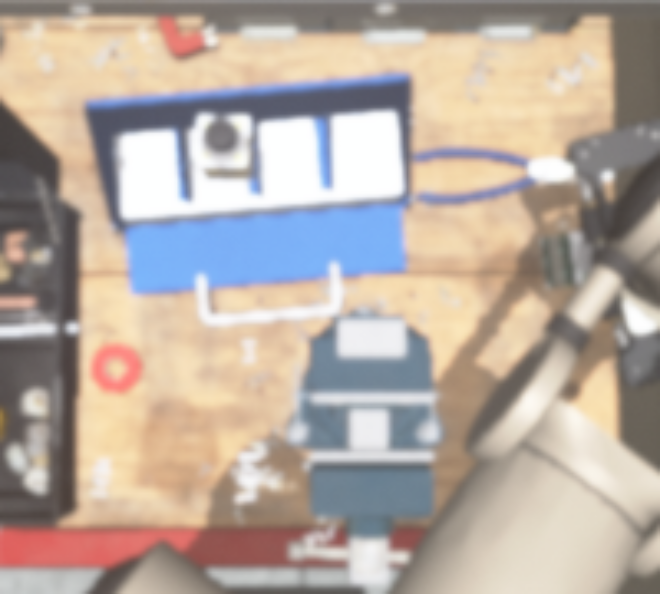

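>>> carry_out([
  [[0,0,-0.003],-0.12,0],
  [[0,0,-0.003],-0.12,0],
  [[0,0,-0.003],-0.12,0],
  [[0,0,-0.003],-0.12,0],
  [[0,0,-0.003],-0.12,0],
  [[0,0,-0.003],-0.12,0],
  [[0,0,-0.003],-0.12,0],
  [[0,0,-0.003],-0.12,0],
])

```text
t: 30.68
position: [0.5968, -0.3398, 0.2187]
tool_rot: [0.026, 0.815, 0.578, 0.028]
force: [0.3, -0.5, -3.2]
gripper_width: 0.306
```

>>> carry_out([
  [[0,0,0],-0.12,0],
  [[0,0,0],-0.12,0],
  [[0,0,0],-0.12,0],
  [[0,0,0],-0.1,0],
  [[0.01,0,0],0,0],
  [[0.02,0,0],0,0],
  [[0.025,0,0],0,0],
  [[0.025,0,0],0,0],
])

```text
t: 31.35
position: [0.5796, -0.2608, 0.2079]
tool_rot: [0.025, 0.654, 0.756, 0.019]
force: [0.7, -0.6, -2.8]
gripper_width: 0.301
```

```bash
python3 -c "
from h import *
tip(rk(-.11,-.1035,.24),.0865+np.pi/2)
"
```

```text
t 31.35 p [ 0.5796 -0.2608  0.2079] rack [-0.1451 -0.2074  0.2079] ang 1.715 tilt [ 0.062 -0.004 -0.998] F [ 0.7 -0.6 -2.8] w 0.301 q [-0.56  0.5   1.23  0.03  1.36 -2.28]
 tool delta (present axes) [0.1013 0.043  0.0062] len 0.110 twist 0.05735493606170472
 delta in axes at target angle [0.1036 0.0374 0.0049] alt twist -3.0842377175280884
 tip [ 0.5773 -0.2607  0.2449] rack [-0.1474 -0.2071  0.2449]
```

>>> carry_out([
  [[0.006,0.014,0],0.03,0],
  [[0.012,0.014,0],0.027,0],
  [[0.018,0.008,0],0,0],
  [[0.02,0.002,0],0,0],
  [[0.02,0,0],0,0],
  [[0.014,0,0],0,0],
  [[0.008,0,0],0,0],
  [[0,0,0],0,0],
])

```text
t: 32.02
position: [0.6023, -0.1458, 0.2022]
tool_rot: [0.015, 0.676, 0.737, 0.018]
force: [1.1, -1.4, -4.8]
gripper_width: 0.305
```

```bash
python3 -c "
from h import *
tip(rk(.0,-.1035,.22),.0865+np.pi/2)
snap('side','side15');snap('top','top15')
a=cv2.imread('pics/side15.png')[100:300,220:460]; cv2.imwrite('pics/side15c.png',cv2.resize(a,None,fx=3,fy=3))
a=cv2.imread('pics/top15.png')[120:300,230:430]; cv2.imwrite('pics/top15c.png',cv2.resize(a,None,fx=3.3,fy=3.3))
"
```

```text
t 32.02 p [ 0.6023 -0.1458  0.2022] rack [-0.1126 -0.0948  0.2022] ang 1.657 tilt [ 0.046  0.006 -0.999] F [ 1.1 -1.4 -4.8] w 0.305 q [-0.37  0.48  1.27  0.02  1.34 -2.04]
 tool delta (present axes) [-0.0087  0.1133  0.0245] len 0.116 twist 0.00019715450279500502
 delta in axes at target angle [-0.0086  0.1143  0.0192] alt twist -3.141395499086998
 tip [ 0.6006 -0.146   0.2392] rack [-0.1143 -0.0949  0.2392]
```

View pics/side15c.png

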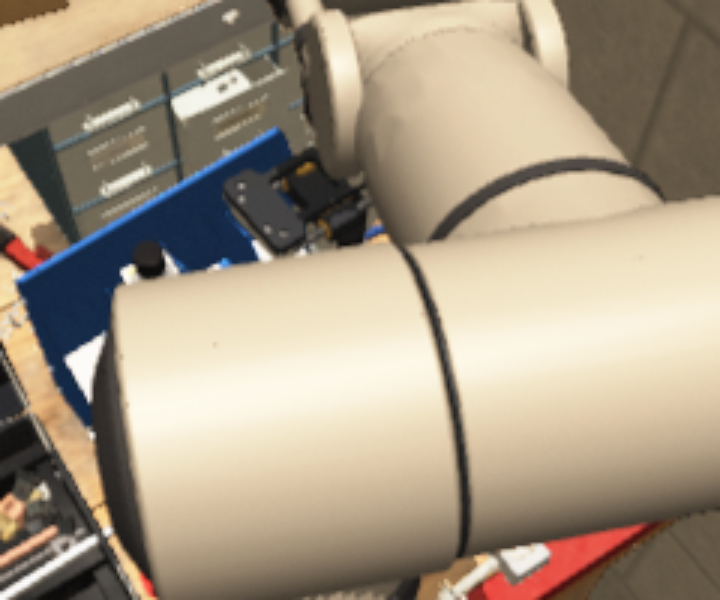

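View pics/top15c.png

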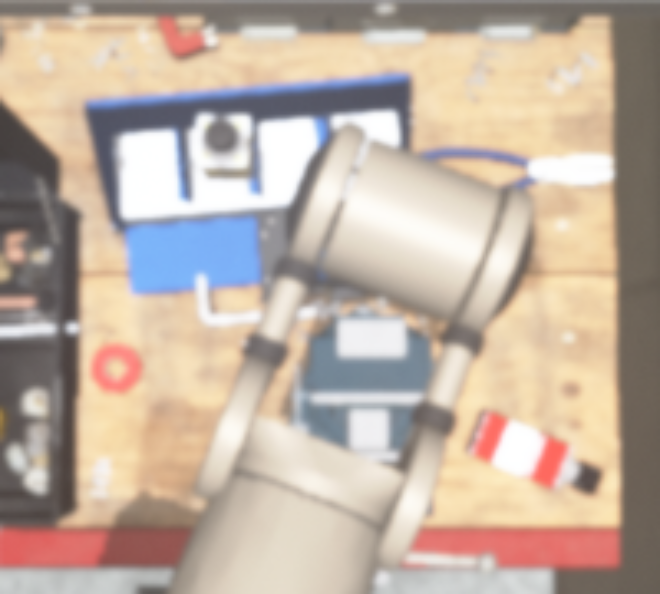

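>>> carry_out([
  [[-0.003,0.008,0],0,0],
  [[-0.003,0.013,0],0,0],
  [[-0.002,0.016,0],0,0],
  [[0,0.016,0],0,0],
  [[0,0.016,0],0,0],
  [[0,0.014,0],0,0],
  [[0,0.008,0],0,0],
  [[0,0,0],0,0],
])

```text
t: 32.78
position: [0.6964, -0.1608, 0.2062]
tool_rot: [0.017, 0.68, 0.732, 0.016]
force: [-0.8, 1.1, -2.5]
gripper_width: 0.302
```

```bash
python3 -c "
from h import *
tip(rk(.005,-.1035,.158),.0865+np.pi/2)
"
```

```text
t 32.78 p [ 0.6964 -0.1608  0.2062] rack [-0.0202 -0.1179  0.2062] ang 1.644 tilt [ 0.047 -0.    -0.999] F [-0.8  1.1 -2.5] w 0.302 q [-0.34  0.68  0.93  0.02  1.49 -1.99]
 tool delta (present axes) [0.0149 0.0227 0.0863] len 0.090 twist -0.012939972930101185
 delta in axes at target angle [0.0143 0.0269 0.0852] alt twist -0.012939972930101185
 tip [ 0.6946 -0.1608  0.2432] rack [-0.0219 -0.1178  0.2432]
```

>>> carry_out([
  [[0.005,0,0],-0.013,0],
  [[0.005,0,0],0,0],
  [[0.004,0.003,0],0,0],
  [[0.002,0.005,0],0,0],
  [[0,0.005,0],0,0],
  [[0,0.005,0.004],0,0],
  [[0,0,0.006],0,0],
  [[0,0,0.0],0,0],
])

```text
t: 33.45
position: [0.7135, -0.1449, 0.1961]
tool_rot: [0.018, 0.676, 0.736, 0.015]
force: [0.2, 1.2, -3.2]
gripper_width: 0.303
```

```bash
python3 -c "
from h import *
tip(rk(.005,-.1035,.158),.0865+np.pi/2)
snap('side','side16')
a=cv2.imread('pics/side16.png')[100:300,220:460]; cv2.imwrite('pics/side16c.png',cv2.resize(a,None,fx=3,fy=3))
q=colpts('side','side16',40,85,.06,.3,(.6,.8,-.25,-.05)); print(len(q)); e=np.array([torack(x) for x in q]); print(e.min(0),e.max(0)) if len(q) else 0
"
```

```text
t 33.45 p [ 0.7135 -0.1449  0.1961] rack [-0.0018 -0.1035  0.1961] ang 1.656 tilt [ 0.047 -0.002 -0.999] F [ 0.2  1.2 -3.2] w 0.303 q [-0.31  0.71  0.89  0.01  1.5  -1.97]
 tool delta (present axes) [0.0002 0.005  0.0754] len 0.076 twist -0.0017660126028018475
 delta in axes at target angle [-0.0002  0.0085  0.0751] alt twist -0.0017660126028018475
 tip [ 0.7118 -0.1448  0.2331] rack [-0.0035 -0.1033  0.2331]
0
```

View pics/side16c.png

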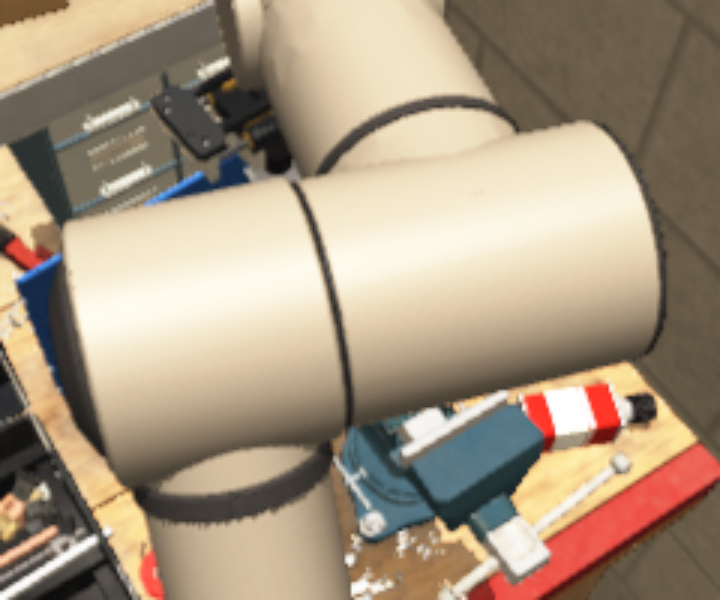

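>>> carry_out([
  [[0,0,0.008],0,0],
  [[0,0,0.011],0,0],
  [[0,0,0.011],0,0],
  [[0,0,0.011],0,0],
  [[0,0,0.01],0,0],
  [[0,0,0.008],0,0],
  [[0,0,0.005],0,0],
  [[0,0,0.002],0,0],
])

```text
t: 34.17
position: [0.7166, -0.1465, 0.1259]
tool_rot: [0.019, 0.677, 0.736, 0.015]
force: [-2.3, -0.7, 7.1]
gripper_width: 0.302
```

```bash
python3 -c "
from h import *
tip(rk(.005,-.1035,.153),.0865+np.pi/2)
"
```

```text
t 34.17 p [ 0.7166 -0.1465  0.1259] rack [ 0.0012 -0.1054  0.1259] ang 1.654 tilt [ 0.049 -0.004 -0.999] F [-2.3 -0.7  7.1] w 0.302 q [-0.31  0.75  1.    0.01  1.34 -1.97]
 tool delta (present axes) [0.0017 0.0051 0.0102] len 0.012 twist -0.0028922425522353024
 delta in axes at target angle [0.0016 0.0056 0.0099] alt twist -0.0028922425522353024
 tip [ 0.7148 -0.1464  0.1629] rack [-0.0006 -0.1052  0.1629]
```

>>> carry_out([
  [[0,0.001,0.003],0,0],
  [[0,0.001,0.003],0,0],
  [[0,0.001,0.003],0,0],
  [[0,0,0.003],0,0],
  [[0,0,0.003],0,0],
  [[0,0,0.002],0,0],
  [[0,0,0.001],0,0],
  [[0,0,0.001],0,0],
])

```text
t: 34.83
position: [0.7283, -0.1472, 0.1239]
tool_rot: [0.032, 0.676, 0.736, 0.023]
force: [-2.2, 0.8, 4.5]
gripper_width: 0.301
```

```bash
python3 -c "
from h import *
tip(rk(.005,-.1035,.153),.0865+np.pi/2)
snap('side','side17');snap('top','top17')
a=cv2.imread('pics/top17.png')[120:300,230:430]; cv2.imwrite('pics/top17c.png',cv2.resize(a,None,fx=3.3,fy=3.3))
"
```

```text
t 34.83 p [ 0.7283 -0.1472  0.1239] rack [ 0.0127 -0.1071  0.1239] ang 1.654 tilt [ 0.077 -0.01  -0.997] F [-2.2  0.8  4.5] w 0.301 q [-0.31  0.75  1.    0.01  1.31 -1.97]
 tool delta (present axes) [ 0.0031 -0.0055  0.0074] len 0.010 twist -0.0030707870846056196
 delta in axes at target angle [ 0.003  -0.0049  0.0078] alt twist -0.0030707870846056196
 tip [ 0.7254 -0.1468  0.1608] rack [ 0.0099 -0.1065  0.1608]
```

View pics/top17c.png

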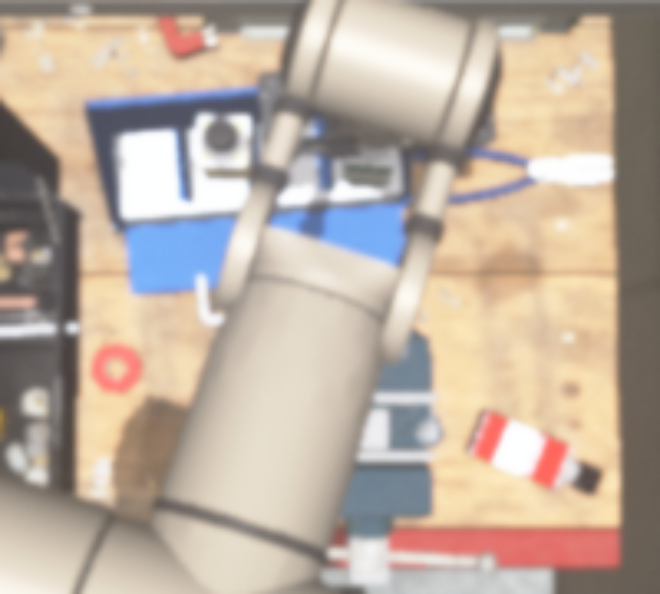

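```bash
python3 - <<'E'
from h import *
w=cloud('top',np.load('pics/top17.npy'))
for yc in range(150,212,6):
    row=[]
    for xc in (345,360,375,388):
        u=int(230+xc/3.3);v=int(120+yc/3.3); row.append(torack(w[v,u]).round(3))
    print(yc,*row)
E
```

```text
150 [-0.025 -0.077  0.243] [-0.026 -0.09   0.242] [-0.011 -0.107  0.15 ] [-0.013 -0.119  0.151]
156 [-0.029 -0.076  0.237] [-0.015 -0.095  0.145] [-0.017 -0.107  0.147] [-0.017 -0.119  0.141]
162 [-0.005 -0.084  0.049] [-0.021 -0.095  0.143] [-0.023 -0.106  0.145] [-0.023 -0.118  0.144]
168 [-0.015 -0.082  0.095] [-0.021 -0.095  0.125] [-0.024 -0.107  0.134] [-0.025 -0.119  0.137]
174 [-0.02  -0.082  0.082] [-0.024 -0.096  0.101] [-0.026 -0.108  0.108] [-0.028 -0.12   0.113]
180 [-0.023 -0.082  0.063] [-0.027 -0.097  0.082] [-0.029 -0.109  0.085] [-0.03  -0.121  0.089]
186 [-0.028 -0.082  0.053] [-0.029 -0.098  0.049] [-0.031 -0.11   0.052] [-0.032 -0.123  0.056]
192 [-0.034 -0.081  0.05 ] [-0.036 -0.097  0.054] [-0.037 -0.11   0.05 ] [-0.038 -0.123  0.052]
198 [-0.041 -0.081  0.051] [-0.042 -0.097  0.046] [-0.043 -0.109  0.051] [-0.044 -0.122  0.05 ]
204 [-0.044 -0.08   0.048] [-0.045 -0.096  0.048] [-0.046 -0.109  0.049] [-0.048 -0.122  0.05 ]
210 [-0.05  -0.08   0.044] [-0.051 -0.096  0.041] [-0.053 -0.109  0.05 ] [-0.054 -0.121  0.049]
```

>>> carry_out([
  [[0,-0.003,0.001],0,0],
  [[0,-0.003,0.001],0,0],
  [[0,-0.003,0.002],0,0],
  [[0,-0.002,0.002],0,0],
  [[0,-0.002,0.002],0,0],
  [[0,0,0.002],0,0],
  [[0,0,0.002],0,0],
  [[0,0,0.001],0,0],
])

```text
t: 35.6
position: [0.7217, -0.1471, 0.12]
tool_rot: [0.039, 0.676, 0.735, 0.029]
force: [-1.4, 1.7, 4.8]
gripper_width: 0.297
```

```bash
python3 - <<'E'
from h import *
tip(rk(.005,-.1035,.153),.0865+np.pi/2)
snap('top','top18')
w=cloud('top',np.load('pics/top18.npy'))
for yc in range(150,200,6):
    row=[]
    for xc in (345,360,375,388):
        u=int(230+xc/3.3);v=int(120+yc/3.3); row.append(torack(w[v,u]).round(3))
    print(yc,*row)
E
```

```text
t 35.60 p [ 0.7217 -0.1471  0.12  ] rack [ 0.0062 -0.1065  0.12  ] ang 1.654 tilt [ 0.096 -0.011 -0.995] F [-1.4  1.7  4.8] w 0.297 q [-0.31  0.73  1.06  0.02  1.26 -1.98]
 tool delta (present axes) [0.0023 0.0019 0.0039] len 0.005 twist -0.0028452994530385745
 delta in axes at target angle [0.0023 0.0023 0.0038] alt twist -0.0028452994530385745
 tip [ 0.7181 -0.1467  0.1568] rack [ 0.0027 -0.1058  0.1568]
150 [-0.027 -0.076  0.255] [-0.047 -0.083  0.366] [-0.064 -0.087  0.463] [-0.067 -0.094  0.479]
156 [-0.03  -0.076  0.242] [-0.031 -0.09   0.239] [-0.052 -0.093  0.363] [-0.053 -0.102  0.364]
162 [-0.035 -0.076  0.238] [-0.037 -0.089  0.241] [-0.023 -0.106  0.149] [-0.022 -0.119  0.137]
168 [-0.038 -0.076  0.238] [-0.038 -0.09   0.23 ] [-0.025 -0.106  0.142] [-0.026 -0.119  0.138]
174 [-0.021 -0.081  0.09 ] [-0.027 -0.095  0.125] [-0.029 -0.107  0.131] [-0.031 -0.118  0.137]
180 [-0.023 -0.082  0.062] [-0.029 -0.096  0.09 ] [-0.031 -0.108  0.097] [-0.032 -0.12   0.1  ]
186 [-0.028 -0.082  0.049] [-0.029 -0.098  0.049] [-0.03  -0.11   0.051] [-0.031 -0.123  0.05 ]
192 [-0.035 -0.081  0.053] [-0.035 -0.097  0.045] [-0.037 -0.11   0.053] [-0.038 -0.123  0.051]
198 [-0.04  -0.081  0.045] [-0.042 -0.097  0.047] [-0.043 -0.11   0.046] [-0.044 -0.123  0.046]
```

>>> carry_out([
  [[0.001,0,0],0,0.36],
  [[0.001,0,0],0,0.37],
  [[0,0,-0.005],0,0.38],
  [[0,0,-0.01],0,0.4],
  [[0,0,-0.02],0,0.42],
  [[0,0,-0.025],0,0.42],
  [[0,0,-0.03],0,0.42],
  [[0,-0.02,-0.03],0,0.5],
])

```text
t: 36.32
position: [0.6879, -0.1448, 0.2317]
tool_rot: [0.031, 0.676, 0.736, 0.025]
force: [0.4, 0.6, 1.2]
gripper_width: 0.454
```

```bash
python3 - <<'E'
from h import *
tip([.405,-.3555,.25],-.39)
snap('top','top19');snap('side','side19')
a=cv2.imread('pics/top19.png')[120:300,230:430]; cv2.imwrite('pics/top19c.png',cv2.resize(a,None,fx=3.3,fy=3.3))
E
```

```text
t 36.32 p [ 0.6879 -0.1448  0.2317] rack [-0.0273 -0.1013  0.2317] ang 1.655 tilt [ 0.079 -0.006 -0.997] F [0.4 0.6 1.2] w 0.454 q [-0.33  0.61  0.97  0.02  1.48 -1.98]
 tool delta (present axes) [-0.1864 -0.2974 -0.0024] len 0.351 twist 2.0449596240015513
 delta in axes at target angle [-0.1788  0.3015  0.0185] alt twist -1.0966330295882418
 tip [ 0.685  -0.1446  0.2685] rack [-0.0302 -0.1008  0.2685]
```

View pics/top19c.png

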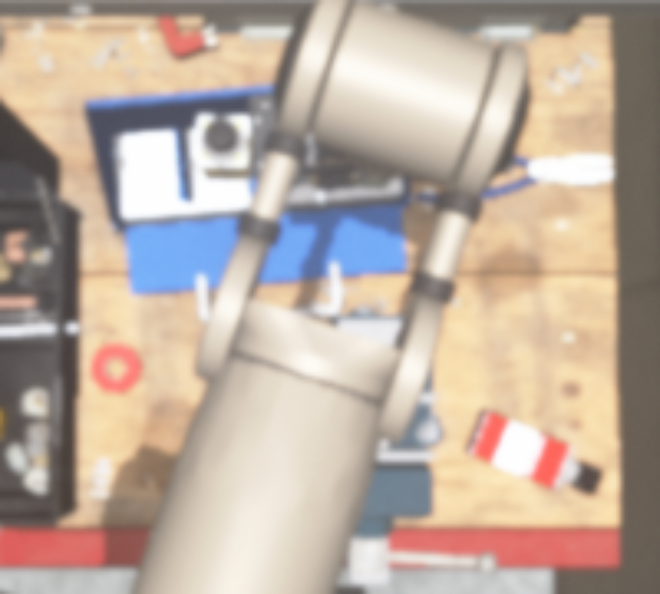

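>>> carry_out([
  [[-0.012,-0.02,0],0,0.5],
  [[-0.02,-0.033,0],0,0.5],
  [[-0.02,-0.033,0],0,0.5],
  [[-0.02,-0.033,0],0,0.5],
  [[-0.02,-0.033,0],0,0.5],
  [[-0.02,-0.033,0],0,0.5],
  [[-0.02,-0.033,0],0,0.5],
  [[-0.02,-0.033,0],0,0.5],
])

```text
t: 37.08
position: [0.4471, -0.3203, 0.2198]
tool_rot: [0.039, 0.672, 0.739, 0.028]
force: [0.7, -0.9, 0.1]
gripper_width: 0.501
```

>>> carry_out([
  [[0,0,0],0.12,0.5],
  [[0,0,0],0.12,0.5],
  [[0,0,0],0.12,0.5],
  [[0,0,0],0.12,0.5],
  [[0,0,0],0.12,0.5],
  [[0,0,0],0.12,0.5],
  [[0,0,0],0.12,0.5],
  [[0,0,0],0.12,0.5],
])

```text
t: 37.75
position: [0.4375, -0.328, 0.2197]
tool_rot: [0.022, 0.944, 0.327, 0.041]
force: [1.1, -0.2, 0.3]
gripper_width: 0.499
```

>>> carry_out([
  [[0,0,0],0.12,0.5],
  [[0,0,0],0.12,0.5],
  [[0,0,0],0.12,0.5],
  [[0,0,0],0.12,0.5],
  [[0,0,0],0.12,0.5],
  [[0,0,0],0.12,0.5],
  [[0,0,0],0.12,0.5],
  [[0,0,0],0.12,0.5],
])

```text
t: 38.42
position: [0.4369, -0.3286, 0.2197]
tool_rot: [-0.001, 0.985, -0.165, 0.045]
force: [-0.1, -0.0, -0.9]
gripper_width: 0.5
```

```bash
python3 - <<'E'
from h import *
tip([.4006,-.3646,.15],-.394)
snap('top','top20');snap('side','side20')
a=cv2.imread('pics/top20.png')[120:300,230:430]; cv2.imwrite('pics/top20c.png',cv2.resize(a,None,fx=3.3,fy=3.3))
a=cv2.imread('pics/side20.png')[100:300,220:460]; cv2.imwrite('pics/side20c.png',cv2.resize(a,None,fx=3,fy=3))
E
```

```text
t 38.42 p [ 0.4369 -0.3286  0.2197] rack [-0.2932 -0.2627  0.2197] ang -0.333 tilt [ 0.09  -0.014 -0.996] F [-0.1 -0.  -0.9] w 0.500 q [-0.82  0.31  1.49  0.06  1.27 -0.51]
 tool delta (present axes) [-0.0287  0.0469  0.1036] len 0.117 twist 0.060799062472493226
 delta in axes at target angle [-0.0164  0.0463  0.1065] alt twist -3.0807935911173
 tip [ 0.4336 -0.3281  0.2565] rack [-0.2965 -0.2619  0.2565]
```

View pics/top20c.png

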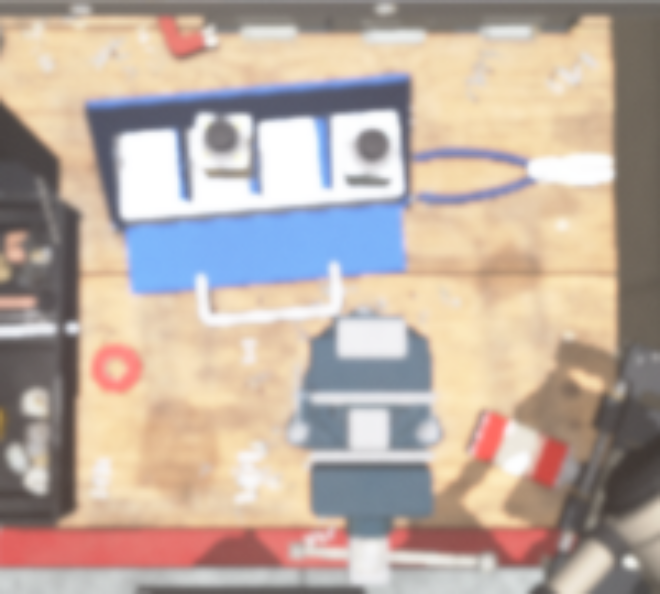

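View pics/side20c.png

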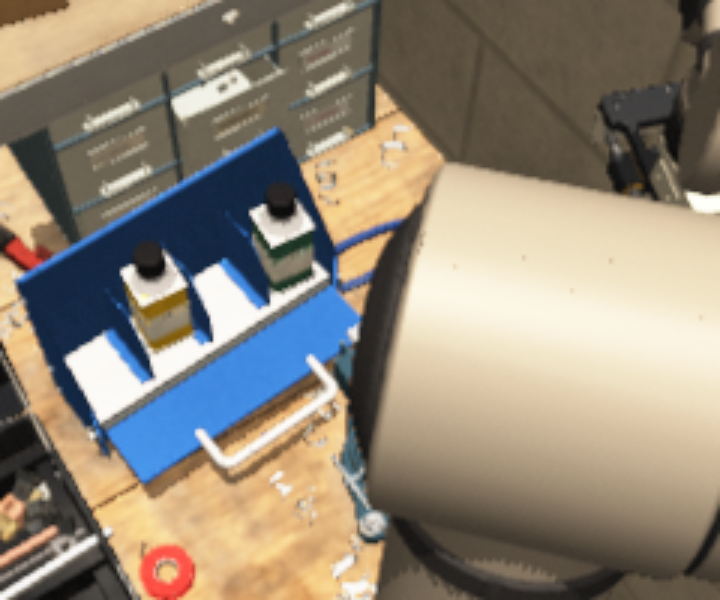

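>>> carry_out([
  [[-0.004,0.012,0],0.06,0.5],
  [[-0.006,0.012,0],0,0.5],
  [[-0.006,0.012,0.01],0,0.5],
  [[-0.004,0.01,0.025],0,0.5],
  [[-0.003,0.002,0.03],0,0.5],
  [[-0.003,0,0.03],0,0.5],
  [[-0.003,0,0.03],0,0.5],
  [[-0.002,0,0.02],0,0.5],
])

```text
t: 39.18
position: [0.406, -0.3713, 0.0733]
tool_rot: [0.005, 0.983, -0.175, 0.051]
force: [-0.5, 0.8, -1.0]
gripper_width: 0.5
```

```bash
python3 - <<'E'
from h import *
tip([.4006,-.3646,.05],-.394)
E
```

```text
t 39.18 p [ 0.406  -0.3713  0.0733] rack [-0.3277 -0.3025  0.0733] ang -0.352 tilt [ 0.099 -0.028 -0.995] F [-0.5  0.8 -1. ] w 0.500 q [-0.92  0.46  1.71  0.08  0.89 -0.62]
 tool delta (present axes) [-0.0097 -0.0042  0.0595] len 0.060 twist 0.04223779648511261
 delta in axes at target angle [-0.0038 -0.0045  0.0601] alt twist -3.0993548571046805
 tip [ 0.4023 -0.3702  0.1101] rack [-0.3312 -0.3012  0.1101]
```

>>> carry_out([
  [[-0.002,-0.001,0.012],0.042,0.5],
  [[-0.002,-0.001,0.014],0,0.5],
  [[-0.002,-0.001,0.014],0,0.5],
  [[-0.002,-0.001,0.014],0,0.5],
  [[-0.001,0,0.012],0,0.5],
  [[-0.001,0,0.008],0,0.5],
  [[0,0,0.004],0,0.5],
  [[0,0,0],0,0.5],
])

```text
t: 39.85
position: [0.4033, -0.3636, -0.0146]
tool_rot: [0.002, 0.983, -0.18, 0.048]
force: [-0.4, 0.1, 0.6]
gripper_width: 0.498
```

```bash
python3 - <<'E'
from h import *
tip([.4006,-.3646,.007],-.394)
snap('top','top21')
a=cv2.imread('pics/top21.png')[180:300,330:430]; cv2.imwrite('pics/top21c.png',cv2.resize(a,None,fx=5,fy=5))
E
```

```text
t 39.85 p [ 0.4033 -0.3636 -0.0146] rack [-0.3297 -0.2946 -0.0146] ang -0.363 tilt [ 0.093 -0.021 -0.995] F [-0.4  0.1  0.6] w 0.498 q [-0.92  0.59  1.79  0.1   0.69 -0.63]
 tool delta (present axes) [-0.0001  0.0016  0.0152] len 0.015 twist 0.03123073320321801
 delta in axes at target angle [0.0014 0.0013 0.0152] alt twist -3.110361920386575
 tip [ 0.3998 -0.3628  0.0222] rack [-0.3331 -0.2936  0.0222]
```

View pics/top21c.png

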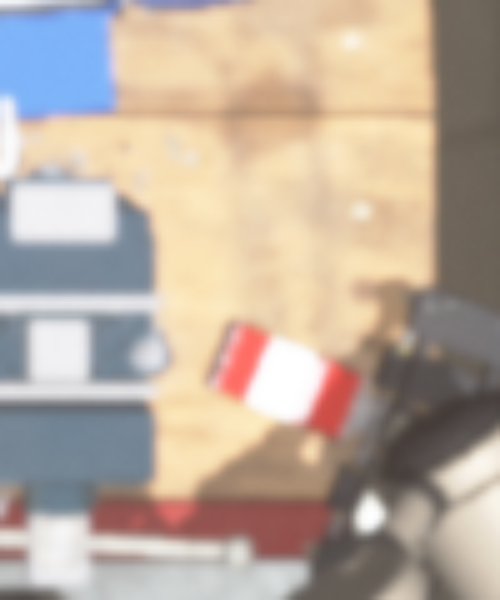

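The red tin's body is visible and undisturbed, with the fingers around the cap. Lower 15 mm and close.

>>> carry_out([
  [[0,0,0.006],0.03,0.5],
  [[0,0,0.006],0,0.5],
  [[0,0,0.004],0,0.5],
  [[0,0,0.001],0,0.3],
  [[0,0,0.001],0,0],
  [[0,0,0.0],0,0],
  [[0,0,0],0,0],
  [[0,0,0],0,0],
], force=8)

```text
t: 40.57
position: [0.4069, -0.3664, -0.0297]
tool_rot: [0.003, 0.98, -0.192, 0.05]
force: [0.3, -0.2, -1.8]
gripper_width: 0.304
```

>>> carry_out([
  [[0,0,0],0,0],
  [[0,0,-0.008],0,0],
  [[0,0,-0.012],0,0],
  [[0,0,-0.02],0,0],
  [[0,0,-0.02],0,0],
  [[0,0,-0.02],0,0],
  [[0,0,-0.02],0,0],
  [[0,0,-0.02],0,0],
], force=6)

```text
t: 41.23
position: [0.3921, -0.3594, 0.0926]
tool_rot: [-0.001, 0.98, -0.192, 0.046]
force: [0.6, -1.1, -2.3]
gripper_width: 0.301
```

>>> carry_out([
  [[0,0,-0.02],0,0],
  [[0,0,-0.02],0,0],
  [[0,0,-0.02],0,0],
  [[0,0,-0.02],0,0],
  [[0,0,-0.02],0,0],
  [[0,0,-0.01],0,0],
  [[0,0,0],0,0],
  [[0,0,0],0,0],
])

```text
t: 41.9
position: [0.3801, -0.3565, 0.2163]
tool_rot: [0.003, 0.98, -0.192, 0.048]
force: [-0.3, 0.1, -2.6]
gripper_width: 0.303
```

```bash
python3 - <<'E'
from h import *
tip(rk(-.12,-.0345,.24),.0865-np.pi/2)
snap('top','top22');snap('side','side22')
a=cv2.imread('pics/top22.png')[120:300,230:430]; cv2.imwrite('pics/top22c.png',cv2.resize(a,None,fx=3.3,fy=3.3))
a=cv2.imread('pics/side22.png')[60:300,220:520]; cv2.imwrite('pics/side22c.png',cv2.resize(a,None,fx=2.4,fy=2.4))
E
```

```text
t 41.90 p [ 0.3801 -0.3565  0.2163] rack [-0.3522 -0.2856  0.2163] ang -0.387 tilt [ 0.094 -0.024 -0.995] F [-0.3  0.1 -2.6] w 0.303 q [-0.94  0.26  1.57  0.07  1.23 -0.58]
 tool delta (present axes) [ 0.0941 -0.3295  0.0267] len 0.344 twist 1.0973738185571271
 delta in axes at target angle [-0.2499 -0.2356  0.0131] alt twist -2.044218835032666
 tip [ 0.3766 -0.3556  0.2531] rack [-0.3556 -0.2844  0.2531]
```

View pics/top22c.png

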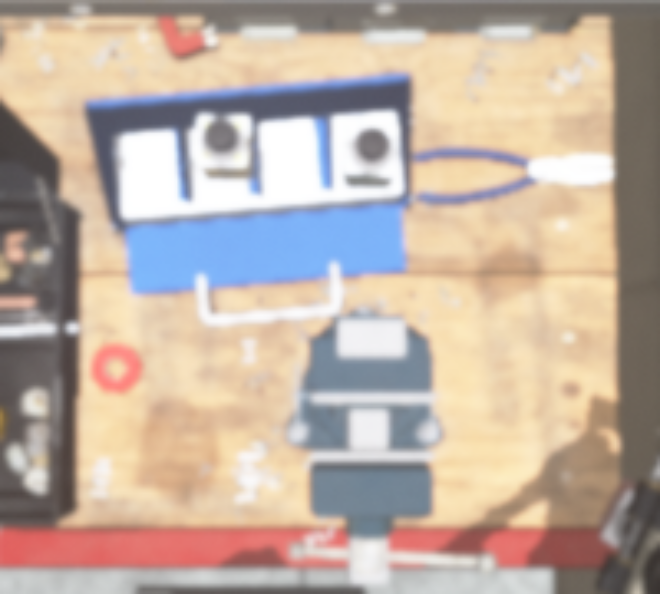

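View pics/side22c.png

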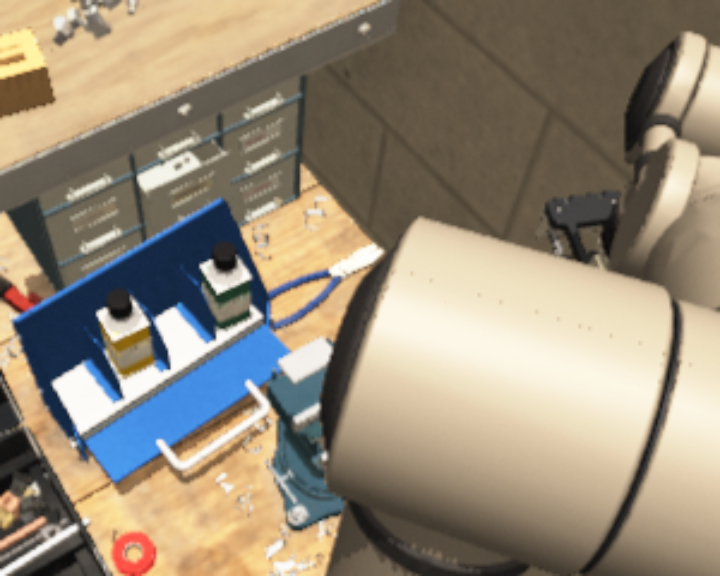

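>>> carry_out([
  [[0.015,-0.007,-0.003],0,0],
  [[0.024,-0.011,-0.003],0,0],
  [[0.027,-0.0125,-0.003],0,0],
  [[0.027,-0.0125,0],0,0],
  [[0.027,-0.0125,0],0,0],
  [[0.027,-0.0125,0],0,0],
  [[0.027,-0.0125,0],0,0],
  [[0.02,-0.01,0],0,0],
])

```text
t: 42.67
position: [0.5934, -0.3423, 0.2314]
tool_rot: [-0.003, 0.98, -0.195, 0.038]
force: [-0.9, -1.2, -2.0]
gripper_width: 0.306
```

>>> carry_out([
  [[0,0,0],0.12,0],
  [[0,0,0],0.12,0],
  [[0,0,0],0.12,0],
  [[0,0,0],0.12,0],
  [[0,0,0],0.12,0],
  [[0,0,0],0.12,0],
  [[0,0,0],0.12,0],
  [[0,0,0],0.12,0],
])

```text
t: 43.33
position: [0.5965, -0.3361, 0.2116]
tool_rot: [-0.021, 0.77, -0.638, 0.018]
force: [0.2, 0.4, -1.6]
gripper_width: 0.303
```

```bash
python3 - <<'E'
from h import *
tip(rk(-.10,-.0345,.24),.0865-np.pi/2)
E
```

```text
t 43.33 p [ 0.5965 -0.3361  0.2116] rack [-0.1348 -0.2839  0.2116] ang -1.385 tilt [ 0.055  0.009 -0.998] F [ 0.2  0.4 -1.6] w 0.303 q [-0.65  0.61  1.03  0.04  1.46  0.73]
 tool delta (present axes) [-0.2447 -0.061   0.0117] len 0.252 twist 0.09976366186035612
 delta in axes at target angle [-0.2496 -0.0369  0.0085] alt twist -3.041828991729437
 tip [ 0.5945 -0.3364  0.2485] rack [-0.1369 -0.2841  0.2485]
```

>>> carry_out([
  [[-0.01,-0.015,0],0.1,0],
  [[-0.02,-0.015,0],0,0],
  [[-0.03,-0.008,0],0,0],
  [[-0.035,0,0],0,0],
  [[-0.035,0,0],0,0],
  [[-0.035,0,0],0,0],
  [[-0.03,0,0],0,0],
  [[-0.02,0,0],0,0],
])

```text
t: 44.0
position: [0.6132, -0.1127, 0.1971]
tool_rot: [-0.018, 0.729, -0.684, 0.005]
force: [1.1, -0.1, -2.4]
gripper_width: 0.302
```

```bash
python3 - <<'E'
from h import *
tip(rk(-.10,-.0345,.24),.0865-np.pi/2)
E
```

```text
t 44.00 p [ 0.6132 -0.1127  0.1971] rack [-0.0989 -0.0628  0.1971] ang -1.508 tilt [ 0.031  0.019 -0.999] F [ 1.1 -0.1 -2.4] w 0.302 q [-0.32  0.5   1.25  0.03  1.36  1.18]
 tool delta (present axes) [-0.029   0.0004 -0.0054] len 0.030 twist -0.02348597896567739
 delta in axes at target angle [-0.0289 -0.0001 -0.0059] alt twist -0.02348597896567739
 tip [ 0.6121 -0.1134  0.2341] rack [-0.1001 -0.0634  0.2341]
```

>>> carry_out([
  [[-0.008,0,0],-0.023,0],
  [[-0.006,0,0],0,0],
  [[-0.004,0,0],0,0],
  [[-0.002,0,0],0,0],
  [[0,0,0],0,0],
  [[0,0,0],0,0],
  [[0,0,0],0,0],
  [[0,0,0],0,0],
])

```text
t: 44.67
position: [0.6102, -0.0916, 0.1924]
tool_rot: [-0.016, 0.738, -0.675, 0.002]
force: [-0.2, 0.2, -2.0]
gripper_width: 0.299
```

```bash
python3 - <<'E'
from h import *
tip(rk(0,-.0345,.23),.0865-np.pi/2)
E
```

```text
t 44.67 p [ 0.6102 -0.0916  0.1924] rack [-0.1    -0.0415  0.1924] ang -1.481 tilt [ 0.023  0.021 -1.   ] F [-0.2  0.2 -2. ] w 0.299 q [-0.29  0.5   1.27  0.03  1.35  1.19]
 tool delta (present axes) [-0.0074 -0.101   0.0021] len 0.101 twist 0.0028460230184808033
 delta in axes at target angle [-0.0077 -0.101  -0.0006] alt twist -3.1387466305713123
 tip [ 0.6094 -0.0923  0.2294] rack [-0.101  -0.0422  0.2294]
```

>>> carry_out([
  [[-0.003,-0.006,0],0,0],
  [[-0.003,-0.011,0],0,0],
  [[-0.002,-0.014,0],0,0],
  [[0,-0.015,0],0,0],
  [[0,-0.015,0],0,0],
  [[0,-0.013,0],0,0],
  [[0,-0.008,0],0,0],
  [[0,0,0],0,0],
])

```text
t: 45.33
position: [0.6969, -0.0782, 0.195]
tool_rot: [-0.016, 0.736, -0.677, 0.003]
force: [0.1, 0.4, -2.1]
gripper_width: 0.305
```

```bash
python3 - <<'E'
from h import *
tip(rk(0,-.0345,.165),.0865-np.pi/2)
snap('top','top23');snap('side','side23')
a=cv2.imread('pics/top23.png')[120:300,230:430]; cv2.imwrite('pics/top23c.png',cv2.resize(a,None,fx=3.3,fy=3.3))
E
```

```text
t 45.33 p [ 0.6969 -0.0782  0.195 ] rack [-0.0125 -0.0357  0.195 ] ang -1.487 tilt [ 0.026  0.02  -0.999] F [ 0.1  0.4 -2.1] w 0.305 q [-0.23  0.67  0.97  0.03  1.48  1.25]
 tool delta (present axes) [-0.0007 -0.0117  0.0673] len 0.068 twist -0.0029743478301575976
 delta in axes at target angle [-0.0018 -0.0135  0.067 ] alt twist -0.0029743478301575976
 tip [ 0.696 -0.079  0.232] rack [-0.0135 -0.0363  0.232 ]
```

View pics/top23c.png

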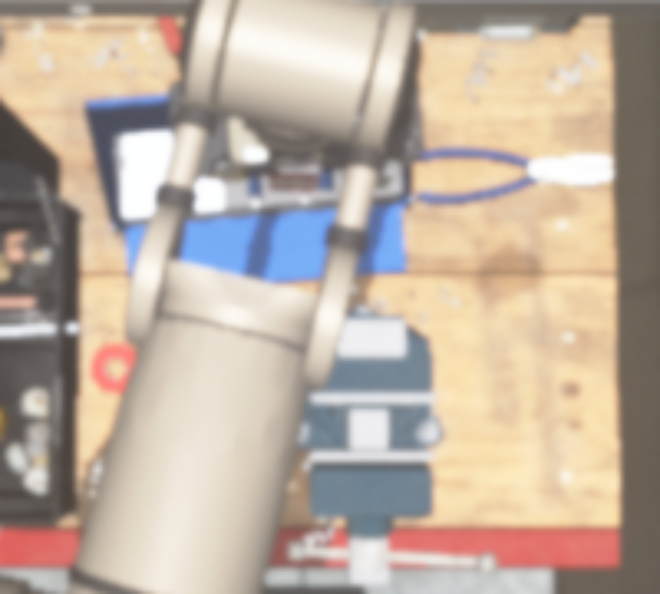

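Aligned in the right-inner lane; move slightly back and down.

>>> carry_out([
  [[0,-0.005,0.004],0,0],
  [[0,-0.005,0.009],0,0],
  [[0,-0.004,0.011],0,0],
  [[0,-0.002,0.011],0,0],
  [[0,0,0.01],0,0],
  [[0,0,0.008],0,0],
  [[0,0,0.006],0,0],
  [[0,0,0.002],0,0],
])

```text
t: 46.1
position: [0.7121, -0.0758, 0.127]
tool_rot: [-0.015, 0.735, -0.677, 0.001]
force: [0.2, -0.1, -2.1]
gripper_width: 0.3
```

```bash
python3 - <<'E'
from h import *
tip(rk(0.005,-.0345,.155),.0865-np.pi/2)
snap('top','top24')
w=cloud('top',np.load('pics/top24.npy'))
for yc in range(140,200,6):
    row=[]
    for xc in (275,288,300,312):
        u=int(230+xc/3.3);v=int(120+yc/3.3); row.append(torack(w[v,u]).round(3))
    print(yc,*row)
E
```

```text
t 46.10 p [ 0.7121 -0.0758  0.127 ] rack [ 0.0028 -0.0346  0.127 ] ang -1.489 tilt [ 0.021  0.021 -1.   ] F [ 0.2 -0.1 -2.1] w 0.300 q [-0.23  0.74  1.02  0.03  1.37  1.26]
 tool delta (present axes) [-0.0006 -0.0028  0.009 ] len 0.009 twist -0.00425625926283324
 delta in axes at target angle [-0.0008 -0.003   0.009 ] alt twist -0.00425625926283324
 tip [ 0.7113 -0.0766  0.164 ] rack [ 0.002  -0.0353  0.164 ]
140 [-0.035 -0.022  0.371] [-0.037 -0.031  0.378] [-0.037 -0.038  0.378] [-0.037 -0.048  0.371]
146 [-0.022 -0.02   0.271] [-0.038 -0.031  0.359] [-0.039 -0.038  0.361] [-0.035 -0.048  0.334]
152 [-0.024 -0.019  0.252] [-0.024 -0.03   0.245] [-0.024 -0.038  0.243] [-0.025 -0.049  0.243]
158 [-0.027 -0.019  0.251] [-0.026 -0.03   0.242] [-0.027 -0.038  0.245] [-0.027 -0.049  0.237]
164 [-0.032 -0.019  0.251] [-0.016 -0.029  0.146] [-0.017 -0.038  0.146] [-0.018 -0.05   0.145]
170 [-0.017 -0.017  0.124] [-0.019 -0.029  0.127] [-0.02  -0.038  0.131] [-0.022 -0.05   0.138]
176 [-0.019 -0.016  0.097] [-0.02  -0.028  0.094] [-0.022 -0.037  0.102] [-0.023 -0.05   0.103]
182 [-0.02  -0.015  0.063] [-0.023 -0.028  0.069] [-0.024 -0.037  0.071] [-0.025 -0.05   0.072]
188 [-0.022 -0.014  0.053] [-0.023 -0.027  0.048] [-0.023 -0.037  0.047] [-0.026 -0.05   0.054]
194 [nan nan nan] [-0.029 -0.027  0.045] [-0.03  -0.036  0.047] [-0.031 -0.049  0.05 ]
```

>>> carry_out([
  [[0,-0.001,0.003],0,0],
  [[0,-0.001,0.003],0,0],
  [[0,0,0.003],0,0],
  [[0,0,0.002],0,0],
  [[0,0,0.002],0,0],
  [[0,0,0.002],0,0],
  [[0,0,0.001],0,0],
  [[0,0,0.001],0,0],
])

```text
t: 46.82
position: [0.7205, -0.075, 0.1216]
tool_rot: [-0.021, 0.736, -0.677, 0.009]
force: [-1.6, 0.6, 3.8]
gripper_width: 0.3
```

```bash
python3 - <<'E'
from h import *
tip(rk(0.005,-.0345,.155),.0865-np.pi/2)
snap('top','top25')
w=cloud('top',np.load('pics/top25.npy'))
for yc in range(152,194,6):
    row=[]
    for xc in (275,288,300,312):
        u=int(230+xc/3.3);v=int(120+yc/3.3); row.append(torack(w[v,u]).round(3))
    print(yc,*row)
E
```

```text
t 46.82 p [ 0.7205 -0.075   0.1216] rack [ 0.0112 -0.0345  0.1216] ang -1.488 tilt [ 0.041  0.019 -0.999] F [-1.6  0.6  3.8] w 0.300 q [-0.22  0.75  1.02  0.03  1.34  1.26]
 tool delta (present axes) [-0.0004  0.0048  0.0034] len 0.006 twist -0.0032882178534379136
 delta in axes at target angle [-0.0005  0.0046  0.0036] alt twist -0.0032882178534379136
 tip [ 0.7189 -0.0756  0.1586] rack [ 0.0096 -0.035   0.1586]
152 [-0.023 -0.019  0.247] [-0.007 -0.03   0.148] [-0.008 -0.039  0.146] [-0.008 -0.051  0.143]
158 [-0.026 -0.019  0.245] [-0.009 -0.03   0.143] [-0.01  -0.039  0.144] [-0.012 -0.051  0.147]
164 [-0.012 -0.017  0.127] [-0.014 -0.029  0.132] [-0.014 -0.038  0.131] [-0.017 -0.05   0.14 ]
170 [-0.015 -0.016  0.108] [-0.016 -0.029  0.111] [-0.017 -0.038  0.11 ] [-0.019 -0.05   0.113]
176 [-0.017 -0.016  0.081] [-0.018 -0.028  0.083] [-0.019 -0.038  0.083] [-0.021 -0.05   0.088]
182 [-0.019 -0.015  0.05 ] [-0.021 -0.028  0.058] [-0.021 -0.037  0.054] [-0.023 -0.05   0.06 ]
188 [-0.022 -0.014  0.052] [-0.023 -0.027  0.054] [-0.024 -0.037  0.049] [-0.025 -0.05   0.048]
```

>>> carry_out([
  [[0,0.003,0.001],0,0],
  [[0,0.003,0.001],0,0],
  [[0,0.003,0.002],0,0],
  [[0,0.002,0.002],0,0],
  [[0,0.002,0.002],0,0],
  [[0,0,0.002],0,0],
  [[0,0,0.002],0,0],
  [[0,0,0.001],0,0],
])

```text
t: 47.53
position: [0.7117, -0.075, 0.1164]
tool_rot: [-0.026, 0.736, -0.677, 0.015]
force: [-1.4, 0.9, 5.1]
gripper_width: 0.305
```

```bash
python3 - <<'E'
from h import *
tip(rk(0.005,-.0345,.155),.0865-np.pi/2)
snap('top','top26')
w=cloud('top',np.load('pics/top26.npy'))
for yc in range(152,194,6):
    row=[]
    for xc in (275,288,300,312):
        u=int(230+xc/3.3);v=int(120+yc/3.3); row.append(torack(w[v,u]).round(3))
    print(yc,*row)
E
```

```text
t 47.53 p [ 0.7117 -0.075   0.1164] rack [ 0.0024 -0.0337  0.1164] ang -1.487 tilt [ 0.058  0.018 -0.998] F [-1.4  0.9  5.1] w 0.305 q [-0.23  0.72  1.09  0.03  1.28  1.25]
 tool delta (present axes) [ 0.0003 -0.0048 -0.0014] len 0.005 twist -0.002404355622330101
 delta in axes at target angle [ 0.0003 -0.0047 -0.0017] alt twist -0.002404355622330101
 tip [ 0.7095 -0.0756  0.1533] rack [ 0.0003 -0.0342  0.1533]
152 [-0.043 -0.021  0.365] [-0.047 -0.03   0.382] [-0.048 -0.037  0.386] [-0.046 -0.047  0.365]
158 [-0.044 -0.02   0.357] [-0.046 -0.03   0.364] [-0.047 -0.037  0.361] [-0.048 -0.047  0.364]
164 [-0.03  -0.019  0.236] [-0.043 -0.03   0.314] [-0.042 -0.037  0.304] [-0.031 -0.049  0.23 ]
170 [-0.035 -0.018  0.238] [-0.021 -0.029  0.14 ] [-0.022 -0.038  0.139] [-0.023 -0.05   0.14 ]
176 [-0.019 -0.016  0.094] [-0.021 -0.028  0.101] [-0.022 -0.037  0.104] [-0.024 -0.05   0.108]
182 [-0.02  -0.015  0.056] [-0.021 -0.028  0.057] [-0.022 -0.037  0.057] [-0.024 -0.05   0.066]
188 [-0.022 -0.014  0.048] [-0.023 -0.027  0.047] [-0.024 -0.037  0.05 ] [-0.024 -0.05   0.046]
```

Upright on the floor. Release and rise.

>>> carry_out([
  [[0,0,0.001],0,0.38],
  [[0,0,0],0,0.4],
  [[0,0,-0.004],0,0.42],
  [[0,0,-0.01],0,0.42],
  [[0,0,-0.02],0,0.42],
  [[0,0,-0.025],0,0.42],
  [[0,0,-0.03],0,0.42],
  [[0,0.02,-0.03],0,0.42],
])

```text
t: 48.25
position: [0.6815, -0.0787, 0.2264]
tool_rot: [-0.02, 0.736, -0.677, 0.006]
force: [0.6, -0.4, -0.4]
gripper_width: 0.422
```

```bash
python3 - <<'E'
from h import *
tip(rk(-.147,.035,.2),.0865)
E
```

```text
t 48.25 p [ 0.6815 -0.0787  0.2264] rack [-0.0279 -0.0348  0.2264] ang -1.487 tilt [ 0.037  0.021 -0.999] F [ 0.6 -0.4 -0.4] w 0.422 q [-0.24  0.61  0.99  0.03  1.51  1.24]
 tool delta (present axes) [-0.069   0.1202  0.06  ] len 0.151 twist -1.5736421864748038
 delta in axes at target angle [-0.1176 -0.0705  0.0633] alt twist -1.5736421864748038
 tip [ 0.6801 -0.0795  0.2633] rack [-0.0294 -0.0355  0.2633]
```

>>> carry_out([
  [[-0.015,0.03,0],0,0.22],
  [[-0.018,0.032,0],0,0.22],
  [[-0.018,0.032,0],0,0.22],
  [[-0.018,0.026,0],0,0.22],
  [[0,0,0],-0.12,0.22],
  [[0,0,0],-0.12,0.22],
  [[0,0,0],-0.12,0.22],
  [[0,0,0],-0.12,0.22],
])

```text
t: 48.92
position: [0.5493, -0.0198, 0.2357]
tool_rot: [-0.02, 0.878, -0.477, 0.02]
force: [0.8, 0.2, 0.2]
gripper_width: 0.217
```

>>> carry_out([
  [[0,0,0],-0.12,0.22],
  [[0,0,0],-0.12,0.22],
  [[0,0,0],-0.12,0.22],
  [[0,0,0],-0.12,0.22],
  [[0,0,0],-0.12,0.22],
  [[0,0,0],-0.12,0.22],
  [[0,0,0],-0.12,0.22],
  [[0,0,0],-0.12,0.22],
])

```text
t: 49.58
position: [0.5492, -0.0208, 0.242]
tool_rot: [-0.007, 1.0, 0.002, 0.03]
force: [1.0, -0.4, 0.9]
gripper_width: 0.219
```

```bash
python3 - <<'E'
from h import *
tip(rk(-.147,.035,.1),.0865)
snap('top','top27');snap('side','side27')
a=cv2.imread('pics/top27.png')[120:300,230:430]; cv2.imwrite('pics/top27c.png',cv2.resize(a,None,fx=3.3,fy=3.3))
a=cv2.imread('pics/side27.png')[120:320,200:440]; cv2.imwrite('pics/side27c.png',cv2.resize(a,None,fx=3,fy=3))
E
```

```text
t 49.58 p [ 0.5492 -0.0208  0.242 ] rack [-0.1548  0.0343  0.242 ] ang 0.003 tilt [ 0.06   0.013 -0.998] F [ 1.  -0.4  0.9] w 0.219 q [-0.19  0.31  1.43  0.03  1.35 -0.2 ]
 tool delta (present axes) [-0.001   0.0006  0.1792] len 0.179 twist -0.08321253957562469
 delta in axes at target angle [ 0.01  -0.001  0.179] alt twist -0.08321253957562469
 tip [ 0.5469 -0.0213  0.279 ] rack [-0.157  0.034  0.279]
```

View pics/top27c.png

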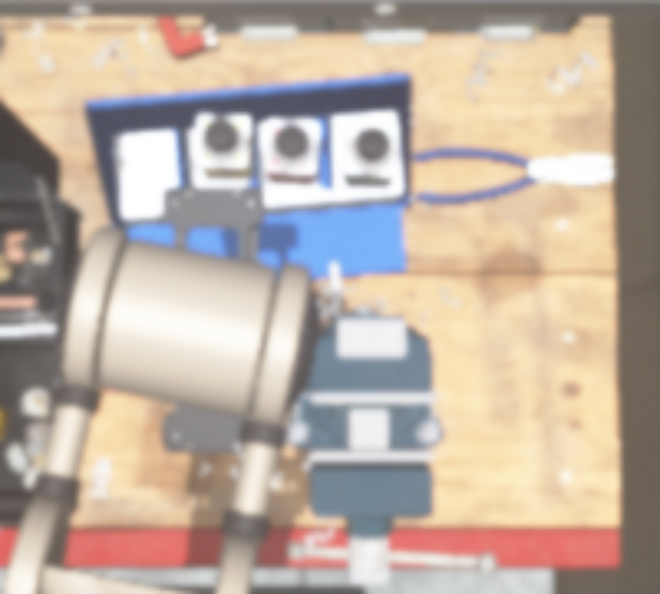

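View pics/side27c.png

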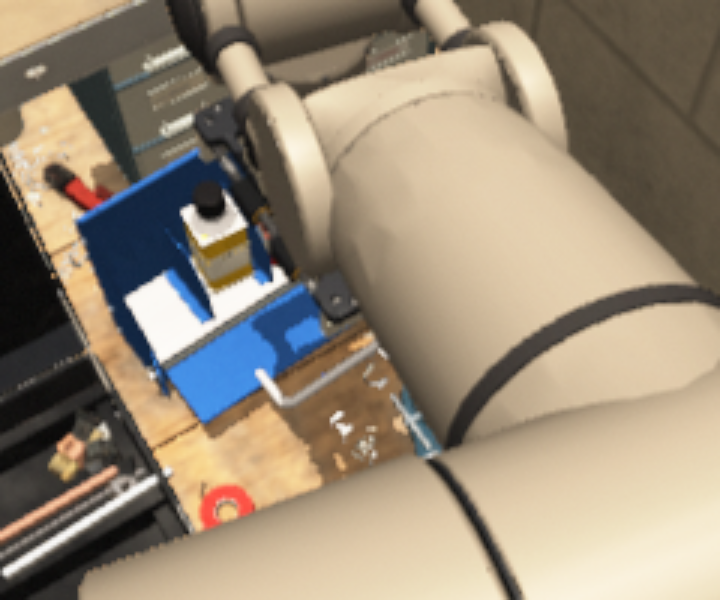

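>>> carry_out([
  [[0,0,0.015],-0.083,0.22],
  [[0,0,0.022],0,0.22],
  [[0,0,0.025],0,0.22],
  [[0,0,0.025],0,0.22],
  [[0,0,0.025],0,0.22],
  [[0,0,0.025],0,0.22],
  [[0,0,0.015],0,0.22],
  [[0,0,0],0,0.22],
])

```text
t: 50.35
position: [0.5623, -0.0201, 0.0901]
tool_rot: [-0.005, 0.999, 0.024, 0.036]
force: [-1.4, 0.6, -0.4]
gripper_width: 0.219
```

```bash
python3 - <<'E'
from h import *
tip(rk(-.147,.035,.03),.0865)
E
```

```text
t 50.35 p [ 0.5623 -0.0201  0.0901] rack [-0.1417  0.0339  0.0901] ang 0.047 tilt [ 0.071  0.011 -0.997] F [-1.4  0.6 -0.4] w 0.219 q [-0.19  0.47  1.63  0.03  0.97 -0.25]
 tool delta (present axes) [-0.0097 -0.0005  0.0966] len 0.097 twist -0.03919720230712276
 delta in axes at target angle [-0.0027 -0.0013  0.097 ] alt twist -0.03919720230712276
 tip [ 0.5596 -0.0205  0.127 ] rack [-0.1443  0.0337  0.127 ]
```

>>> carry_out([
  [[-0.001,0,0.01],-0.039,0.22],
  [[-0.001,0,0.014],0,0.22],
  [[-0.001,0,0.014],0,0.22],
  [[-0.001,0,0.014],0,0.22],
  [[-0.001,0,0.01],0,0.22],
  [[-0.001,0,0.005],0,0.22],
  [[0,0,0],0,0.22],
  [[0,0,0],0,0.22],
])

```text
t: 51.02
position: [0.5658, -0.021, 0.0276]
tool_rot: [-0.003, 0.999, 0.033, 0.04]
force: [0.3, -0.1, -0.4]
gripper_width: 0.221
```

```bash
python3 - <<'E'
from h import *
tip(rk(-.147,.035,.03),.0865)
E
```

```text
t 51.02 p [ 0.5658 -0.021   0.0276] rack [-0.1382  0.0326  0.0276] ang 0.067 tilt [ 0.08   0.009 -0.997] F [ 0.3 -0.1 -0.4] w 0.221 q [-0.19  0.55  1.69  0.03  0.82 -0.28]
 tool delta (present axes) [-0.0086 -0.0022  0.0339] len 0.035 twist -0.019941448968639808
 delta in axes at target angle [-0.0058 -0.0025  0.0345] alt twist -0.019941448968639808
 tip [ 0.5628 -0.0214  0.0645] rack [-0.1412  0.0325  0.0645]
```

>>> carry_out([
  [[-0.003,0,0],-0.02,0.22],
  [[-0.003,0,0],0,0.22],
  [[-0.002,0,0],0,0.22],
  [[-0.001,0,0.001],0,0.22],
  [[-0.001,0,0.001],0,0.22],
  [[-0.001,0,0],0,0.22],
  [[-0.0005,0,0],0,0.22],
  [[-0.0005,0,0],0,0.22],
])

```text
t: 51.68
position: [0.5548, -0.0225, 0.028]
tool_rot: [-0.002, 0.998, 0.044, 0.043]
force: [-0.8, 0.0, 1.0]
gripper_width: 0.219
```

```bash
python3 - <<'E'
from h import *
tip(rk(-.146,.035,.03),.0865)
E
```

```text
t 51.68 p [ 0.5548 -0.0225  0.028 ] rack [-0.1493  0.0321  0.028 ] ang 0.087 tilt [ 0.086  0.008 -0.996] F [-0.8  0.   1. ] w 0.219 q [-0.19  0.53  1.73  0.03  0.79 -0.3 ]
 tool delta (present axes) [ 0.0035 -0.0029  0.0353] len 0.036 twist 0.0009885683379766697
 delta in axes at target angle [ 0.0065 -0.0029  0.0348] alt twist -3.1406040852518164
 tip [ 0.5516 -0.0228  0.0648] rack [-0.1525  0.0321  0.0648]
```

>>> carry_out([
  [[0.002,0,0.004],0,0.22],
  [[0.001,0,0.007],0,0.22],
  [[0,0,0.008],0,0.22],
  [[0,0,0.008],0,0.22],
  [[0,0,0.007],0,0.22],
  [[-0.0005,0,0.003],0,0.22],
  [[-0.0005,0,0.001],0,0],
  [[-0.0005,0,0.0],0,0],
], force=25)

```text
t: 52.35
position: [0.5594, -0.0219, -0.0155]
tool_rot: [-0.002, 0.998, 0.044, 0.042]
force: [2.3, 0.3, -0.4]
gripper_width: 0.122
```

```bash
python3 - <<'E'
from h import *
tip(rk(-.146,.035,.03),.0865)
E
```

```text
t 52.35 p [ 0.5594 -0.0219 -0.0155] rack [-0.1446  0.0323 -0.0155] ang 0.087 tilt [ 0.083  0.008 -0.996] F [ 2.3  0.3 -0.4] w 0.122 q [-0.19  0.61  1.75  0.04  0.71 -0.31]
 tool delta (present axes) [ 0.0024 -0.0027 -0.0085] len 0.009 twist 0.0009259761072892836
 delta in axes at target angle [ 0.0017 -0.0027 -0.0086] alt twist -3.140666677482504
 tip [ 0.5564 -0.0222  0.0214] rack [-0.1477  0.0323  0.0214]
```

>>> carry_out([
  [[0,0,0],0,0.2],
  [[0,0,-0.003],0,0.2],
  [[0,0,-0.003],0,0.2],
  [[0,0,-0.002],0,0.2],
  [[0,0,0],0,0],
  [[0,0,0],0,0],
  [[0,0,0],0,0],
  [[0,0,0],0,0],
])

```text
t: 53.02
position: [0.5595, -0.022, -0.0053]
tool_rot: [-0.002, 0.998, 0.044, 0.043]
force: [0.7, -0.7, -1.9]
gripper_width: 0.102
```

```bash
python3 - <<'E'
from h import *
tip(rk(-.146,.035,.03),.0865)
arc(1.57,.9,8)
E
```

```text
t 53.02 p [ 0.5595 -0.022  -0.0053] rack [-0.1446  0.0322 -0.0053] ang 0.087 tilt [ 0.086  0.008 -0.996] F [ 0.7 -0.7 -1.9] w 0.102 q [-0.19  0.59  1.74  0.04  0.72 -0.31]
 tool delta (present axes) [ 0.0016 -0.0028  0.0017] len 0.004 twist 0.000943947215814589
 delta in axes at target angle [ 0.0017 -0.0028  0.0015] alt twist -3.1406487063739785
 tip [ 0.5563 -0.0223  0.0315] rack [-0.1477  0.0322  0.0315]
arc rows (rack dx, down dz): [(np.float64(0.0004), np.float64(-0.0085)), (np.float64(0.0011), np.float64(-0.0085)), (np.float64(0.0018), np.float64(-0.0084)), (np.float64(0.0025), np.float64(-0.0082)), (np.float64(0.0031), np.float64(-0.0079)), (np.float64(0.0038), np.float64(-0.0076)), (np.float64(0.0044), np.float64(-0.0073)), (np.float64(0.005), np.float64(-0.0069))]
```

>>> carry_out([
  [[0.0011,0,-0.0085],0,0],
  [[0.0018,0,-0.0085],0,0],
  [[0.0025,0,-0.0083],0,0],
  [[0.0032,0,-0.008],0,0],
  [[0.0038,0,-0.0077],0,0],
  [[0.0045,0,-0.0073],0,0],
  [[0.005,0,-0.0069],0,0],
  [[0,0,0],0,0],
], force=20)

```text
t: 53.68
position: [0.5785, -0.0205, 0.057]
tool_rot: [-0.002, 0.998, 0.043, 0.043]
force: [4.5, 0.7, -3.2]
gripper_width: 0.099
```

```bash
cat >> h.py <<'E'
def th2(b=.0135):
    o,p,M=st(); t=p-(OFF+b)*M[:,2]; e=torack(t); tip(rk(-.045,.035,.13),.0865); print('bar',e.round(4),'th %.3f r %.4f'%(np.arctan2(-.045-e[0],e[2]-.045),np.hypot(-.045-e[0],e[2]-.045)))
E
python3 - <<'E'
from h import *
th2()
E
```

```text
t 53.68 p [ 0.5785 -0.0205  0.057 ] rack [-0.1255  0.0321  0.057 ] ang 0.087 tilt [ 0.087  0.008 -0.996] F [ 4.5  0.7 -3.2] w 0.099 q [-0.18  0.53  1.64  0.03  0.89 -0.29]
 tool delta (present axes) [ 0.0865 -0.0029 -0.0287] len 0.091 twist 0.0003185971044925573
 delta in axes at target angle [ 0.0837 -0.0029 -0.0361] alt twist -3.1412740564853006
 tip [ 0.5753 -0.0208  0.0939] rack [-0.1287  0.0321  0.0939]
bar [-0.1299  0.0321  0.1074] th 0.937 r 0.1053
```

```bash
python3 -c "
from h import *
arc(.94,.45,7);arc(.45,0,7)"
```

```text
arc rows (rack dx, down dz): [(np.float64(0.0044), np.float64(-0.0056)), (np.float64(0.0048), np.float64(-0.0053)), (np.float64(0.0051), np.float64(-0.0049)), (np.float64(0.0055), np.float64(-0.0046)), (np.float64(0.0058), np.float64(-0.0042)), (np.float64(0.0061), np.float64(-0.0038)), (np.float64(0.0063), np.float64(-0.0033))]
arc rows (rack dx, down dz): [(np.float64(0.006), np.float64(-0.0027)), (np.float64(0.0062), np.float64(-0.0023)), (np.float64(0.0063), np.float64(-0.0019)), (np.float64(0.0064), np.float64(-0.0015)), (np.float64(0.0065), np.float64(-0.001)), (np.float64(0.0065), np.float64(-0.0006)), (np.float64(0.0066), np.float64(-0.0002))]
```

>>> carry_out([
  [[0.006,0,-0.0045],0,0],
  [[0.0055,0,-0.0047],0,0],
  [[0.0057,0,-0.0044],0,0],
  [[0.006,0,-0.0041],0,0],
  [[0.0063,0,-0.0037],0,0],
  [[0.0065,0,-0.0033],0,0],
  [[0.0066,0,-0.0028],0,0],
  [[0,0,0],0,0],
])

```text
t: 54.35
position: [0.6134, -0.0174, 0.0902]
tool_rot: [-0.002, 0.998, 0.044, 0.034]
force: [2.9, 0.3, -3.2]
gripper_width: 0.102
```

```bash
python3 - <<'E'
from h import *
th2()
E
```

```text
t 54.35 p [ 0.6134 -0.0174  0.0902] rack [-0.0905  0.0322  0.0902] ang 0.088 tilt [ 0.068  0.007 -0.998] F [ 2.9  0.3 -3.2] w 0.102 q [-0.16  0.55  1.48  0.02  1.04 -0.26]
 tool delta (present axes) [ 0.0481 -0.0028  0.0004] len 0.048 twist 0.0011726681488650748
 delta in axes at target angle [ 0.048  -0.0029 -0.0029] alt twist -3.140419985440928
 tip [ 0.6109 -0.0176  0.1271] rack [-0.093   0.0321  0.1271]
bar [-0.0939  0.0321  0.1406] th 0.473 r 0.1074
```

>>> carry_out([
  [[0,0,0],0,0.2],
  [[0,0,0],0,0.2],
  [[0,0,-0.01],0,0.2],
  [[0,0,-0.02],0,0.2],
  [[-0.005,0,-0.015],0,0.1],
  [[-0.025,0,0],0,0],
  [[-0.025,0,0],0,0],
  [[-0.02,0,0],0,0],
])

```text
t: 55.02
position: [0.5411, -0.0237, 0.1373]
tool_rot: [-0.002, 0.998, 0.044, 0.042]
force: [0.1, -0.2, -0.3]
gripper_width: 0.005
```

```bash
python3 - <<'E'
from h import *
tip(rk(-.145,.035,.12),.0865)
snap('side','side28'); snap('top','top28')
a=cv2.imread('pics/side28.png')[120:320,200:440]; cv2.imwrite('pics/side28c.png',cv2.resize(a,None,fx=3,fy=3))
a=cv2.imread('pics/top28.png')[120:300,230:430]; cv2.imwrite('pics/top28c.png',cv2.resize(a,None,fx=3.3,fy=3.3))
E
```

```text
t 55.02 p [ 0.5411 -0.0237  0.1373] rack [-0.163   0.0321  0.1373] ang 0.089 tilt [ 0.084  0.007 -0.996] F [ 0.1 -0.2 -0.3] w 0.005 q [-0.2   0.37  1.64  0.03  1.05 -0.3 ]
 tool delta (present axes) [ 0.0165 -0.0028  0.0558] len 0.058 twist 0.0024958105297789857
 delta in axes at target angle [ 0.0212 -0.0028  0.0542] alt twist -3.139096843060014
 tip [ 0.538  -0.0239  0.1742] rack [-0.1662  0.0322  0.1742]
```

View pics/side28c.png

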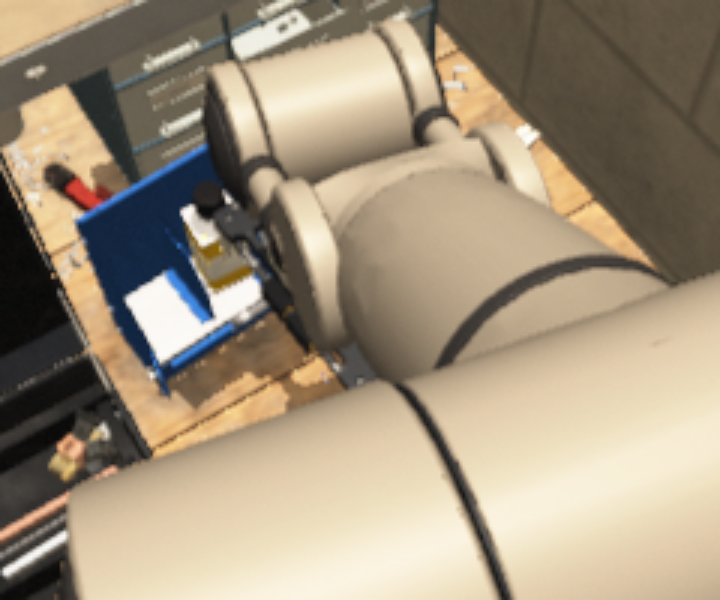

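View pics/top28c.png

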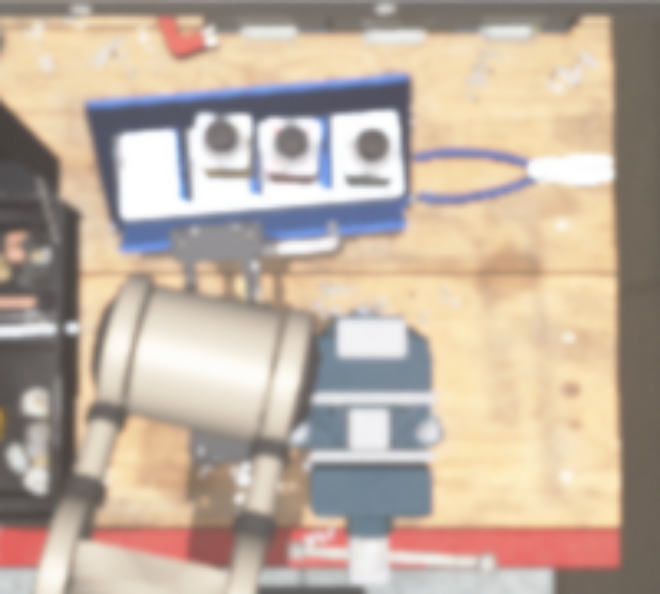

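>>> carry_out([
  [[0,0,0.008],0,0],
  [[0,0,0.011],0,0],
  [[0,0,0.011],0,0],
  [[0.005,0,0.008],0,0],
  [[0.006,0,0.003],0,0],
  [[0.006,0,0],0,0],
  [[0.006,0,0],0,0],
  [[0.006,0,0],0,0],
])

```text
t: 55.78
position: [0.5808, -0.0207, 0.0999]
tool_rot: [-0.001, 0.998, 0.044, 0.046]
force: [-0.5, -0.1, -0.4]
gripper_width: 0.006
```

```bash
python3 - <<'E'
from h import *
tip(rk(-.069,.035,.132),.0865)
E
```

```text
t 55.78 p [ 0.5808 -0.0207  0.0999] rack [-0.1232  0.0317  0.0999] ang 0.088 tilt [ 0.092  0.006 -0.996] F [-0.5 -0.1 -0.4] w 0.006 q [-0.18  0.47  1.59  0.03  0.99 -0.28]
 tool delta (present axes) [ 0.057  -0.0032  0.01  ] len 0.058 twist 0.0013922650741853282
 delta in axes at target angle [ 0.0576 -0.0032  0.0047] alt twist -3.140200388515608
 tip [ 0.5774 -0.0209  0.1367] rack [-0.1266  0.0318  0.1367]
```

>>> carry_out([
  [[0.006,0,0.003],0,0],
  [[0.006,0,0.002],0,0],
  [[0.006,0,0.002],0,0],
  [[0.006,0,0.001],0,0],
  [[0.006,0,0.001],0,0],
  [[0.006,0,0.001],0,0],
  [[0.005,0,0.001],0,0],
  [[0.004,0,0],0,0],
])

```text
t: 56.45
position: [0.6304, -0.0166, 0.1073]
tool_rot: [0.001, 0.998, 0.045, 0.048]
force: [-3.0, -0.6, 0.6]
gripper_width: 0.002
```

```bash
python3 - <<'E'
from h import *
tip(rk(-.069,.035,.132),.0865)
E
```

```text
t 56.45 p [ 0.6304 -0.0166  0.1073] rack [-0.0735  0.0314  0.1073] ang 0.090 tilt [ 0.097  0.003 -0.995] F [-3.  -0.6  0.6] w 0.002 q [-0.16  0.55  1.44  0.02  1.06 -0.26]
 tool delta (present axes) [ 0.0069 -0.0034  0.0128] len 0.015 twist 0.0038145335908357225
 delta in axes at target angle [ 0.0081 -0.0034  0.0121] alt twist -3.1377781199989574
 tip [ 0.6268 -0.0168  0.1441] rack [-0.0771  0.0316  0.1441]
```

>>> carry_out([
  [[-0.001,0,0.005],0,0],
  [[0,0,0.005],0,0],
  [[0.001,0,0.004],0,0],
  [[0.003,0,0.001],0,0],
  [[0.003,0,0.001],0,0],
  [[0.003,0,0.001],0,0],
  [[0.003,0,0.001],0,0],
  [[0.003,0,0.001],0,0],
])

```text
t: 57.12
position: [0.6459, -0.0162, 0.1058]
tool_rot: [0.003, 0.998, 0.046, 0.049]
force: [-18.9, -1.6, 18.0]
gripper_width: 0.008
```

```bash
python3 - <<'E'
from h import *
tip(rk(-.069,.035,.132),.0865)
E
```

```text
t 57.12 p [ 0.6459 -0.0162  0.1058] rack [-0.0579  0.0306  0.1058] ang 0.093 tilt [ 0.098 -0.001 -0.995] F [-18.9  -1.6  18. ] w 0.008 q [-0.15  0.57  1.4   0.02  1.07 -0.25]
 tool delta (present axes) [-0.0084 -0.0042  0.0098] len 0.014 twist 0.006332931621114479
 delta in axes at target angle [-0.0075 -0.0041  0.0106] alt twist -3.1352597219686786
 tip [ 0.6423 -0.0161  0.1426] rack [-0.0615  0.0309  0.1426]
```

>>> carry_out([
  [[-0.006,0,0],0,0],
  [[-0.02,0,0],0,0],
  [[-0.03,0,0],0,0],
  [[-0.035,0,-0.01],0,0],
  [[-0.035,0,-0.01],0,0],
  [[-0.035,0,-0.01],0,0],
  [[-0.03,0,-0.01],0,0],
  [[0,0,0],0,0],
])

```text
t: 57.78
position: [0.4449, -0.0333, 0.1218]
tool_rot: [0.002, 0.998, 0.047, 0.046]
force: [1.4, 1.0, 0.5]
gripper_width: 0.003
```

```bash
cat > gate.py <<'E'
from h import *
import sys
k=sys.argv[1]
snap('side','side'+k); snap('top','top'+k)
a=cv2.imread('pics/side%s.png'%k)[120:320,200:440]; cv2.imwrite('pics/side%sc.png'%k,cv2.resize(a,None,fx=3,fy=3))
a=cv2.imread('pics/top%s.png'%k)[120:300,230:430]; cv2.imwrite('pics/top%sc.png'%k,cv2.resize(a,None,fx=3.3,fy=3.3))
for n in('side','top'):
    w=cloud(n,np.load('pics/%s%s.npy'%(n,k))).reshape(-1,3); w=w[np.isfinite(w[:,0])]
    e=np.stack([(w[:,:2]-O)@ex,(w[:,:2]-O)@ey,w[:,2]],1)
    b=e[(e[:,0]>-.1)&(e[:,0]<-.03)&(abs(e[:,1])<.065)&(e[:,2]>.13)&(e[:,2]<.165)]
    if len(b): print(n,'bar',len(b),b.mean(0),b.min(0),b.max(0))
    b=e[(e[:,0]>-.1)&(e[:,0]<-.035)&(abs(e[:,1])<.13)&(e[:,2]>.105)&(e[:,2]<.125)]
    if len(b): print(n,'edge',len(b),b.mean(0),b.min(0),b.max(0))
tip([.5,0,.2])
E
python3 gate.py 29
```

```text
side bar 138 [-0.04763186  0.01592586  0.14990956] [-0.05198765 -0.03814902  0.1333717 ] [-0.04149067  0.06408332  0.15446367]
side edge 178 [-0.04837408  0.05187145  0.11322009] [-0.05224651 -0.02954292  0.10503746] [-0.04283359  0.12948861  0.12412131]
top bar 149 [-0.04426132 -0.00065981  0.14989311] [-0.04912312 -0.06298333  0.13358496] [-0.03869829  0.06408883  0.1571917 ]
top edge 148 [-0.04574028  0.00547086  0.11414322] [-0.04926297 -0.12716778  0.1059724 ] [-0.04112253  0.12989191  0.12436081]
t 57.88 p [ 0.4496 -0.0339  0.1221] rack [-0.255   0.0299  0.1221] ang 0.093 tilt [ 0.096 -0.001 -0.995] F [ 0.6 -0.5  0.4] w 0.005 q [-0.27  0.23  1.91  0.03  0.91 -0.38]
 tool delta (present axes) [ 0.0605 -0.0284 -0.0357] len 0.076 twist None
 tip [ 0.4461 -0.0339  0.159 ] rack [-0.2586  0.0302  0.159 ]
```

View pics/top29c.png

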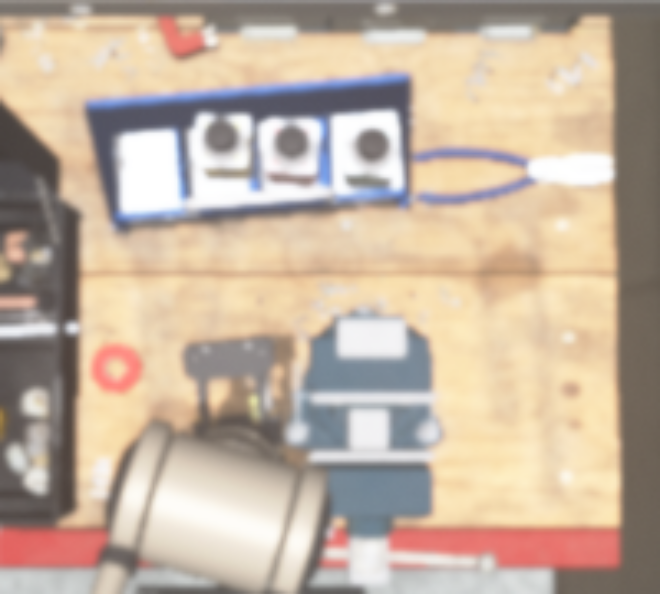

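View pics/side29c.png

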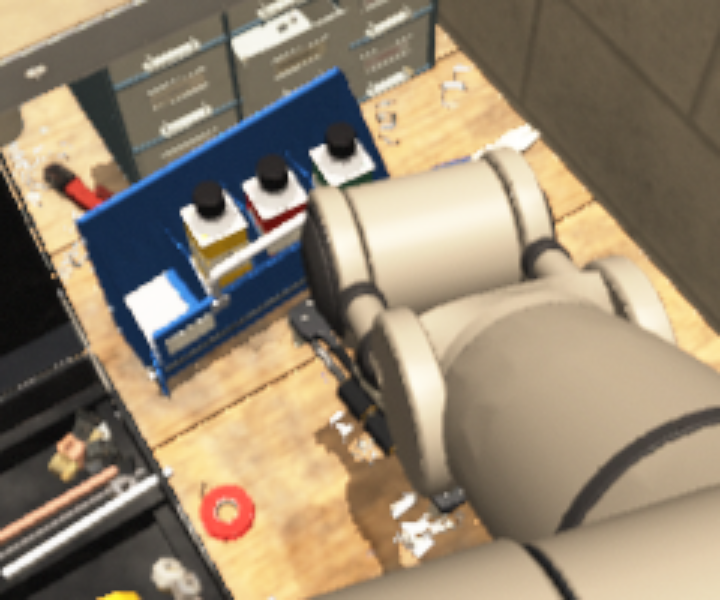

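```bash
python3 - <<'E'
from h import *
for n in('side','top'):
    w=cloud(n,np.load('pics/%s29.npy'%n)).reshape(-1,3); w=w[np.isfinite(w[:,0])]
    e=np.stack([(w[:,:2]-O)@ex,(w[:,:2]-O)@ey,w[:,2]],1)
    for c,y in(('yellow',.03),('red',-.0345),('green',-.105)):
        s=e[(abs(e[:,1]-y)<.03)&(abs(e[:,0])<.04)]
        cap=s[s[:,2]>.170]; body=s[(s[:,2]>.11)&(s[:,2]<.15)]
        print(n,c,'cap',len(cap),cap.mean(0).round(4) if len(cap) else '',cap[:,2].max().round(4) if len(cap) else '','body minx',np.percentile(body,2,axis=0).round(4) if len(body) else '', np.percentile(body,98,axis=0).round(4) if len(body) else '')
# tape and pliers displacement vs start
a=cv2.imread('pics/top0.png').astype(int); b=cv2.imread('pics/top29.png').astype(int)
for nm,(x0,x1,y0,y1) in dict(tape=(254,278,220,244),pliers=(354,418,158,186)).items(): print(nm,abs(a[y0:y1,x0:x1]-b[y0:y1,x0:x1]).max(2).mean())
E
```

```text
side yellow cap 164 [0.0217 0.0291 0.1843] 0.2046 body minx [-0.0154  0.0004  0.1105] [0.0397 0.0535 0.1486]
side red cap 156 [ 0.0161 -0.0331  0.1842] 0.2033 body minx [-0.0257 -0.0565  0.1132] [ 0.0398 -0.0087  0.1493]
side green cap 149 [ 0.0108 -0.1051  0.183 ] 0.2016 body minx [-0.0352 -0.1292  0.1142] [ 0.0399 -0.0802  0.1488]
top yellow cap 83 [0.0123 0.027  0.1799] 0.2013 body minx [-0.0239  0.0033  0.1125] [0.0358 0.0507 0.1491]
top red cap 81 [ 0.0034 -0.0352  0.1806] 0.202 body minx [-0.0305 -0.0584  0.1152] [ 0.0248 -0.0118  0.1488]
top green cap 84 [-0.0033 -0.1051  0.1811] 0.2029 body minx [-0.0318 -0.1297  0.1137] [ 0.0158 -0.0831  0.149 ]
tape 5.421875
pliers 4.709821428571429
```

```bash
python3 -c "
from h import *
print(r.close_job())"
```

```text
the job is handed in; nothing more can be done
None
```

The job is handed in at about 58 s of the 210 s allowed. All three tins stand cap up in the rack, one to a lane, and the gate is closed.

**What I did**
1. I gripped the handle bar and pulled the gate fully down.
2. I picked up each tin by its cap and let it swing upright. Yellow went in the left inner lane, green in the right outer lane and red in the right inner lane.
3. I lifted the gate by its bar to about 0.45 rad and pushed it shut from the front with the fingers closed, ending at about 19 N on the bar.

**Last checks before handing in**
- **Gate:** the top camera puts the bar and the plate's edge within about 1.5 mm of each other, at the closed position. The side camera agrees to within 3 mm.
- **Tins:** all three are upright, with cap tops at about 0.18 m as expected. They are clear of the gate; the closest is green, whose front sits about 7–11 mm behind the gate's inner face.
- **Pliers and tape:** the top picture around each is unchanged from the start.
- **Robot:** the hand was about 20 cm in front of the rack and touching nothing.

**What disagreed**
- The fingertips were about 37 mm short of the reported TCP, so my first two grasps at the bar closed on nothing and one hooking pull missed it, without disturbing anything. I allowed for that offset afterwards.
- The tool slowly drifted up to 9° off vertical; it did not affect the result.

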